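Clear the tray, pack the bracket plates into it and shut its cover

TASK

Slide the tray's cover fully open, lift out the bronze pipe nipple and set it down on the bare counter, clear of the tray and its rails, and pack all the painted bracket plates that lie on the counter into the tray, turning them so that they fit side by side with every one flat on the tray's floor, lugs up. Leave the cover open until all are in, then slide it fully shut over them; do not disturb the jar or the wrench.

Things in the scene. Friction and masses are not known exactly. Their poses are not given: they have to be found in the camera images.
- tray: Grey tray fixed to the counter. Origin: below the compartment's middle, at counter height; y along it, towards where the cover opens. Compartment 123 (x) by 203 (y) inside, floor 4 and wall tops 16 above the counter. Base plate: x -80 to 80, y -108 to 360. As 3 x 5 squares of 40 it just holds all: 3 yellow Ls (3 squares each), red J (4), blue bar (2), some 5 apart; e.g. the J's long leg across the middle, foot to +y
- cover (a joint): Aluminium cover, 142 by 210, on rails. 0 m = shut over the compartment; slides along the tray's +y, 0.25 = fully open. Starts partly shut; 2 N move it. Underside 60, top 64 above the counter; side skirts reach down to the rails, the ends are open: plates lying flat (lug tops at 54) pass under it.
- cover_handle (a point): Point in the wooden grip rib on the cover, 86 above the counter, mid-rib in x and y; axes as the tray's. The rib is 14 thick along y, 90 long along x, and stands from 64 to 100 above the counter. Moves with the cover.
- ell_a_grip (a point): Yellow L plate (up to 3 alike), 8 thick, two legs 75 x 35, 0.25 kg, steel lug 30 x 12 standing on it, lug top 50 over its underside. Point: mid-lug, 34 over the underside; plate axes, z up. From it the outer corner lies at (-24,-24); one leg runs along x to +51 (y -24 to 11), the other along y to +51 (x -24 to 11). Grip the lug's 12 mm, which lie along (1,1). May be absent.
- ell_b_grip (a point): Yellow L plate (up to 3 alike), 8 thick, two legs 75 x 35, 0.25 kg, steel lug 30 x 12 standing on it, lug top 50 over its underside. Point: mid-lug, 34 over the underside; plate axes, z up. From it the outer corner lies at (-24,-24); one leg runs along x to +51 (y -24 to 11), the other along y to +51 (x -24 to 11). Grip the lug's 12 mm, which lie along (1,1). May be absent.
- ell_c_grip (a point): Yellow L plate (up to 3 alike), 8 thick, two legs 75 x 35, 0.25 kg, steel lug 30 x 12 standing on it, lug top 50 over its underside. Point: mid-lug, 34 over the underside; plate axes, z up. From it the outer corner lies at (-24,-24); one leg runs along x to +51 (y -24 to 11), the other along y to +51 (x -24 to 11). Grip the lug's 12 mm, which lie along (1,1). May be absent.
- bar_grip (a point): Blue straight plate, 75 (x) by 35 (y), 8 thick, 0.18 kg, steel lug 30 x 12 standing on it, lug top 50 over its underside. Point: mid-lug, 34 over the underside; plate axes, z up. It is over the plate's centre. Grip the lug's 12 mm, which lie along y. May be absent.
- jay_grip (a point): Red J plate, 8 thick, 0.34 kg, steel lug 30 x 12 standing on it, lug top 50 over its underside. Point: mid-lug, 34 over the underside; plate axes, z up. From it the long leg spans x -52.5 to 62.5, y -17.5 to 17.5; the foot spans x -52.5 to -17.5, on to y 57.5. Grip the lug's 12 mm, which lie along y. May be absent.
- jar: Bystander: clear glass jar of rusted lag screws, 76 across, 109 high, origin under its centre.
- wrench: Bystander: chrome wrench lying flat, 180 long along its x, origin under its middle.
- nipple_mid (a point): Bronze pipe nipple, 28 across, 50 high, with a hexagon of 40 across flats round its middle 18, 0.2 kg, standing on end on the tray's floor at the start, somewhere in the compartment under or beside the cover. Point: on its axis, half-way up (25 above its foot); its z is its axis, its x is square to a flat.
There are look-alikes about, which are no part of the job. What is shaped like the part that bears ell_b_grip but green or purple is not meant. Leave any green look-alike of the part that bears ell_a_grip alone.

How it is judged:
On the way, in this order (a step that is already met when the one before it is completed fails the run):
1. the cover is slid fully open (value of joint cover above 0.235 m), for 0.2 s.
2. every plate lies flat on the tray's floor while the cover is still open (x of ell_a_grip in the frame of tray between -0.06 and 0.06 m and y of ell_a_grip in the frame of tray between -0.1 and 0.1 m and z of each of ell_a_grip, ell_b_grip, ell_c_grip, bar_grip, jay_grip in the frame of tray below 0.042 m and angle between each of ell_a_grip, ell_b_grip, ell_c_grip, bar_grip, jay_grip's own z axis and vertical below 0.06 rad and x of ell_b_grip in the frame of tray between -0.06 and 0.06 m and y of ell_b_grip in the frame of tray between -0.1 and 0.1 m and x of ell_c_grip in the frame of tray between -0.06 and 0.06 m and y of ell_c_grip in the frame of tray between -0.1 and 0.1 m and x of bar_grip in the frame of tray between -0.06 and 0.06 m and y of bar_grip in the frame of tray between -0.1 and 0.1 m and x of jay_grip in the frame of tray between -0.06 and 0.06 m and y of jay_grip in the frame of tray between -0.1 and 0.1 m and value of joint cover above 0.2 m), for 0.2 s.
At the end, for the whole second after the job is handed in: Every plate present lies in the tray: its lug within the compartment, the plate within 4 mm of lying on the floor and within 0.06 rad of level; the pipe nipple is on the bare counter (standing or lying), off the tray and its base plate; the cover is shut to within 8 mm (x of ell_a_grip in the frame of tray between -0.06 and 0.06 m and y of ell_a_grip in the frame of tray between -0.1 and 0.1 m and z of each of ell_a_grip, ell_b_grip, ell_c_grip, bar_grip, jay_grip in the frame of tray below 0.042 m and angle between each of ell_a_grip, ell_b_grip, ell_c_grip, bar_grip, jay_grip's own z axis and vertical below 0.06 rad and x of ell_b_grip in the frame of tray between -0.06 and 0.06 m and y of ell_b_grip in the frame of tray between -0.1 and 0.1 m and x of ell_c_grip in the frame of tray between -0.06 and 0.06 m and y of ell_c_grip in the frame of tray between -0.1 and 0.1 m and x of bar_grip in the frame of tray between -0.06 and 0.06 m and y of bar_grip in the frame of tray between -0.1 and 0.1 m and x of jay_grip in the frame of tray between -0.06 and 0.06 m and y of jay_grip in the frame of tray between -0.1 and 0.1 m and height (world z) of nipple_mid below 0.0275 m and (x of nipple_mid in the frame of tray above 0.095 m or x of nipple_mid in the frame of tray below -0.095 m or y of nipple_mid in the frame of tray below -0.12 m or y of nipple_mid in the frame of tray above 0.37 m) and value of joint cover below 0.008 m); the robot touches nothing.
It fails at once if the jar is pushed more than 40 mm or tipped over (distance of jar from where it was at the start of the episode above 0.04 m or angle between jar's own z axis and vertical above 0.5 rad).
It fails at once if the wrench is pushed more than 40 mm (distance of wrench from where it was at the start of the episode above 0.04 m).
Of ell_a, ell_b, ell_c, bar, jay only 4 to 5 are there at a start; the rules pass over those that are not, and their reading is None.
At some moment in a run one of ell_a, ell_b, ell_c, bar, jay may be knocked a few centimetres aside while the robot is not near it.
Once in a run the grip may slacken for a moment while it holds something.
It also fails if it takes over 210 s, if anything falls off the work surface, if the arm or the gripper's body presses on something with over 40 N, if the wrist force passes 120 N, or if a joint passes its speed limit or range.

ROBOT

A 6-joint arm with a two-finger parallel gripper is mounted at the origin on the work surface. World frame = base frame: x ahead of the robot, y to its left, z up, the work surface at z = 0. Lengths are in m, angles in rad, forces in N, time in s.
With the tool pointing down it reaches from about 0.35 to 0.975 m from the base axis. Payload 4.9 kg.
Tool frame: the origin (TCP) lies on the centre line of the jaws, within the pads' length; the fingertips stand 14 mm ahead of it and the grasp point (between the pads) lies 5 mm behind it; y points along the fingers, z is the direction in which the jaws open and shut, and the axes are right-handed (so a half turn about y gives the same grasp; the last joint's range is limited). The gripper opens to 85 mm and grips with 20 to 120 N. Pads are 22 mm wide; open, the fingers measure 114 mm over their backs; the gripper's body (76 mm by 85 mm) begins 54 mm behind the grasp point. The pads swing forward as they close: fully open they stand 13 mm farther back than shut.
Start: joints at [1.212, 0.053, 1.613, -0, 1.476, -0.119], TCP at [0.148, 0.607, 0.216] pointing down, gripper open.
Joint ranges: [-3.01, 3.01], [-1.01, 2.22], [0.06, 2.58], [-1.02, 4.17], [0.09, 2.62], [-3.14, 3.14]. Speed limits (rad/s): [2.57, 2.57, 3.14, 3.14, 3.14, 3.14].

INTERFACE

Orientations are given as a rotation vector (axis times angle).
In Python, from station import ctrl gives the robot as it stands.
- The arm moves only by the tool servo_tool, never from a script. Its arguments are lists of equal length, an entry for each row: "delta_pos": the shift along the tool's x, y, z in m, a list of three; "dr": the turn, a rotation vector about the tool's x, y, z in degrees, a list of three; "grip": the opening, from 0 (shut) to 1 (fully open). In form: {"delta_pos": [[x, y, z], ...], "dr": [[rx, ry, rz], ...], "grip": [grip, ...]}. A call has 1 to 5 rows; each row shifts and turns the pose as measured when the row begins, along the tool's axes as they then stand; what a row does not reach is not made up. A row lasts 1/8 s, in which the tool goes at most 62.5 mm and 10.7 degrees, less where a joint would pass 70% of its speed; a pose out of reach is approached as far as the arm can. A call is refused whole if a number of a shift passes 0.0625 or a number of a turn 10.7, either way. A call with a gripper value outside its range is refused whole. The fingers move at their own pace and stop on an object; "grip_force" is the grip in N (left out, the last holds). Time passes only in rows, so rows that do not move let the fingers close. It gives the time, the measured TCP pose, the force and the opening at its end, in the units of the state.
- ctrl.get_obs(): the state, without advancing time (a new reading comes with each control period).
- ctrl.get_image(name): name is "scene" or "top"; returns the picture (480x640x3 uint8, red, green, blue); there is no depth.
- ctrl.camera_params(name): a dict with "fovy" (degrees; the focal length in pixels is half the picture's height over the tangent of half this angle, whatever the lens; pixels are square), "cx", "cy" (the principal point, pixels), "eye" and "rotation" of the camera in the world. Camera axes: x right, y down, z forward; pixel columns grow to the right and rows downward; lengths in m; the calibration is good to about 2 mm. A picture is of the moment at which its call begins. camera_params takes no time and is no camera call.
- ctrl.finish_job(): hands the job in, once; it reports no verdict.
Trained networks look in the newest picture that a camera, given by its name, has taken for a name from the list of things; names that differ only in an ending like _2 or _b are one class to them, and where a whole thing is asked for, a point or a joint stands for the part that bears it (a point fixed in the world has none). Each returns a list of dicts, best first, with "score" (0 to 1); they miss things now and then, are a little off and sometimes report something else, mostly with a low value. They report only what shows in the picture. A call takes as long as a camera call. They do not tell look-alikes from the thing itself.
- ctrl.masks_of(camera, label): "pixels" (480x640 bool, what is visible of it) and "extent" ([left, top, right, bottom] in pixels, round what is visible of it).
The state is a dict: "t": time; "q": joint angles; "dq": joint speeds; "effort": joint torques, N m; "tool_pos": TCP position; "tool_rot": TCP orientation; "contact_force": force on the tool from outside, world axes, zero at the start; "wrist_torque": the same for the moment, N m; "opening": finger opening in m.
Only numpy, scipy, OpenCV 4.12 (cv2) and the standard library are available. Lean on these libraries where they do the work, as an engineer would, in place of code of your own. Each camera call takes 0.05 s, during which the arm holds its last target.

## Working session

There is one attempt and no reset: what is moved stays moved. The work goes in short steps, Python scripts to look and compute and a tool call to move; the robot and the scene stay as the last step left them, time stands still between calls to the robot, and variables do not carry over. Pictures are saved under pics/ and viewed, and the job is handed in when it is done.

Besides the shell and the picture viewer there is one more tool, called after "Request:" as name(argument=value, ...) on one line, values as JSON. servo_tool: Moves the arm, as the interface text tells. Its arguments: {"type":"object","properties":{"delta_pos":{"type":"array","items":{"type":"array","items":{"type":"number"}}},"dr":{"type":"array","items":{"type":"array","items":{"type":"number"}}},"grip":{"type":"array","items":{"type":"number"}},"grip_force":{"type":"number"}},"required":["delta_pos","dr","grip"]}

```bash
ls; mkdir -p pics; cat > h.py <<'E'
import numpy as np, cv2
from station import ctrl
def snap(cam,fn):
    im=ctrl.get_image(cam); cv2.imwrite('pics/'+fn,im[:,:,::-1]); return im
E
python3 - <<'E'
from h import *
o=ctrl.get_obs(); print({k:np.round(v,4) for k,v in o.items()})
for c in('scene','top'):
    p=ctrl.camera_params(c); print(c,p); snap(c,c+'0.png')
E
```

```text
pics
{'t': np.float64(0.0), 'q': array([ 1.212 ,  0.0534,  1.6143, -0.    ,  1.476 , -0.119 ]), 'dq': array([ 0.0007,  0.0008,  0.    , -0.0003,  0.0006,  0.0005]), 'effort': array([-1.50000e-03, -3.93685e+01, -3.70174e+01, -2.00000e-04,
        7.10000e-03,  0.00000e+00]), 'tool_pos': array([0.1482, 0.6065, 0.2151]), 'tool_rot': array([-1.5646,  0.1887, -0.1879]), 'contact_force': array([ 0.0134, -0.0138,  0.3921]), 'wrist_torque': array([ 0.0488,  0.0365, -0.0325]), 'opening': np.float64(0.0856)}
scene {'fovy': 55.62940557505969, 'cx': 325.6084798031643, 'cy': 239.50458911128536, 'eye': array([ 0.9368571 , -0.41911987,  0.95167559]), 'rotation': array([-2.32008466, -1.2036794 ,  0.33151976])}
top {'fovy': 57.98979527473859, 'cx': 315.74002121714943, 'cy': 241.2729746669517, 'eye': array([ 0.44293987, -0.09739815,  0.9588665 ]), 'rotation': array([-2.18555333,  2.19937073, -0.05966047])}
```

View pics/scene0.png

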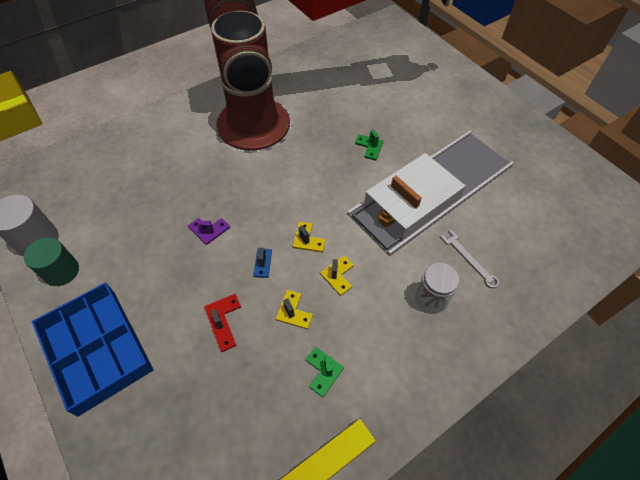

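View pics/top0.png

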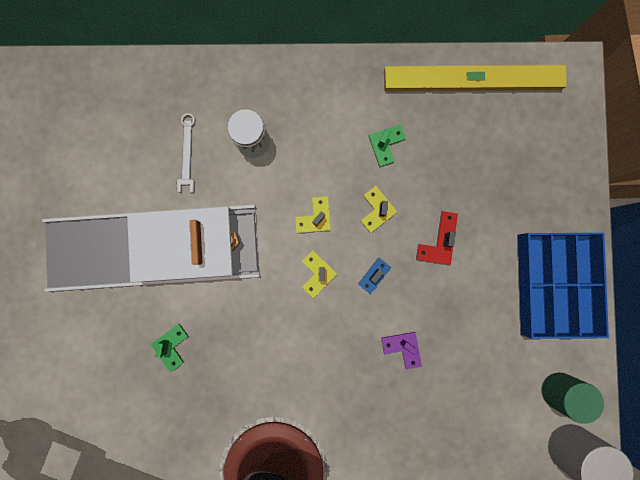

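```bash
cat > h.py <<'E'
import numpy as np, cv2, time
from scipy.spatial.transform import Rotation as Ro
from scipy.optimize import minimize, least_squares
from station import ctrl
P={c:ctrl.camera_params(c) for c in('scene','top')}
for p in P.values():
    p['R']=Ro.from_rotvec(p['rotation']).as_matrix(); p['f']=240/np.tan(np.radians(p['fovy'])/2)
def snap(cam,fn=None):
    im=ctrl.get_image(cam)
    if fn: cv2.imwrite('pics/'+fn,im[:,:,::-1])
    return im
def proj(c,X):
    p=P[c]; v=(np.atleast_2d(X)-p['eye'])@p['R']
    return np.c_[p['f']*v[:,0]/v[:,2]+p['cx'],p['f']*v[:,1]/v[:,2]+p['cy']]
def ray(c,uv,z):
    p=P[c]; d=p['R']@np.array([(uv[0]-p['cx'])/p['f'],(uv[1]-p['cy'])/p['f'],1]); return p['eye']+d*(z-p['eye'][2])/d[2]
def tri(uvs):
    def r(X): return np.concatenate([proj(c,X)[0]-uv for c,uv in uvs.items()])
    s=least_squares(r,[.45,0,.02]); return s.x,np.abs(s.fun).max()
SH={'ell':([(-24,51,-24,11),(-24,11,-24,51)],(1,1)),'bar':([(-37.5,37.5,-17.5,17.5)],(0,1)),'jay':([(-52.5,62.5,-17.5,17.5),(-52.5,-17.5,-17.5,57.5)],(0,1))}
def boxpts(a,b,c,d,z0,z1): return np.array([(x,y,z) for x in(a,b) for y in(c,d) for z in(z0,z1)],float)
def solids(kind):
    r,g=SH[kind]; pl=[boxpts(*q,0,8) for q in r]
    g=np.array(g,float)/np.linalg.norm(g); l=np.array([g[1],-g[0]])
    lug=np.array([(*(s*15*l+t*6*g),z) for s in(-1,1) for t in(-1,1) for z in(8,50)])
    return [q/1000 for q in pl],lug/1000
def place(X,pose):
    x,y,z,th=pose; c,s=np.cos(th),np.sin(th)
    return X@np.array([[c,s,0],[-s,c,0],[0,0,1]])+[x,y,z]
S=4
def render(c,kind,pose,roi):
    x0,y0,x1,y1=roi; m=np.zeros(((y1-y0)*S,(x1-x0)*S),np.uint8); pl,lug=solids(kind)
    def fill(X,v):
        h=cv2.convexHull(((proj(c,place(X,pose))-[x0,y0]+.5)*S*16).astype(np.float32)).astype(np.int32); cv2.fillPoly(m,[h],v,shift=4)
    for q in pl: fill(q,1)
    fill(lug,0)
    return cv2.resize(m.astype(np.float32),(x1-x0,y1-y0),interpolation=cv2.INTER_AREA)
HUE={'yellow':(22,34),'red':(-8,6),'blue':(100,118)}
def cmask(im,col,near=None):
    hsv=cv2.cvtColor(im,cv2.COLOR_RGB2HSV).astype(int); h=hsv[...,0]; a,b=HUE[col]
    h=np.where(h>170,h-180,h)
    m=(h>=a)&(h<=b)&(hsv[...,1]>120)&(hsv[...,2]>35)
    return m
def fit(kind,masks,rois,pose0,dof=(0,1,3)):
    dof=list(dof)
    def cost(v):
        p=np.array(pose0,float); p[dof]=v; s=0
        for c in masks:
            x0,y0,x1,y1=rois[c]; r=render(c,kind,p,rois[c]); s+=np.abs(r-masks[c][y0:y1,x0:x1]).sum()/max(masks[c][y0:y1,x0:x1].sum(),1)
        return s/len(masks)
    st=np.array([.006,.006,.006,.12])[dof]; v=np.array(pose0,float)[dof]
    for k in range(2):
        sim=np.vstack([v]+[v+st*(0.5**k)*e for e in np.eye(len(dof))])
        o=minimize(cost,v,method='Nelder-Mead',options=dict(initial_simplex=sim,xatol=1e-4,fatol=1e-4,maxiter=300)); v=o.x
    p=np.array(pose0,float); p[dof]=v; return p,o.fun
E
cat > find.py <<'E'
from h import *
ims={c:snap(c) for c in P}
col={'ell':'yellow','bar':'blue','jay':'red'}
for kind,lab in (('ell','ell_a_grip'),('bar','bar_grip'),('jay','jay_grip')):
    t=ctrl.masks_of('top',lab)
    cm={c:cmask(ims[c],col[kind]) for c in P}
    for d in t:
        px=d['pixels']; fr=(cm['top']&px).sum()/max(px.sum(),1); ys,xs=np.nonzero(px); 
        print(lab,round(d['score'],2),np.round(d['extent']),px.sum(),'colfrac',round(fr,2))
        if fr<.3 or d['score']<.3: continue
        ys,xs=np.nonzero(cm['top']&px); cen=(xs.mean(),ys.mean()); w=ray('top',cen,.008)
        best=None
        rois={}
        for c in P:
            u=proj(c,w)[0].astype(int); rois[c]=(max(u[0]-38,0),max(u[1]-38,0),u[0]+38,u[1]+38)
        M={}
        for c in P:
            n,l=cv2.connectedComponents(cm[c].astype(np.uint8)); u=proj(c,w)[0]
            # keep comps nearest 
            best_i=None
            keep=np.zeros_like(cm[c])
            for i in range(1,n):
                yy,xx=np.nonzero(l==i)
                if len(yy)>15 and np.hypot(xx.mean()-u[0],yy.mean()-u[1])<20: keep|=l==i
            M[c]=keep.astype(np.float32)
        res=[]
        # yaw search
        for th in np.arange(0,2*np.pi,np.pi/8):
            pl,_=solids(kind); off={'ell':np.array([10,10]),'bar':np.array([0,0]),'jay':np.array([-5,10])}[kind]/1000.
            o=np.array([[np.cos(th),-np.sin(th)],[np.sin(th),np.cos(th)]])@off
            p0=[w[0]-o[0],w[1]-o[1],0,th]
            s=sum(np.abs(render(c,kind,p0,rois[c])-M[c][rois[c][1]:rois[c][3],rois[c][0]:rois[c][2]]).sum() for c in P)
            res.append((s,p0))
        res.sort(key=lambda a:a[0]); fits=[fit(kind,M,rois,r[1]) for r in res[:3]]; fits.sort(key=lambda a:a[1])
        p,e=fits[0]
        q,e2=fit(kind,M,rois,p,(0,1,2,3))
        s1=[np.round(fit(kind,{c:M[c]},{c:rois[c]},p)[0],4) for c in P]
        print('  POSE',np.round(p,4),'err',round(e,3),'second',np.round(fits[1][0],3),round(fits[1][1],3),'zfit',np.round(q,4),round(e2,3),'scene/top',s1)
print(ctrl.get_obs()['t'])
E
python3 find.py
```

```text
ell_a_grip 0.87 [361. 186. 396. 232.] 887 colfrac 0.77
  POSE [ 0.5647 -0.2406  0.      0.6621] err 0.162 second [ 0.565 -0.241  0.     0.672] 0.163 zfit [ 0.5648 -0.2406  0.0027  0.6596] 0.154 scene/top [array([ 0.5645, -0.2391,  0.    ,  0.6724]), array([ 0.5646, -0.242 ,  0.    ,  0.6522])]
ell_a_grip 0.84 [368. 127. 407. 167.] 851 colfrac 0.0
bar_grip 0.79 [358. 256. 391. 294.] 574 colfrac 0.69
  POSE [ 0.4201 -0.2231  0.      2.4629] err 0.274 second [ 0.421 -0.223  0.     2.488] 0.275 zfit [ 4.2070e-01 -2.2270e-01  2.1000e-03  2.4663e+00] 0.268 scene/top [array([ 0.4192, -0.2205,  0.    ,  2.4822]), array([ 0.4206, -0.224 ,  0.    ,  2.4681])]
jay_grip 0.64 [415. 208. 458. 265.] 1181 colfrac 0.83
  POSE [ 0.4978 -0.3807  0.      6.1127] err 0.125 second [ 0.498 -0.38   0.    -0.167] 0.127 zfit [ 4.9830e-01 -3.8030e-01  3.5000e-03  6.1213e+00] 0.116 scene/top [array([ 0.4978, -0.3796,  0.    ,  6.1201]), array([ 0.4976, -0.3829,  0.    ,  6.1177])]
0.35
```

```bash
python3 - <<'E'
import cv2
a=cv2.imread('pics/top0.png')[195:305,35:275]; cv2.imwrite('pics/tc.png',cv2.resize(a,None,fx=3.3,fy=3.3,interpolation=cv2.INTER_CUBIC))
a=cv2.imread('pics/scene0.png')[120:270,335:525]; cv2.imwrite('pics/sc.png',cv2.resize(a,None,fx=4,fy=4,interpolation=cv2.INTER_CUBIC))
E
```

```text
(no output)
```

View pics/tc.png

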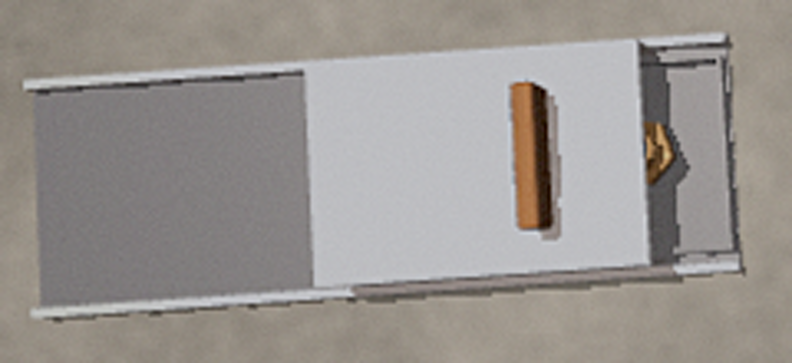

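View pics/sc.png

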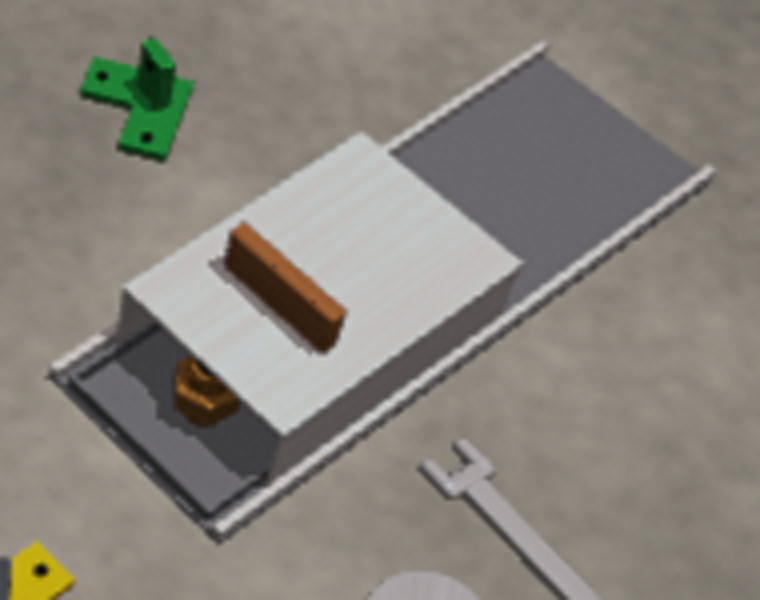

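```bash
cat > tray.py <<'E'
from h import *
t=lambda u,v:('top',np.array([u/3.3+35-.35,v/3.3+195-.35]))
s=lambda u,v:('scene',np.array([u/4+335-.37,v/4+120-.37]))
C='cover';B='rail'
# (obs,type,(x,y)), tray +x = which? tray y->world +y, z up => tray x -> world +x (up in top image)
ob=[(t(303,59),C,(.071,.105)),(t(640,40),C,(.071,-.105)),(t(651,265),C,(-.071,-.105)),(t(313,288),C,(-.071,.105)),
(t(727,33),B,(.08,-.108)),(t(741,272),B,(-.08,-.108)),(t(24,82),B,(.08,.36)),(t(34,319),B,(-.08,.36)),
(s(362,131),C,(-.071,.105)),(s(522,263),C,(.071,.105)),(s(123,289),C,(-.071,-.105)),(s(280,434),C,(.071,-.105)),
(s(50,374),B,(-.08,-.108)),(s(217,540),B,(.08,-.108)),(s(548,42),B,(-.08,.36)),(s(714,170),B,(.08,.36))]
def pts(v):
    x,y,th,q,h=v; out=[]
    for o,k,(a,b) in ob:
        X=np.array([[a,b+(q if k==C else 0),.064 if k==C else h]]); out.append(proj(o[0],place(X,(x,y,0,th)))[0]-o[1])
    return np.array(out)
f=least_squares(lambda v:pts(v).ravel(),[.44,.14,.05,.04,.01],loss='soft_l1')
print(np.round(f.x,4)); print(np.round(pts(f.x),1).tolist())
x,y,th,q,h=f.x
# rib: top corners top view (512,83)(545,83)? 
print('handle approx via tri top ctr:')
a=t(524,155)[1]; b=s(293,270)[1]
print(tri({'top':a,'scene':b}))
E
python3 tray.py
```

```text
[0.4925 0.1416 0.0617 0.0459 0.0102]
[[0.1, 0.6], [-1.2, -0.5], [-0.6, -0.4], [0.0, -0.4], [-0.7, -0.6], [-0.5, -0.4], [0.3, -1.1], [-0.3, -0.1], [-1.1, 0.1], [-0.6, 0.1], [-0.8, -0.6], [-0.1, 0.5], [-1.1, -1.5], [0.1, -0.7], [-2.9, 0.4], [-0.5, 1.1]]
handle approx via tri top ctr:
(array([0.49317365, 0.14910036, 0.09845218]), np.float64(1.447834286244131))
```

```bash
cat > plan.py <<'E'
import sys
from h import *
# usage: plan.py x y z yawdeg [nrows]   -> simulated rows in tool axes
def state():
    o=ctrl.get_obs(); return o,np.array(o['tool_pos']),Ro.from_rotvec(o['tool_rot'])
def Rt(yaw): return Ro.from_euler('z',yaw,degrees=True)*Ro.from_euler('x',-90,degrees=True)
def plan(wps):
    o,p,R=state(); print('t',round(o['t'],2),'pos',np.round(p,4),'yaw',round(np.degrees(np.arctan2(R.as_matrix()[1,0],R.as_matrix()[0,0])),2),'open',round(float(o['opening']),4),'q',np.round(o['q'],2),'F',np.round(o['contact_force'],1))
    for (x,y,z,yaw) in wps:
        T=np.array([x,y,z])
        Ryaw=np.degrees(np.arctan2(R.as_matrix()[1,0],R.as_matrix()[0,0])); yaw=(yaw-Ryaw+90)%180-90+Ryaw
        while True:
            e=R.inv().apply(T-p); r=(R.inv()*Rt(yaw)).as_rotvec(degrees=True)
            n=max(np.abs(e).max()/.06,np.abs(r).max()/10,1e-9); k=1/np.ceil(n) if n>1 else 1
            e*=k; r*=k; e=np.round(e,4); r=np.round(r,1)
            print(list(map(float,e)),list(map(float,r)))
            p=p+R.apply(e); R=R*Ro.from_rotvec(r,degrees=True)
            if k==1: break
        print('  -> at',np.round(p,4),'yaw',round(yaw,1))
if __name__=='__main__':
    a=list(map(float,sys.argv[1:])); plan([a[i:i+4] for i in range(0,len(a),4)])
E
python3 plan.py .493 .149 .16 3.5 .493 .149 .085 3.5
```

```text
t 0.35 pos [0.1484 0.607  0.2161] yaw -13.74 open 0.0857 q [ 1.21  0.05  1.61 -0.    1.48 -0.12] F [-0.3 -0.7  0. ]
[0.0554, 0.007, -0.0454] [0.0, -2.2, -0.0]
[0.0537, 0.007, -0.0475] [0.0, -2.1, -0.0]
[0.0519, 0.007, -0.0494] [0.0, -2.2, -0.0]
[0.0499, 0.0071, -0.0513] [0.0, -2.1, -0.0]
[0.048, 0.007, -0.0531] [0.0, -2.2, -0.0]
[0.046, 0.0071, -0.055] [0.0, -2.1, -0.0]
[0.0439, 0.007, -0.0566] [0.0, -2.2, -0.0]
[0.0417, 0.0071, -0.0583] [0.0, -2.1, -0.0]
  -> at [0.493 0.149 0.16 ] yaw 3.5
[0.0, 0.0375, 0.0] [0.0, -0.0, -0.0]
[0.0001, 0.0375, 0.0001] [0.0, -0.0, -0.0]
  -> at [0.493 0.149 0.085] yaw 3.5
```

Request:
servo_tool(delta_pos=[[0.055,0.007,-0.045],[0.054,0.007,-0.047],[0.052,0.007,-0.049],[0.05,0.007,-0.051],[0.048,0.007,-0.053]], dr=[[0,-2.2,0],[0,-2.2,0],[0,-2.2,0],[0,-2.2,0],[0,-2.2,0]], grip=[0.6,0.6,0.6,0.6,0.6], grip_force=60)

```text
t: 0.98
tool_pos: [0.3392, 0.3592, 0.186]
tool_rot: [-1.568, 0.024, -0.028]
contact_force: [0.7, 0.6, -0.1]
opening: 0.0514
```

```bash
python3 plan.py .493 .149 .16 3.5 .493 .149 .085 3.5
```

```text
t 0.97 pos [0.3392 0.3592 0.186 ] yaw -1.88 open 0.0514 q [ 0.66 -0.25  1.95  0.    1.44 -0.87] F [ 0.7  0.6 -0.1]
[0.0401, 0.0065, -0.0513] [-0.0, -1.3, 0.0]
[0.039, 0.0065, -0.0522] [-0.0, -1.4, 0.1]
[0.0377, 0.0064, -0.0531] [-0.1, -1.3, 0.0]
[0.0364, 0.0064, -0.0539] [-0.0, -1.4, 0.1]
  -> at [0.493 0.149 0.16 ] yaw 3.5
[0.0, 0.0375, -0.0] [-0.0, 0.0, -0.0]
[0.0001, 0.0375, -0.0] [-0.0, 0.0, -0.0]
  -> at [0.493 0.149 0.085] yaw 3.5
```

Request:
servo_tool(delta_pos=[[0.04,0.006,-0.051],[0.039,0.006,-0.052],[0.038,0.006,-0.053],[0.036,0.006,-0.054],[0.004,0.004,-0.005]], dr=[[0,-1.3,0],[0,-1.3,0],[0,-1.3,0],[0,-1.4,0],[0,0,0]], grip=[0.6,0.6,0.6,0.6,0.6])

```text
t: 1.6
tool_pos: [0.492, 0.1501, 0.1603]
tool_rot: [-1.566, -0.052, 0.039]
contact_force: [-0.3, 0.2, 0.1]
opening: 0.0513
```

```bash
python3 plan.py .493 .149 .16 3.5 .493 .149 .085 3.5
```

```text
t 1.6 pos [0.492  0.1501 0.1603] yaw 3.31 open 0.0513 q [ 0.15 -0.18  1.93  0.    1.38 -1.48] F [-0.3  0.2  0.1]
[0.0009, 0.0003, -0.0012] [-0.2, -0.2, 0.5]
  -> at [0.493 0.149 0.16 ] yaw 3.5
[0.0, 0.0375, 0.0] [-0.0, 0.0, -0.0]
[0.0001, 0.0375, 0.0] [-0.0, 0.0, -0.0]
  -> at [0.493 0.149 0.085] yaw 3.5
```

Request:
servo_tool(delta_pos=[[0.001,0.038,-0.001],[0,0.037,0],[0,0,0],[0,0,0],[0,0,0]], dr=[[0,0,0.4],[0,0,0],[0,0,0],[0,0,0],[0,0,0]], grip=[0.6,0.6,0.1,0.0,0.0])

```text
t: 2.22
tool_pos: [0.4948, 0.1519, 0.0874]
tool_rot: [-1.564, -0.05, 0.041]
contact_force: [-0.2, -0.7, 0.4]
opening: 0.0001
```

```bash
python3 plan.py .4776 .400 .085 3.5; python3 - <<'E'
from h import *
im=snap('scene','s1.png')
E
```

```text
t 2.23 pos [0.4948 0.1519 0.0874] yaw 3.34 open 0.0001 q [ 0.15 -0.09  1.98  0.01  1.25 -1.48] F [-0.2 -0.7  0.4]
[-0.0005, 0.0008, 0.0497] [-0.1, -0.0, 0.1]
[-0.0005, 0.0007, 0.0497] [-0.1, -0.0, 0.1]
[-0.0006, 0.0006, 0.0498] [-0.0, -0.1, 0.0]
[-0.0005, 0.0006, 0.0497] [-0.1, -0.0, 0.1]
[-0.0004, 0.0005, 0.0498] [-0.0, -0.1, 0.0]
  -> at [0.4776 0.4    0.085 ] yaw 3.5
```

View pics/s1.png

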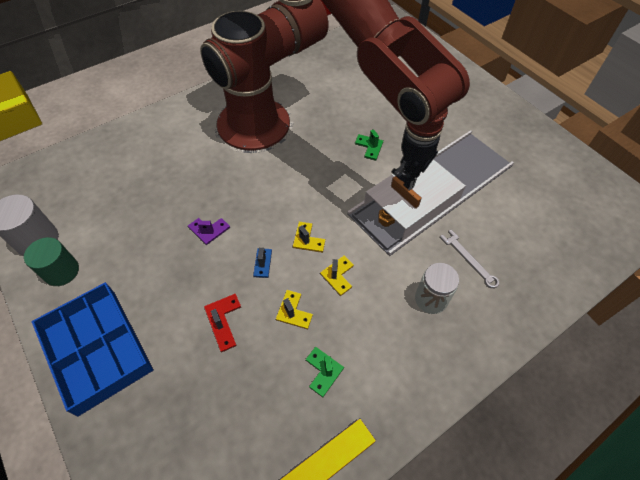

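```bash
python3 - <<'E'
from h import *
for z in(.1,.09): print(z,ray('top',(193.1,241.6),z))
im=snap('top','t1.png')
def crop(n,c,o,s): 
    a=cv2.imread('pics/'+n)[c[1]:c[3],c[0]:c[2]]; cv2.imwrite('pics/'+o,cv2.resize(a,None,fx=s,fy=s,interpolation=cv2.INTER_CUBIC))
crop('t1.png',(130,170,280,280),'t1c.png',5)
crop('s1.png',(340,120,480,230),'s1c.png',5)
E
```

```text
0.1 [0.49178657 0.14731885 0.1       ]
0.09 [0.49235531 0.15016815 0.09      ]
```

View pics/t1c.png

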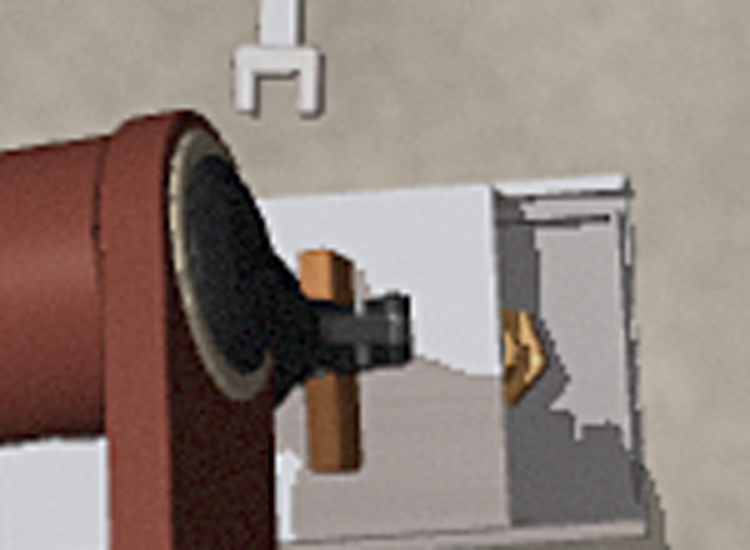

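View pics/s1c.png

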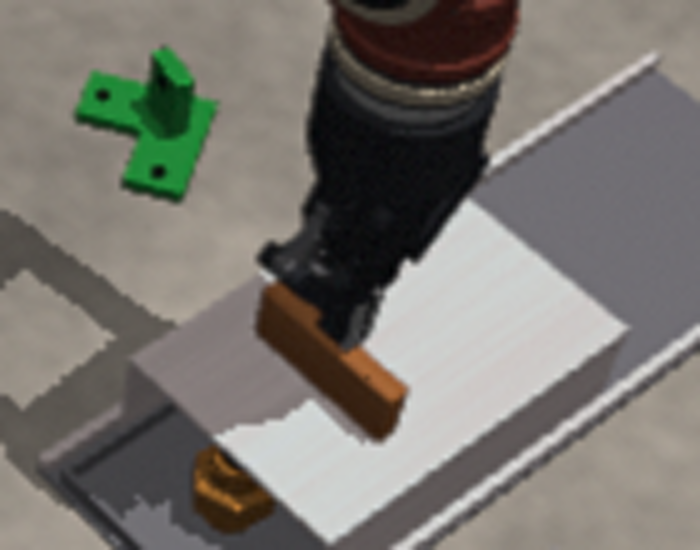

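```bash
python3 - <<'E'
from h import *
o=ctrl.get_obs(); p=o['tool_pos']
for c in P: print(c,proj(c,p),proj(c,p+[0,0,-.014]),proj(c,p+[0,0,.06]))
# rib candidates: rib pts top center if y = ..
for y in (.14,.147,.152): print(y,proj('top',[.4925,y,.1]),proj('scene',[.4925,y,.1]),proj('top',[.4925,y,.064]),proj('scene',[.4925,y,.064]))
E
```

```text
scene [[407.08718598 190.21214939]] [[406.14147725 193.79604731]] [[411.38116806 173.93949263]]
top [[192.62312486 240.28495049]] [[194.57375152 240.6814741 ]] [[183.50369508 238.43115172]]
0.14 [[196.78513558 241.21820689]] [[403.4709434  188.48142735]] [[201.58107303 242.18962943]] [[401.14934648 197.6987125 ]]
0.147 [[193.26381302 241.24052335]] [[405.69001423 187.17636868]] [[198.20088483 242.21104219]] [[403.31289396 196.41063724]]
0.152 [[190.74862413 241.25646341]] [[407.26949898 186.24745724]] [[195.78650293 242.22633677]] [[404.85300534 195.49372677]]
```

Request:
servo_tool(delta_pos=[[0,0,0],[0,0,0],[0,0,0]], dr=[[0,0,0],[0,0,0],[0,0,0]], grip=[0.8,0.8,0.8])

```text
t: 2.7
tool_pos: [0.4962, 0.152, 0.0894]
tool_rot: [-1.564, -0.053, 0.038]
contact_force: [0.3, -0.0, -0.4]
opening: 0.054
```

```bash
cat >> h.py <<'E'
def crop(n,c,o,s): 
    a=cv2.imread('pics/'+n)[c[1]:c[3],c[0]:c[2]]; cv2.imwrite('pics/'+o,cv2.resize(a,None,fx=s,fy=s,interpolation=cv2.INTER_CUBIC))
E
python3 - <<'E'
from h import *
print(ctrl.get_obs()['tool_pos'],ctrl.get_obs()['opening'])
snap('top','t2.png');snap('scene','s2.png')
crop('t2.png',(160,200,240,260),'t2c.png',5)
crop('s2.png',(370,150,450,220),'s2c.png',5)
a=cv2.imread('pics/t2c.png');b=cv2.imread('pics/s2c.png');h=max(a.shape[0],b.shape[0]);z=np.zeros((h,a.shape[1]+b.shape[1],3),np.uint8);z[:a.shape[0],:a.shape[1]]=a;z[:b.shape[0],a.shape[1]:]=b;cv2.imwrite('pics/c2.png',z)
E
```

```text
[0.4961653  0.15202983 0.08942985] 0.05402393268781201
```

View pics/c2.png

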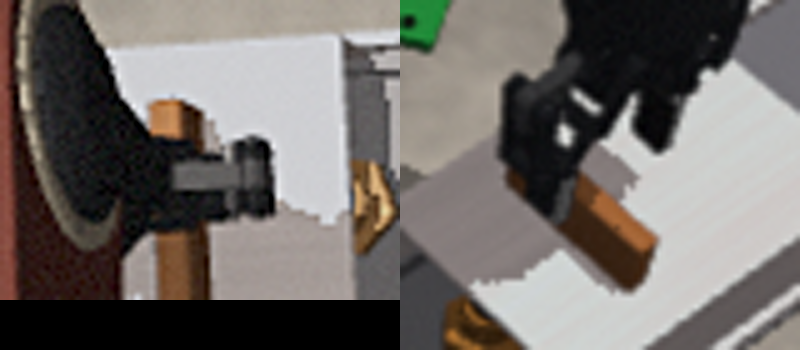

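```bash
python3 - <<'E'
from h import *
for z in(.07,.09,.12): print(z,ray('top',(214.4,236),z),ray('scene',(403,193),z), ray('scene',(421.5,180),z))
print(tri({'top':(214.4,241),'scene':(403,193)}))
E
```

```text
0.07 [0.50475694 0.11212628 0.07      ] [0.48699703 0.14945923 0.07      ] [0.48202879 0.21480507 0.07      ]
0.09 [0.50336602 0.10741186 0.09      ] [0.49720169 0.13656154 0.09      ] [0.49234615 0.20042507 0.09      ]
0.12 [0.50127964 0.10034023 0.12      ] [0.51250868 0.117215   0.12      ] [0.50782219 0.17885506 0.12      ]
(array([0.49834848, 0.11275027, 0.10475169]), np.float64(6.371432541675119))
```

```bash
python3 - <<'E'
from h import *
print(proj('top',[0,0,0]),proj('scene',[0,0,0]), proj('top',[[.1,0,0],[0,.1,0],[0,-.1,0]]), proj('scene',[[.1,0,0],[0,.1,0],[0,-.1,0]]))
crop('top0.png',(200,400,360,480),'b0.png',5);crop('scene0.png',(190,60,310,170),'b1.png',5)
E
```

```text
[[272.49326254 471.68692325]] [[252.83859225 123.32475503]] [[272.46129851 424.24048303]
 [226.07947777 471.95176873]
 [318.91882833 471.42201055]] [[270.7391883  143.77929302]
 [281.55920012 110.01686255]
 [222.71388511 137.28324664]]
```

View pics/b0.png

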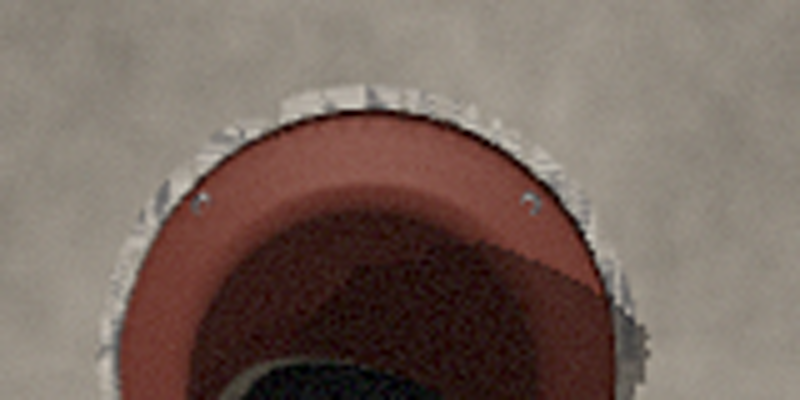

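View pics/s2.png

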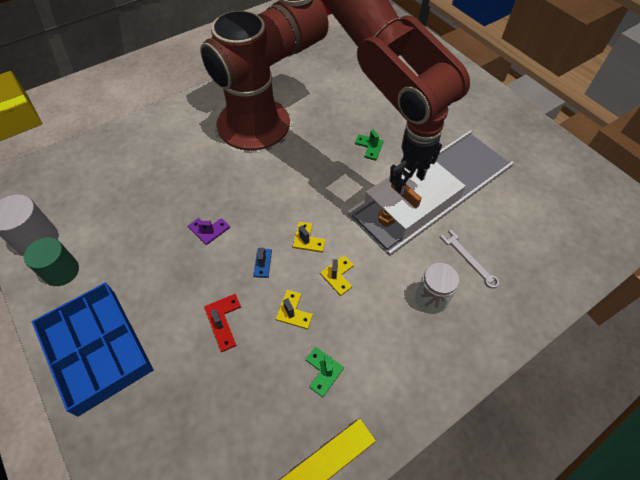

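```bash
python3 - <<'E'
from h import *
for y in(.11,.125,.152,.179,.193): print(y,proj('scene',[[.496,y,.082],[.496,y,.095]]).round(1).tolist(),proj('top',[[.496,y,.082],[.496,y,.095]]).round(1).tolist())
snap('top','t2.png')
crop('t2.png',(160,200,240,260),'t2c.png',10)
crop('s2.png',(370,150,450,210),'s2c.png',10)
E
```

```text
0.11 [[393.7, 199.7], [394.5, 196.4]] [[214.0, 239.9], [212.5, 239.5]]
0.125 [[398.5, 196.9], [399.3, 193.6]] [[206.6, 239.9], [205.0, 239.6]]
0.152 [[407.0, 191.9], [407.9, 188.5]] [[193.3, 240.0], [191.5, 239.6]]
0.179 [[415.3, 186.9], [416.3, 183.5]] [[180.0, 240.1], [178.0, 239.7]]
0.193 [[419.6, 184.4], [420.6, 181.0]] [[173.1, 240.2], [171.0, 239.8]]
```

View pics/s2c.png

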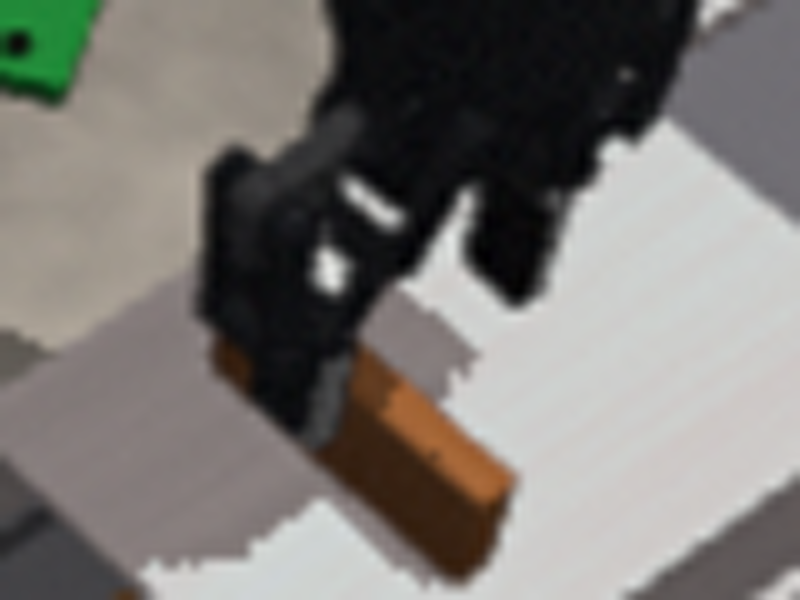

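View pics/t2c.png

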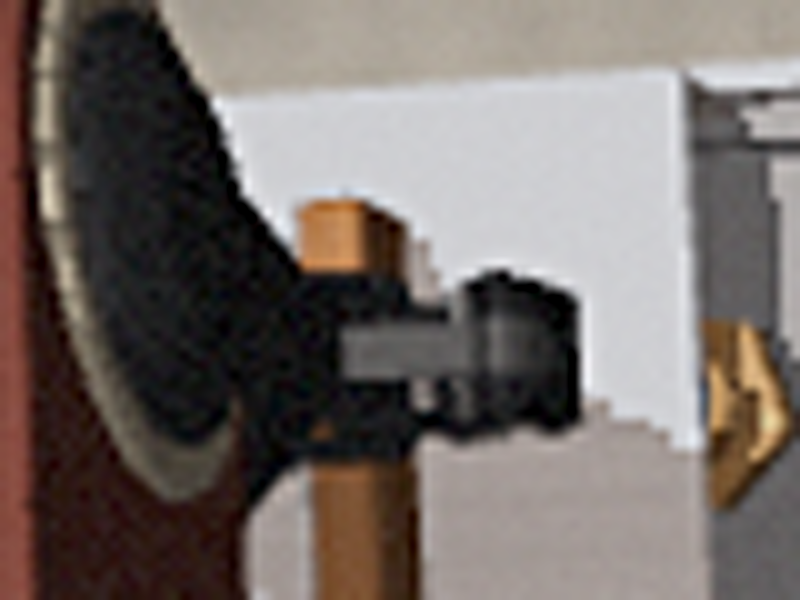

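Request:
servo_tool(delta_pos=[[0,0.004,-0.003],[0,0.003,0],[0,0,0]], dr=[[0,0,0],[0,0,0],[0,0,0]], grip=[0.7,0.7,0.7])

```text
t: 3.22
tool_pos: [0.4959, 0.1487, 0.0812]
tool_rot: [-1.564, -0.052, 0.039]
contact_force: [0.0, 0.7, 0.5]
opening: 0.0598
```

```bash
python3 plan.py .4776 .400 .085 3.5; python3 - <<'E'
from h import *
im=snap('scene','s3.png');crop('s3.png',(370,150,450,210),'s3c.png',10)
print(ctrl.get_obs())
E
```

```text
t 3.23 pos [0.4959 0.1487 0.0812] yaw 3.32 open 0.0598 q [ 0.14 -0.09  1.99  0.01  1.23 -1.49] F [0.  0.7 0.5]
[-0.0007, -0.0005, 0.0504] [-0.1, -0.0, 0.1]
[-0.0008, -0.0005, 0.0504] [-0.1, -0.0, 0.1]
[-0.0007, -0.0007, 0.0504] [-0.0, -0.1, 0.1]
[-0.0007, -0.0006, 0.0504] [-0.1, -0.0, 0.1]
[-0.0007, -0.0007, 0.0504] [-0.0, -0.1, 0.1]
  -> at [0.4776 0.4    0.085 ] yaw 3.5
{'t': 3.275, 'q': array([ 0.14448321, -0.0866339 ,  1.98544549,  0.00559233,  1.2339831 ,
       -1.4861112 ]), 'dq': array([ 0.00196013, -0.00424642, -0.00500756,  0.00207579,  0.00131623,
        0.00101133]), 'effort': array([ 5.77784842e-03, -3.01333165e+01, -3.39713717e+01,  1.97359925e-02,
       -3.83742771e-02, -4.32033848e-04]), 'tool_pos': array([0.49600364, 0.14871857, 0.08133045]), 'tool_rot': array([-1.56404947, -0.05187668,  0.03910637]), 'contact_force': array([ 0.27148097,  0.28237495, -0.14713495]), 'wrist_torque': array([-0.00194803,  0.02131072,  0.00846828]), 'opening': 0.059698701959223166}
```

View pics/s3c.png

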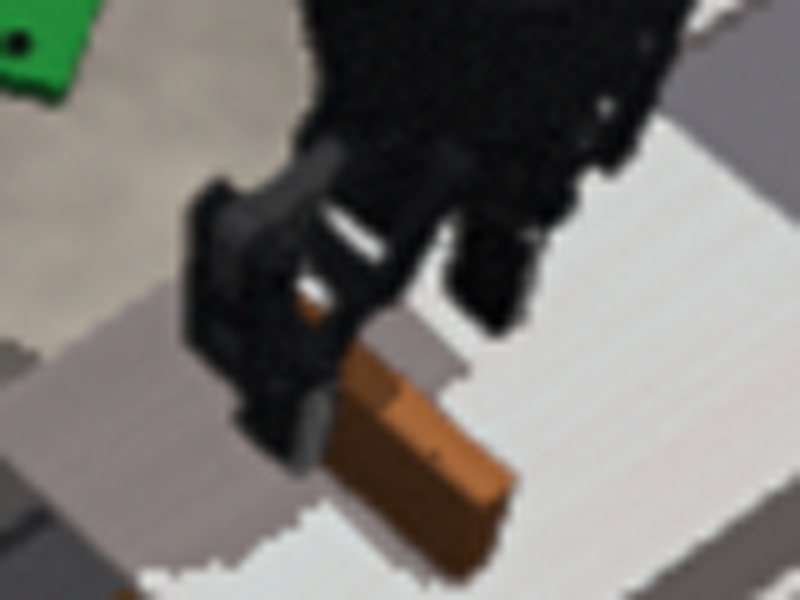

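Request:
servo_tool(delta_pos=[[0,0.002,0],[0,0,0],[0,0,0],[0,0,0]], dr=[[0,0,0],[0,0,0],[0,0,0],[0,0,0]], grip=[0.0,0.0,0.0,0.0], grip_force=40)

```text
t: 3.78
tool_pos: [0.4961, 0.1488, 0.0795]
tool_rot: [-1.564, -0.052, 0.039]
contact_force: [0.9, 0.7, -0.8]
opening: 0.0121
```

```bash
python3 plan.py .4776 .400 .085 3.5; python3 - <<'E'
from h import *
im=snap('scene','s4.png');crop('s4.png',(370,150,450,210),'s4c.png',10)
E
```

```text
t 3.77 pos [0.4961 0.1488 0.0795] yaw 3.33 open 0.0121 q [ 0.14 -0.08  1.99  0.01  1.23 -1.49] F [ 0.9  0.7 -0.8]
[-0.0008, -0.0008, 0.0504] [-0.1, -0.0, 0.1]
[-0.0008, -0.0009, 0.0504] [-0.1, -0.0, 0.1]
[-0.0008, -0.001, 0.0503] [-0.0, -0.1, 0.1]
[-0.0006, -0.0009, 0.0504] [-0.1, -0.0, 0.1]
[-0.0007, -0.0011, 0.0503] [-0.0, -0.1, 0.1]
  -> at [0.4776 0.4    0.085 ] yaw 3.5
```

View pics/s4c.png

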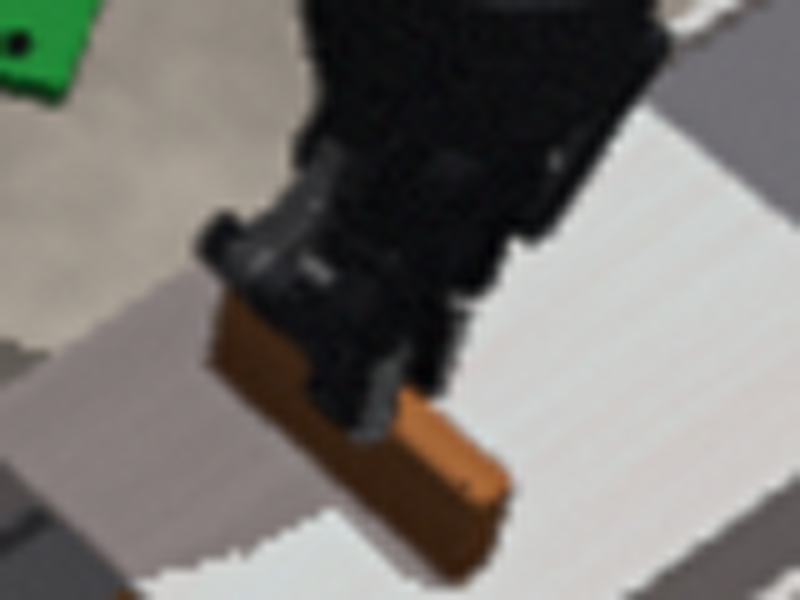

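Request:
servo_tool(delta_pos=[[-0.0005,0,0.04],[-0.0005,0,0.05],[-0.0005,0,0.05],[-0.0005,0,0.05],[0,0,0.01]], dr=[[0,0,0],[0,0,0],[0,0,0],[0,0,0],[0,0,0]], grip=[0.0,0.0,0.0,0.0,0.0])

```text
t: 4.45
tool_pos: [0.4838, 0.349, 0.0795]
tool_rot: [-1.573, -0.053, 0.036]
contact_force: [0.6, -2.9, 1.3]
opening: 0.0123
```

```bash
python3 plan.py .4835 .352 .08 3.5; python3 - <<'E'
from h import *
im=snap('top','t5.png');snap('scene','s5.png')
E
```

```text
t 4.45 pos [0.4838 0.349  0.0795] yaw 3.22 open 0.0123 q [ 0.5   0.1   1.8  -0.01  1.23 -1.12] F [ 0.6 -2.9  1.3]
[-0.0001, -0.0005, 0.003] [0.2, -0.3, 0.6]
  -> at [0.4835 0.352  0.08  ] yaw 3.5
```

View pics/t5.png

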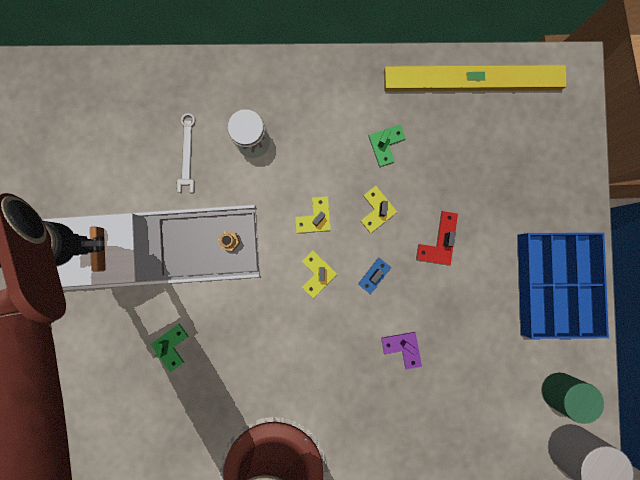

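Cover moved with the grip; near full open. Push a little more to the stop, then release and lift.

Request:
servo_tool(delta_pos=[[0,0,0.004],[0,0,0.004],[0,0,0.003]], dr=[[0,0,0],[0,0,0],[0,0,0]], grip=[0.0,0.0,0.0])

```text
t: 4.92
tool_pos: [0.4835, 0.3531, 0.0795]
tool_rot: [-1.582, -0.047, 0.035]
contact_force: [-0.8, -11.0, 4.6]
opening: 0.0122
```

Request:
servo_tool(delta_pos=[[0,0,0],[0,0,0],[0,-0.04,0],[0,-0.06,0],[0.02,-0.06,-0.04]], dr=[[0,0,0],[0,0,0],[0,0,0],[0,0,0],[0,0,0]], grip=[0.6,0.6,0.6,0.6,0.1])

```text
t: 5.55
tool_pos: [0.4978, 0.3197, 0.2275]
tool_rot: [-1.585, -0.037, 0.043]
contact_force: [0.6, 0.1, 0.6]
opening: 0.0345
```

```bash
python3 plan.py .4835 .352 .2 3.5; python3 - <<'E'
from h import *
im=snap('top','t6.png');snap('scene','s6.png')
crop('t6.png',(35,190,275,305),'t6c.png',3.3);crop('s6.png',(335,90,525,270),'s6c.png',4)
print(ctrl.get_obs()['opening'])
E
```

```text
t 5.55 pos [0.4978 0.3197 0.2275] yaw 2.93 open 0.0345 q [ 0.45 -0.02  1.67 -0.01  1.5  -1.17] F [0.6 0.1 0.6]
[-0.0125, 0.027, 0.0334] [0.8, -0.6, -0.3]
  -> at [0.4835 0.352  0.2   ] yaw 3.5
0.019120856188337088
```

View pics/t6c.png

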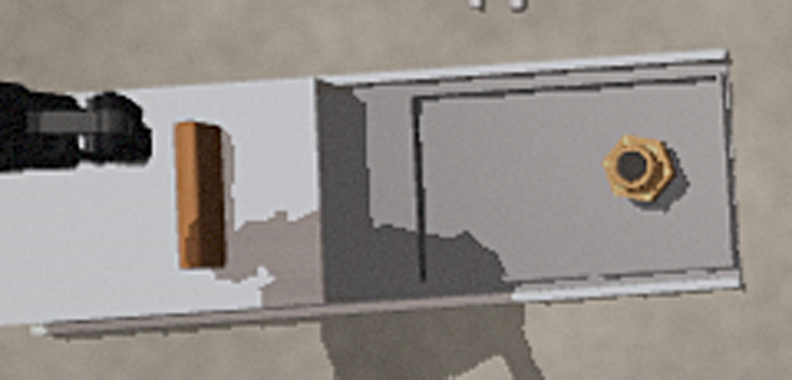

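View pics/s6c.png

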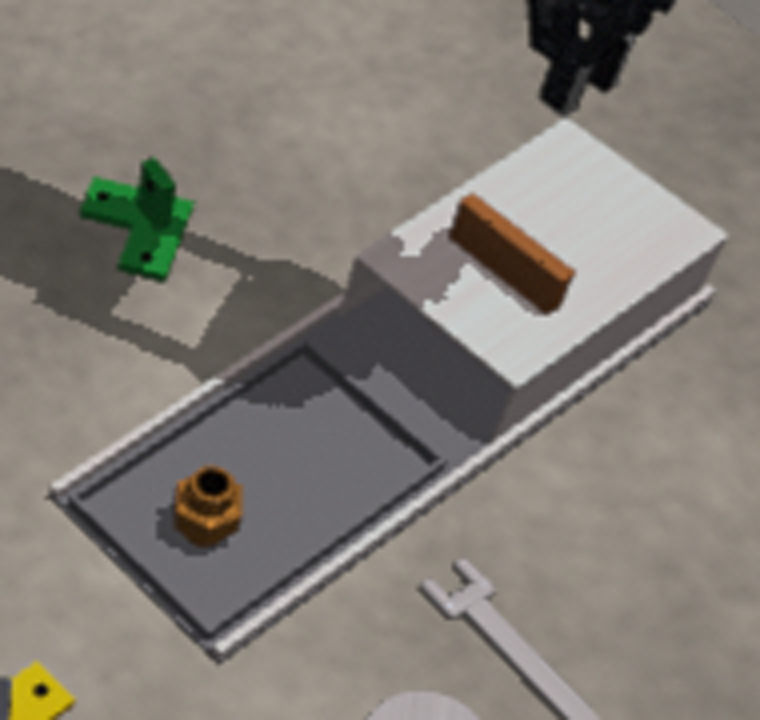

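```bash
python3 - <<'E'
from h import *
p=ctrl.get_obs()['tool_pos']; print(p)
for d in (0,-.014,.01,.02,.03): print(d,proj('scene',p+[0,0,d]).round(1),proj('top',p+[0,0,d]).round(1))
crop('s6.png',(440,60,520,130),'a.png',8);crop('t6.png',(30,200,110,250),'b.png',8)
E
```

```text
[0.50298293 0.31849791 0.23413415]
0 [[476.  118.8]] [[ 68.6 231.2]]
-0.014 [[474.2 123.4]] [[ 73.3 231.8]]
0.01 [[477.3 115.4]] [[ 65.1 230.7]]
0.02 [[478.6 111.9]] [[ 61.6 230.2]]
0.03 [[480.  108.4]] [[ 58.  229.7]]
```

View pics/a.png

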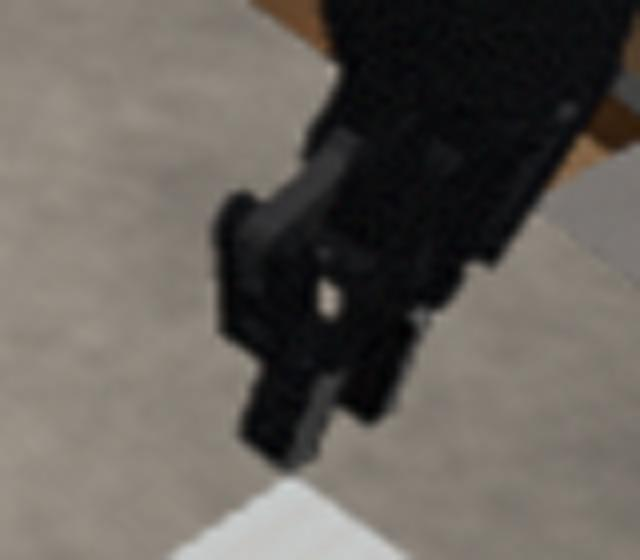

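View pics/b.png

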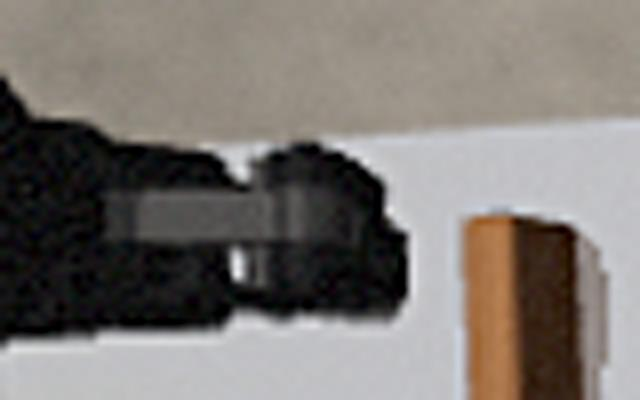

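```bash
python3 plan.py .375 .05 .12 0 .375 .05 .04 0
```

```text
t 5.65 pos [0.503  0.3185 0.2341] yaw 2.6 open 0.0191 q [ 0.45 -0.03  1.67 -0.01  1.5  -1.17] F [0.1 0.2 0.1]
[-0.0282, 0.0232, -0.0522] [0.1, 0.5, 0.1]
[-0.0277, 0.0231, -0.0525] [0.1, 0.5, 0.1]
[-0.0272, 0.0231, -0.0528] [0.1, 0.5, 0.1]
[-0.0267, 0.0231, -0.0531] [0.2, 0.5, 0.1]
[-0.0262, 0.0229, -0.0534] [0.1, 0.6, 0.1]
  -> at [0.375 0.05  0.12 ] yaw 0.0
[0.0, 0.04, 0.0] [0.0, -0.0, -0.0]
[0.0, 0.04, 0.0001] [0.0, -0.0, -0.0]
  -> at [0.375 0.05  0.04 ] yaw 0.0
```

Request:
servo_tool(delta_pos=[[-0.028,0.01,-0.052],[-0.028,0.02,-0.052],[-0.027,0.025,-0.053],[-0.027,0.028,-0.053],[-0.026,0.03,-0.055]], dr=[[0.1,0.5,0.1],[0.1,0.5,0.1],[0.1,0.5,0.1],[0.1,0.5,0.1],[0.1,0.6,0.1]], grip=[0,0,0,0,0])

```text
t: 6.28
tool_pos: [0.3801, 0.0572, 0.1257]
tool_rot: [-1.569, -0.007, -0.004]
contact_force: [0.9, -1.3, 0.2]
opening: -0.0003
```

Request:
servo_tool(delta_pos=[[-0.002,0.03,-0.004],[0,0.03,0],[0,0.01,0],[0,0.004,0],[0,0.004,0]], dr=[[0,0,0],[0,0,0],[0,0,0],[0,0,0],[0,0,0]], grip=[0,0,0,0,0])

```text
t: 6.9
tool_pos: [0.3763, 0.051, 0.0431]
tool_rot: [-1.568, -0.001, -0.011]
contact_force: [-0.8, -0.1, 0.3]
opening: 0.0003
```

Request:
servo_tool(delta_pos=[[0,0.008,0],[0,0.005,0],[0,0.004,0],[0,0.003,0],[0,0.003,0]], dr=[[0,0,0],[0,0,0],[0,0,0],[0,0,0],[0,0,0]], grip=[0,0,0,0,0])

```text
t: 7.52
tool_pos: [0.3784, 0.0515, 0.0206]
tool_rot: [-1.568, -0.005, -0.013]
contact_force: [-0.1, 0.0, 1.3]
opening: 0.0001
```

```bash
python3 - <<'E'
from h import *
p=ctrl.get_obs()['tool_pos']; print(p)
im=snap('top','t7.png');snap('scene','s7.png')
for d in (0,-.014,.01): print(d,proj('scene',p+[0,0,d]).round(1),proj('top',p+[0,0,d]).round(1))
crop('s7.png',(320,120,400,190),'a.png',8)
E
```

```text
[0.37843598 0.05146536 0.02058368]
0 [[343.8 194.7]] [[247.5 295.9]]
-0.014 [[343.5 198. ]] [[248.5 295.4]]
0.01 [[344.  192.3]] [[246.8 296.2]]
```

View pics/a.png

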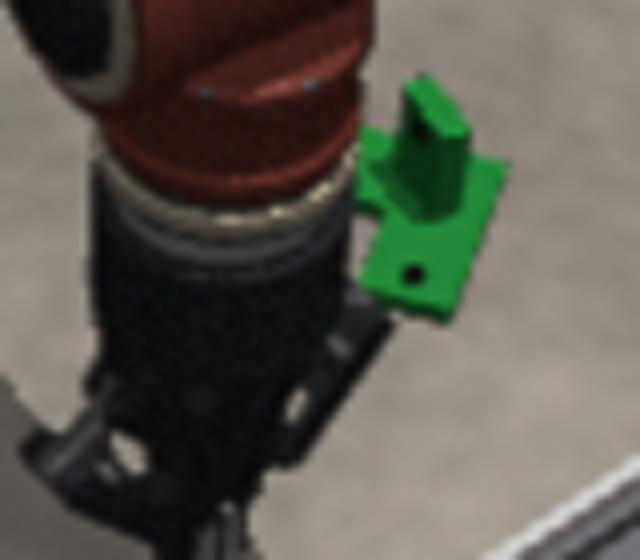

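```bash
python3 - <<'E'
from h import *
crop('s7.png',(310,150,390,215),'a.png',9)
crop('t7.png',(200,260,290,325),'b.png',8)
E
```

```text
(no output)
```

View pics/a.png

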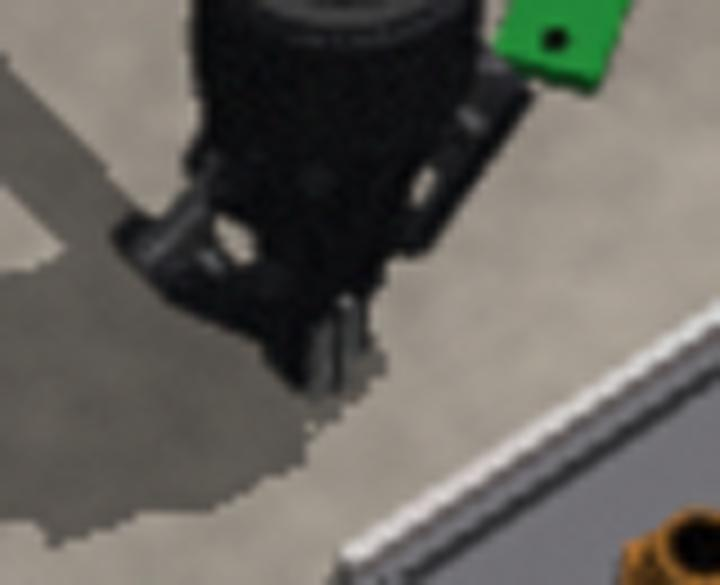

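View pics/b.png

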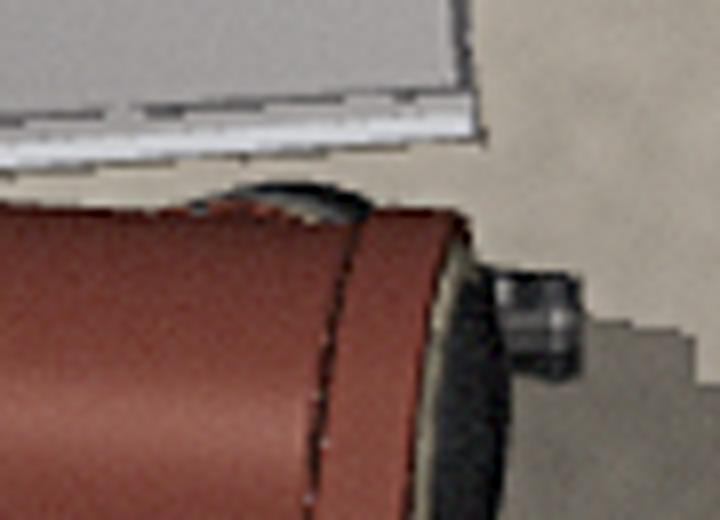

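Request:
servo_tool(delta_pos=[[0,0.003,0],[0,0.003,0],[0,0,0]], dr=[[0,0,0],[0,0,0],[0,0,0]], grip=[0,0,0])

```text
t: 8.0
tool_pos: [0.3783, 0.0515, 0.014]
tool_rot: [-1.568, -0.004, -0.013]
contact_force: [-0.2, -0.3, -1.0]
opening: -0.0001
```

Request:
servo_tool(delta_pos=[[0,0.003,0],[0,0.002,0]], dr=[[0,0,0],[0,0,0]], grip=[0,0])

```text
t: 8.25
tool_pos: [0.3786, 0.0515, 0.009]
tool_rot: [-1.568, -0.005, -0.013]
contact_force: [-0.3, 0.6, 0.5]
opening: 0.0005
```

Request:
servo_tool(delta_pos=[[0,0.003,0],[0,0.002,0],[0,0.002,0]], dr=[[0,0,0],[0,0,0],[0,0,0]], grip=[0,0,0])

```text
t: 8.62
tool_pos: [0.3786, 0.0515, 0.0015]
tool_rot: [-1.568, -0.005, -0.013]
contact_force: [1.0, -0.6, 0.1]
opening: 0.0
```

Request:
servo_tool(delta_pos=[[0,0.002,0],[0,0.002,0]], dr=[[0,0,0],[0,0,0]], grip=[0,0])

```text
t: 8.88
tool_pos: [0.3787, 0.0515, -0.0028]
tool_rot: [-1.568, -0.005, -0.013]
contact_force: [0.6, 0.9, 0.5]
opening: 0.0001
```

Request:
servo_tool(delta_pos=[[0,0.002,0],[0,0.001,0]], dr=[[0,0,0],[0,0,0]], grip=[0,0])

```text
t: 9.12
tool_pos: [0.3786, 0.0515, -0.0061]
tool_rot: [-1.568, -0.005, -0.013]
contact_force: [-0.5, -0.5, 0.5]
opening: 0.0002
```

```bash
python3 - <<'E'
from h import *
p=ctrl.get_obs()['tool_pos']; print(p,ctrl.get_obs()['contact_force'])
snap('scene','s8.png')
for d in (0,-.014,.01): print(d,proj('scene',p+[0,0,d]).round(1),proj('top',p+[0,0,d]).round(1))
crop('s8.png',(310,150,390,215),'a.png',9)
E
```

```text
[ 0.3786242   0.05151643 -0.00614873] [-0.48434695 -0.52002699  0.5006189 ]
0 [[343.4 201. ]] [[249.4 294.9]]
-0.014 [[343.1 204.2]] [[250.4 294.5]]
0.01 [[343.5 198.7]] [[248.7 295.2]]
```

View pics/a.png

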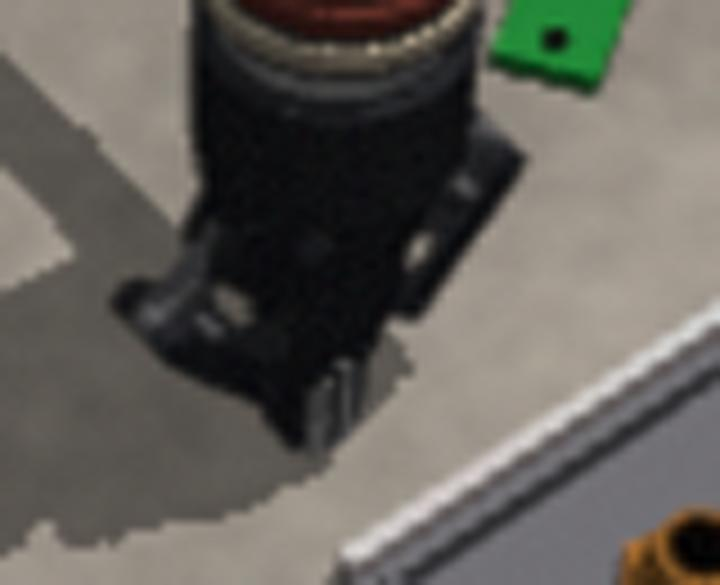

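Request:
servo_tool(delta_pos=[[0,0.002,0],[0,0.001,0]], dr=[[0,0,0],[0,0,0]], grip=[0,0])

```text
t: 9.43
tool_pos: [0.3788, 0.0515, -0.0093]
tool_rot: [-1.568, -0.005, -0.013]
contact_force: [-0.2, 0.4, 0.7]
opening: -0.0
```

Request:
servo_tool(delta_pos=[[0,0.001,0],[0,0.001,0]], dr=[[0,0,0],[0,0,0]], grip=[0,0])

```text
t: 9.68
tool_pos: [0.3788, 0.0515, -0.0114]
tool_rot: [-1.568, -0.005, -0.013]
contact_force: [-0.6, -0.3, 0.1]
opening: -0.0
```

Request:
servo_tool(delta_pos=[[0,0.001,0],[0,0.001,0]], dr=[[0,0,0],[0,0,0]], grip=[0,0])

```text
t: 9.93
tool_pos: [0.3789, 0.0515, -0.0135]
tool_rot: [-1.568, -0.005, -0.013]
contact_force: [-0.2, -0.4, -0.0]
opening: -0.0003
```

Request:
servo_tool(delta_pos=[[0,0.001,0],[0,0.001,0]], dr=[[0,0,0],[0,0,0]], grip=[0,0])

```text
t: 10.18
tool_pos: [0.3789, 0.0515, -0.0149]
tool_rot: [-1.568, -0.004, -0.012]
contact_force: [-5.2, -0.1, 13.1]
opening: 0.0
```

Request:
servo_tool(delta_pos=[[0,-0.03,0],[0,-0.06,-0.03],[0,-0.03,-0.05]], dr=[[0,0,0],[0,0,0],[0,0,0]], grip=[0,0.4,0.75])

```text
t: 10.55
tool_pos: [0.3749, -0.027, 0.1022]
tool_rot: [-1.568, -0.004, -0.002]
contact_force: [0.6, -0.8, 0.6]
opening: 0.0354
```

```bash
python3 - <<'E'
from h import *
print(ctrl.get_obs()['tool_pos'])
snap('top','t9.png');snap('scene','s9.png')
crop('t9.png',(205,220,255,265),'a.png',14)
crop('s9.png',(365,190,415,235),'b.png',14)
a=t=tri({'top':(226.2-.35,240-.35),'scene':(387.9-.4,210.1-.4)}); print(a)
E
```

```text
[ 0.37486435 -0.02704087  0.10221405]
(array([0.4981853 , 0.0915783 , 0.05807567]), np.float64(0.3773488495046422))
```

View pics/a.png

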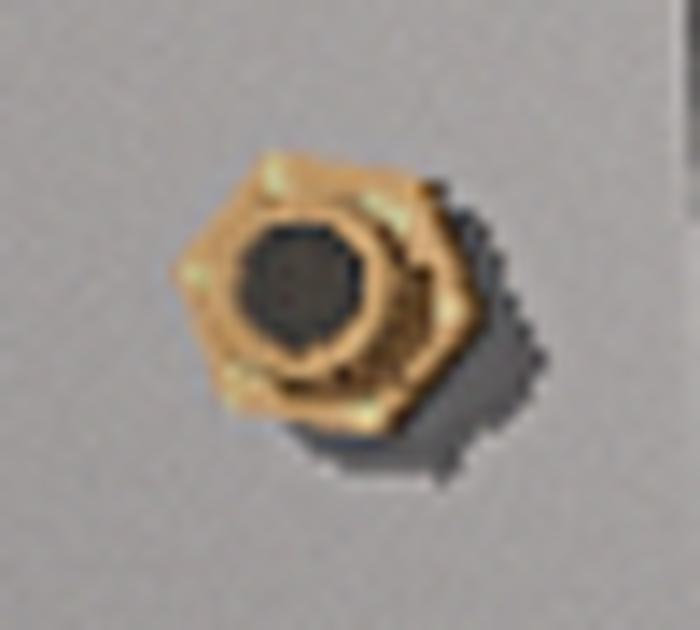

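View pics/b.png

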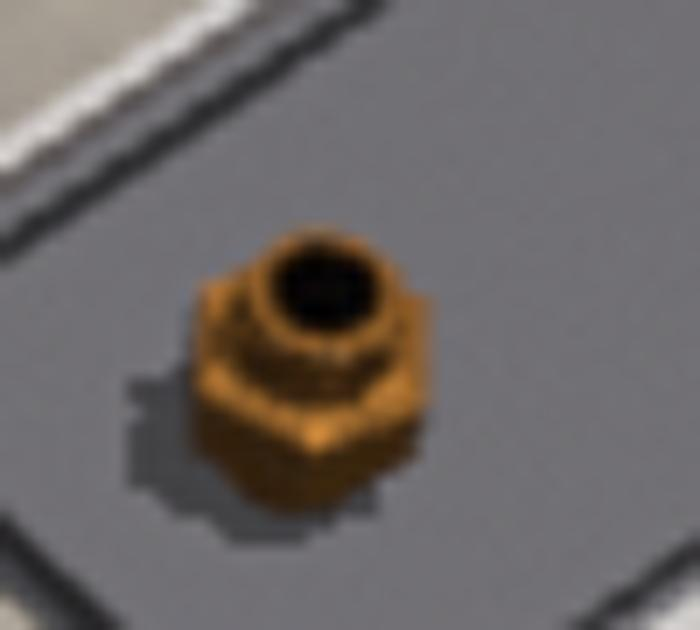

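```bash
python3 - <<'E'
from h import *
V=np.array([(275,155),(430,185),(480,305),(390,430),(230,405),(175,270)])/14+[205-.46,220-.46]
W=np.array([ray('top',v,.038) for v in V]); c=W.mean(0); print(c, np.linalg.norm(W-c,axis=1).round(4))
a=np.degrees(np.arctan2(W[:,1]-c[1],W[:,0]-c[0])); print(a.round(1),'mod60',(a%60).round(1))
print('rim',ray('top',(226.2-.4,240-.4),.054),ray('scene',(325/14+365-.46,287/14+190-.46),.054))
E
```

```text
[0.4974717  0.09038238 0.038     ] [0.0226 0.0222 0.0229 0.0231 0.0229 0.0239]
[  22.1  -43.2  -95.5 -156.4  138.6   81.7] mod60 [22.1 16.8 24.5 23.6 18.6 21.7]
rim [0.49816256 0.09196867 0.054     ] [0.49774097 0.09462121 0.054     ]
```

```bash
python3 plan.py .498 .0915 .07 21 .498 .0915 .0 21
```

```text
t 10.65 pos [ 0.3765 -0.0306  0.1038] yaw -0.46 open 0.0507 q [-0.28 -0.52  2.28  0.    1.37 -1.84] F [-0.1 -0.4  0.3]
[0.0401, 0.0116, 0.041] [0.0, -7.2, 0.1]
[0.0449, 0.0115, 0.0357] [0.0, -7.1, 0.2]
[0.0491, 0.0113, 0.0298] [0.1, -7.2, 0.1]
  -> at [0.498  0.0915 0.07  ] yaw 21.0
[-0.0, 0.035, -0.0] [-0.0, 0.0, 0.0]
[-0.0, 0.035, -0.0001] [-0.0, 0.0, 0.0]
  -> at [0.4981 0.0915 0.    ] yaw 21.0
```

Request:
servo_tool(delta_pos=[[0.04,0.012,0.041],[0.045,0.012,0.036],[0.049,0.01,0.03],[0.004,0,0.004]], dr=[[0,-7.2,0],[0,-7.2,0],[0,-7.2,0],[0,0,0]], grip=[0.75,0.75,0.75,0.75])

```text
t: 11.15
tool_pos: [0.5033, 0.1007, 0.0683]
tool_rot: [-1.553, -0.301, 0.287]
contact_force: [0.1, -0.5, 0.2]
opening: 0.0641
```

```bash
python3 plan.py .498 .0915 .04 21 .498 .0915 .0 21;  python3 - <<'E'
from h import *
snap('top','t10.png');snap('scene','s10.png')
crop('s10.png',(355,160,435,235),'b.png',8)
E
```

```text
t 11.15 pos [0.5033 0.1007 0.0683] yaw 21.45 open 0.0641 q [ 0.05 -0.08  2.   -0.    1.21 -1.89] F [ 0.1 -0.5  0.2]
[-0.0085, 0.0282, -0.0065] [0.2, 0.5, 0.5]
  -> at [0.498  0.0915 0.04  ] yaw 21.0
[0.0, 0.04, 0.0] [0.0, -0.1, -0.0]
  -> at [0.498  0.0915 0.    ] yaw 21.0
```

View pics/b.png

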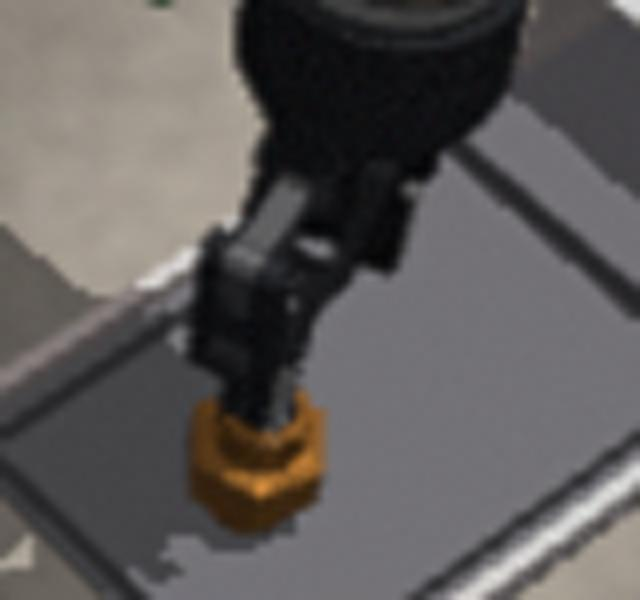

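Request:
servo_tool(delta_pos=[[-0.008,0.01,-0.006],[0,0.02,0],[0,0,0]], dr=[[0,0.4,0.4],[0,0,0],[0,0,0]], grip=[0.75,0.75,0.75])

```text
t: 11.62
tool_pos: [0.4941, 0.0875, 0.0382]
tool_rot: [-1.557, -0.285, 0.281]
contact_force: [0.1, 0.5, -0.1]
opening: 0.0639
```

```bash
python3 plan.py .498 .0915 .0 21;  python3 - <<'E'
from h import *
snap('top','t11.png');snap('scene','s11.png')
crop('s11.png',(355,160,435,235),'b.png',8)
E
```

```text
t 11.62 pos [0.4941 0.0875 0.0382] yaw 20.66 open 0.0639 q [ 0.03 -0.06  2.04 -0.01  1.16 -1.9 ] F [ 0.1  0.5 -0.1]
[0.005, 0.0382, 0.0025] [0.3, -0.3, 0.1]
  -> at [ 0.498   0.0915 -0.    ] yaw 21.0
```

View pics/b.png

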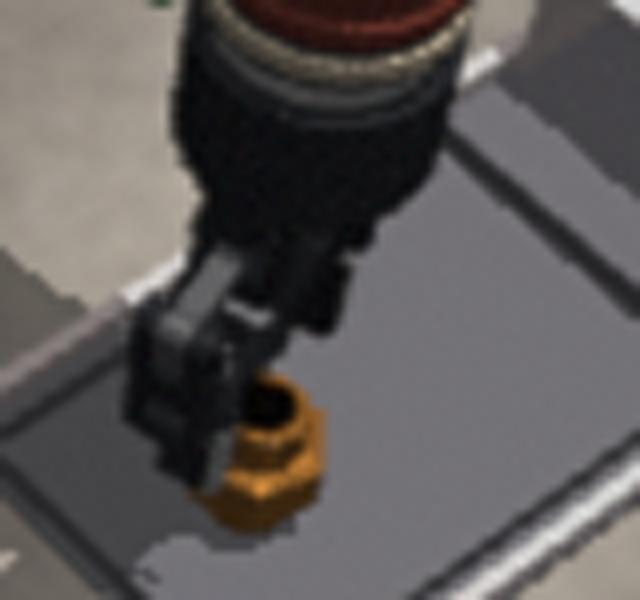

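Request:
servo_tool(delta_pos=[[0.004,0.004,0.002],[0.0005,0.016,0],[0,0.016,0],[0,0,0]], dr=[[0.2,-0.2,0],[0,0,0],[0,0,0],[0,0,0]], grip=[0.75,0.75,0.75,0.75])

```text
t: 12.22
tool_pos: [0.5009, 0.091, 0.0034]
tool_rot: [-1.554, -0.292, 0.279]
contact_force: [-0.5, 0.1, 0.4]
opening: 0.0642
```

Request:
servo_tool(delta_pos=[[0,0,0],[0,0,0],[0,0,0]], dr=[[0,0,0],[0,0,0],[0,0,0]], grip=[0.3,0.3,0.3], grip_force=60)

```text
t: 12.6
tool_pos: [0.5011, 0.0911, 0.0034]
tool_rot: [-1.554, -0.292, 0.279]
contact_force: [1.4, -0.0, -2.1]
opening: 0.0387
```

Request:
servo_tool(delta_pos=[[0,-0.03,0],[0,-0.04,0],[-0.02,0,0]], dr=[[0,0,0],[0,0,0],[0,0,0]], grip=[0.3,0.3,0.3])

```text
t: 12.98
tool_pos: [0.4811, 0.0839, 0.0745]
tool_rot: [-1.555, -0.291, 0.281]
contact_force: [-0.4, 0.2, -2.8]
opening: 0.0389
```

```bash
python3 plan.py .368 .05 .07 10 .368 .05 .001 10;  python3 - <<'E'
from h import *
snap('scene','s12.png')
crop('s12.png',(325,130,435,235),'b.png',6)
E
```

```text
t 12.97 pos [0.4811 0.0839 0.0745] yaw 20.89 open 0.0389 q [ 0.02 -0.15  2.06 -0.    1.23 -1.91] F [-0.4  0.2 -2.8]
[-0.0589, 0.0019, 0.0043] [0.1, 5.4, 0.2]
[-0.059, 0.0021, -0.0012] [0.1, 5.5, 0.1]
  -> at [0.368 0.05  0.07 ] yaw 10.0
[-0.0, 0.0345, 0.0] [-0.0, -0.0, 0.0]
[-0.0001, 0.0345, 0.0] [-0.0, -0.0, 0.0]
  -> at [0.368 0.05  0.001] yaw 10.0
```

View pics/b.png

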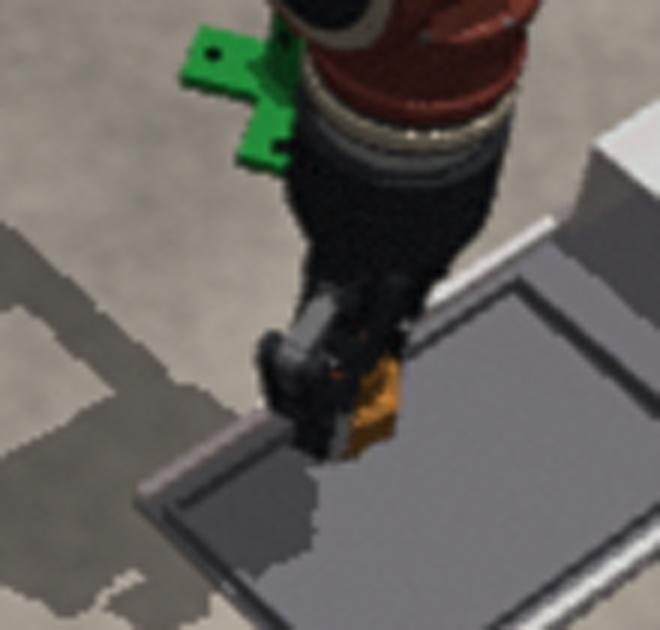

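Nipple held and lifted.

Request:
servo_tool(delta_pos=[[-0.055,0,0.004],[-0.055,0,-0.001],[-0.002,0.02,0],[0,0.02,0]], dr=[[0,5.4,0],[0,5.4,0],[0,0,0],[0,0,0]], grip=[0.3,0.3,0.3,0.3])

```text
t: 13.52
tool_pos: [0.366, 0.0504, 0.0303]
tool_rot: [-1.57, -0.134, 0.132]
contact_force: [-0.1, -0.5, -2.4]
opening: 0.039
```

```bash
python3 plan.py .368 .05 .001 10
```

```text
t 13.53 pos [0.366  0.0504 0.0303] yaw 9.7 open 0.039 q [-0.06 -0.43  2.35 -0.    1.22 -1.8 ] F [-0.1 -0.5 -2.4]
[0.0019, 0.0293, -0.0006] [0.2, -0.3, 0.1]
  -> at [0.368 0.05  0.001] yaw 10.0
```

Request:
servo_tool(delta_pos=[[0.001,0.012,0],[0,0.01,0],[0,0.003,0],[0,0,0]], dr=[[0,0,0],[0,0,0],[0,0,0],[0,0,0]], grip=[0.3,0.3,0.3,0.3])

```text
t: 14.02
tool_pos: [0.3658, 0.0506, 0.0024]
tool_rot: [-1.57, -0.131, 0.135]
contact_force: [0.1, -0.0, -1.9]
opening: 0.0386
```

Request:
servo_tool(delta_pos=[[0,0.0015,0],[0,0.001,0]], dr=[[0,0,0],[0,0,0]], grip=[0.3,0.3])

```text
t: 14.28
tool_pos: [0.3668, 0.0506, 0.0007]
tool_rot: [-1.57, -0.132, 0.134]
contact_force: [0.2, -0.0, -2.0]
opening: 0.0388
```

Request:
servo_tool(delta_pos=[[0,0,0],[0,0,0],[0,0,0],[0,-0.03,0],[0,-0.05,0]], dr=[[0,0,0],[0,0,0],[0,0,0],[0,0,0],[0,0,0]], grip=[0.75,0.75,0.75,0.75,0.75])

```text
t: 14.9
tool_pos: [0.3645, 0.051, 0.0797]
tool_rot: [-1.569, -0.127, 0.139]
contact_force: [1.5, 0.3, 0.2]
opening: 0.064
```

Request:
servo_tool(delta_pos=[[0.02,-0.03,-0.04]], dr=[[0,0,0]], grip=[0.5])

```text
t: 15.02
tool_pos: [0.3919, 0.0158, 0.1123]
tool_rot: [-1.569, -0.133, 0.139]
contact_force: [-0.1, -0.4, 0.8]
opening: 0.0472
```

```bash
python3 - <<'E'
from h import *
print(ctrl.get_obs()['tool_pos'])
snap('scene','s13.png');snap('top','t13.png')
E
python3 find.py
```

```text
[0.39193884 0.01578797 0.11231384]
ell_a_grip 0.88 [367. 127. 406. 167.] 864 colfrac 0.0
ell_a_grip 0.56 [361. 186. 397. 234.] 833 colfrac 0.8
  POSE [ 0.5645 -0.2406  0.      0.6496] err 0.161 second [ 0.565 -0.24   0.     0.657] 0.162 zfit [ 0.5645 -0.2405  0.003   0.6503] 0.158 scene/top [array([ 0.5645, -0.239 ,  0.    ,  0.6581]), array([ 0.5646, -0.2419,  0.    ,  0.6529])]
ell_a_grip 0.33 [ 25. 214. 138. 291.] 6924 colfrac 0.0
bar_grip 0.75 [358. 258. 390. 293.] 543 colfrac 0.71
  POSE [ 0.4206 -0.2228  0.      2.468 ] err 0.278 second [ 0.421 -0.223  0.     2.468] 0.284 zfit [ 0.4207 -0.2227  0.0027  2.4718] 0.272 scene/top [array([ 0.4193, -0.2206,  0.    ,  2.4829]), array([ 0.4211, -0.2246,  0.    ,  2.4683])]
bar_grip 0.4 [ 25. 214. 142. 289.] 7058 colfrac 0.0
jay_grip 0.7 [ 27. 213. 140. 288.] 7047 colfrac 0.0
jay_grip 0.64 [418. 211. 458. 265.] 1170 colfrac 0.82
  POSE [ 0.4978 -0.3807  0.      6.1121] err 0.126 second [ 0.498 -0.38   0.    -0.167] 0.127 zfit [ 4.9820e-01 -3.8050e-01  2.7000e-03  6.1145e+00] 0.122 scene/top [array([ 0.4974, -0.3795,  0.    ,  6.116 ]), array([ 0.4977, -0.383 ,  0.    ,  6.1152])]
15.375
```

View pics/s13.png

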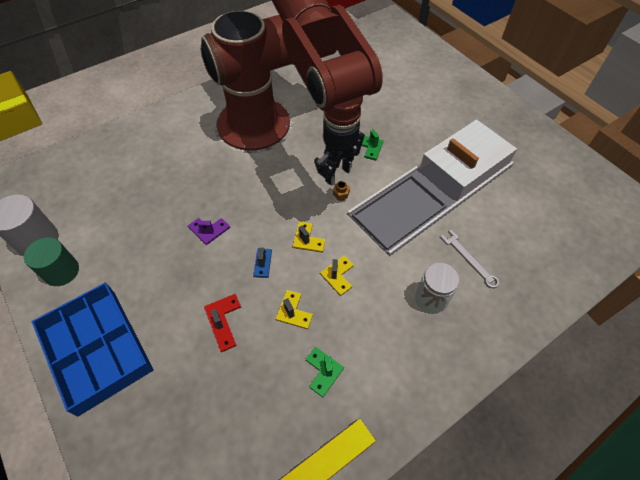

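View pics/t13.png

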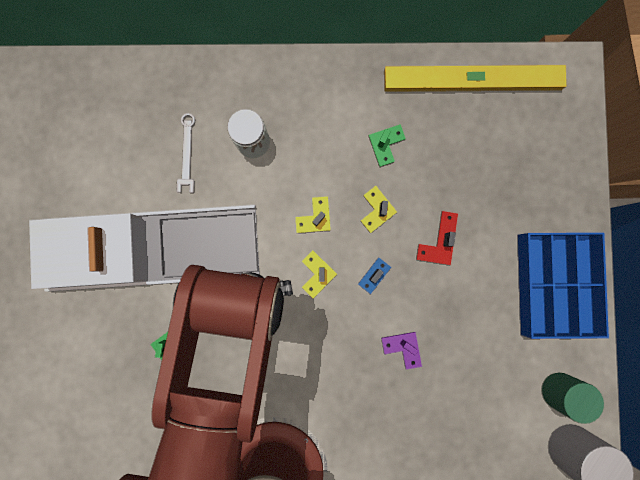

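```bash
python3 - <<'E'
from h import *
crop('t6.png',(150,195,270,290),'a.png',6.5)
crop('s9.png',(345,170,455,262),'b.png',7)
crop('t9.png',(150,195,270,290),'c.png',6.5)
E
```

View pics/c.png

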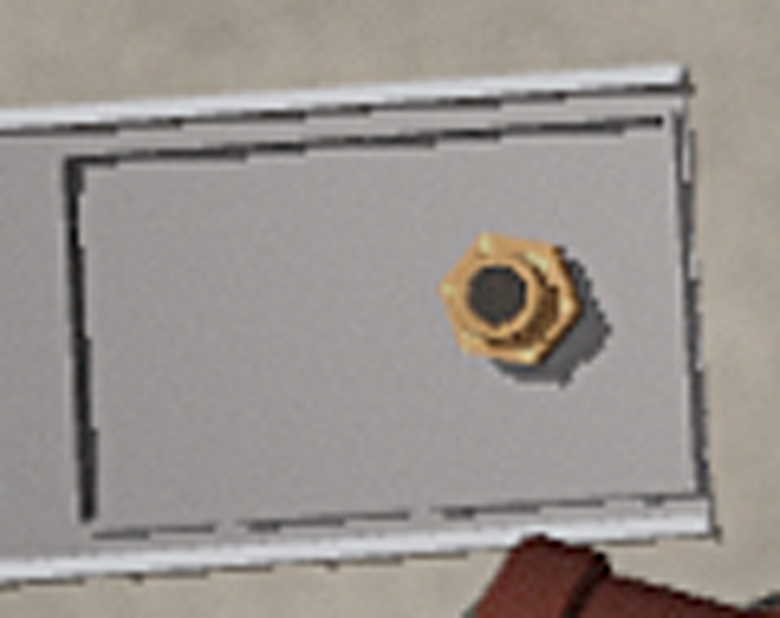

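View pics/b.png

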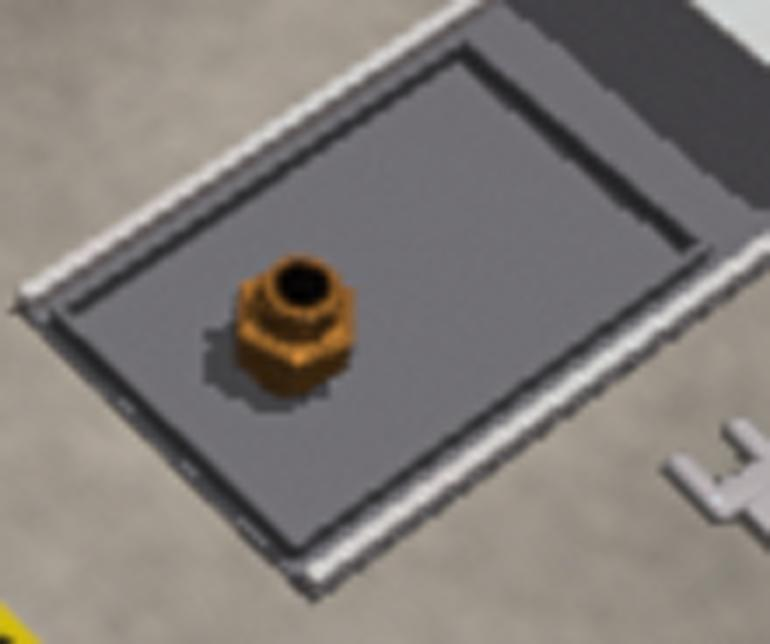

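```bash
cat > tray2.py <<'E'
from h import *
t=lambda u,v:('top',np.array([u/6.5+150-.42,v/6.5+195-.42]))
s=lambda u,v:('scene',np.array([u/7+345-.43,v/7+170-.43]))
a,b=.0615,.1015
ob=[(s(55,308),(-a,-b,.016)),(s(297,552),(a,-b,.016)),(s(705,248),(a,b,.016)),(s(463,43),(-a,b,.016)),
(t(66,158),(a,b,.016)),(t(667,117),(a,-b,.016)),(t(84,530),(-a,b,.016)),(t(698,494),(-a,-b,.016)),
(t(686,64),(.08,-.108,.010)),(t(713,533),(-.08,-.108,.010)),(s(18,298),(-.08,-.108,.010)),(s(315,592),(.08,-.108,.004))]
def res(v,sel=None):
    x,y,th=v; return np.array([proj(o[0],place(np.array([X]),(x,y,0,th)))[0]-o[1] for o,X in ob if sel is None or o[0]==sel])
for sel in (None,'top','scene'):
    f=least_squares(lambda v:res(v,sel).ravel(),[.49,.14,.06],loss='soft_l1'); print(sel,np.round(f.x,4),np.round(res(f.x,sel),1).tolist())
E
python3 tray2.py
```

```text
None [0.4924 0.1405 0.0629] [[0.1, 0.3], [-1.3, -2.1], [-1.8, -0.6], [-1.0, -0.2], [-0.4, -0.3], [-0.3, -0.3], [-0.4, -1.3], [-1.6, -2.2], [-0.4, -0.4], [-0.1, 0.1], [-1.5, -0.2], [-1.2, 1.3]]
top [0.4909 0.1394 0.0654] [[0.0, 0.5], [0.1, 0.2], [0.1, -0.5], [-1.1, -1.6], [0.0, 0.2], [0.5, 0.6]]
scene [0.4947 0.1426 0.06  ] [[1.2, 0.4], [-0.1, -1.9], [-0.6, -0.2], [0.3, 0.1], [-0.3, -0.1], [-0.1, 1.5]]
```

```bash
cat > find2.py <<'E'
import sys
from h import *
ims={c:snap(c,f'{c}_last.png') for c in P}
OFF={'ell':np.array([10,10]),'bar':np.array([0,0]),'jay':np.array([-5,10])}
def locate(kind,col,cen,z=0,M0=None,rad=22):
    w=ray('top',cen,.008+z); rois={};M={}
    for c in P:
        u=proj(c,w)[0]; ui=u.astype(int); rois[c]=(max(ui[0]-42,0),max(ui[1]-42,0),ui[0]+42,ui[1]+42)
        m=cmask(ims[c],col).astype(np.uint8); n,l,st,ce=cv2.connectedComponentsWithStats(m)
        k=np.zeros(m.shape,np.float32)
        for i in range(1,n):
            if st[i,4]>12 and np.hypot(*(ce[i]-u))<rad: k[l==i]=1
        M[c]=k
    R=[]
    for th in np.arange(0,2*np.pi,np.pi/12):
        o=np.array([[np.cos(th),-np.sin(th)],[np.sin(th),np.cos(th)]])@(OFF[kind]/1000)
        p0=[w[0]-o[0],w[1]-o[1],z,th]
        R.append((sum(np.abs(render(c,kind,p0,rois[c])-M[c][rois[c][1]:rois[c][3],rois[c][0]:rois[c][2]]).sum() for c in P),p0))
    R.sort(key=lambda a:a[0]); F=[fit(kind,M,rois,r[1]) for r in R[:3]]; F.sort(key=lambda a:a[1])
    p,e=F[0]; q,e2=fit(kind,M,rois,p,(0,1,2,3)); top=fit(kind,{'top':M['top']},{'top':rois['top']},p)[0]; sc=fit(kind,{'scene':M['scene']},{'scene':rois['scene']},p)[0]
    return p,e,q,top,sc
def comps(col,amin=300):
    m=cmask(ims['top'],col).astype(np.uint8); m=cv2.morphologyEx(m,cv2.MORPH_CLOSE,np.ones((5,5),np.uint8))
    n,l,st,ce=cv2.connectedComponentsWithStats(m); return [(ce[i],st[i]) for i in range(1,n) if amin<st[i,4]<2500]
if __name__=='__main__':
    ov={c:ims[c][:,:,::-1].copy() for c in P}
    for kind,col in (('ell','yellow'),('bar','blue'),('jay','red')):
        for ce,st in comps(col):
            if st[1]<100 or ce[0]>500: continue
            p,e,q,top,sc=locate(kind,col,ce)
            print(kind,np.round(ce),st[4],'POSE',np.round(p[:2],4),'yaw',round(np.degrees(p[3])%360,1),'err',round(e,3),'| z',round(q[2],4),'top',np.round(top[[0,1]],4),round(np.degrees(top[3])%360,1),'scene',np.round(sc[[0,1]],4),round(np.degrees(sc[3])%360,1))
            pl,lug=solids(kind)
            for c in P:
                for X in pl+[lug]:
                    h=cv2.convexHull(proj(c,place(X,p)).astype(np.float32)); cv2.polylines(ov[c],[np.round(h*16).astype(np.int32)],True,(255,0,255),1,cv2.LINE_AA,4)
    a=cv2.resize(ov['top'][170:320,280:480],None,fx=4,fy=4,interpolation=cv2.INTER_CUBIC); cv2.imwrite('pics/ovt.png',a)
    a=cv2.resize(ov['scene'][205:365,190:370],None,fx=3.7,fy=3.7,interpolation=cv2.INTER_CUBIC); cv2.imwrite('pics/ovs.png',a)
    print('t',ctrl.get_obs()['t'])
E
python3 find2.py
```

```text
ell [376. 210.] 728 POSE [ 0.565  -0.2406] yaw 38.5 err 0.161 | z 0.0026 top [ 0.5645 -0.2418] 37.5 scene [ 0.5649 -0.2392] 38.2
ell [315. 217.] 735 POSE [ 0.5436 -0.1012] yaw 4.5 err 0.172 | z 0.0036 top [ 0.5438 -0.1023] 4.3 scene [ 0.5429 -0.0993] 3.7
ell [317. 274.] 734 POSE [ 0.4246 -0.1066] yaw 44.7 err 0.2 | z 0.0015 top [ 0.4245 -0.108 ] 44.7 scene [ 0.4242 -0.1046] 44.6
bar [374. 275.] 433 POSE [ 0.4207 -0.2232] yaw 142.6 err 0.269 | z 0.0026 top [ 0.421  -0.2245] 141.4 scene [ 0.4192 -0.2209] 142.8
jay [440. 242.] 1012 POSE [ 0.4978 -0.3808] yaw 350.3 err 0.124 | z 0.0029 top [ 0.4978 -0.3829] 350.4 scene [ 0.4978 -0.3797] 350.6
t 15.475
```

View pics/ovt.png

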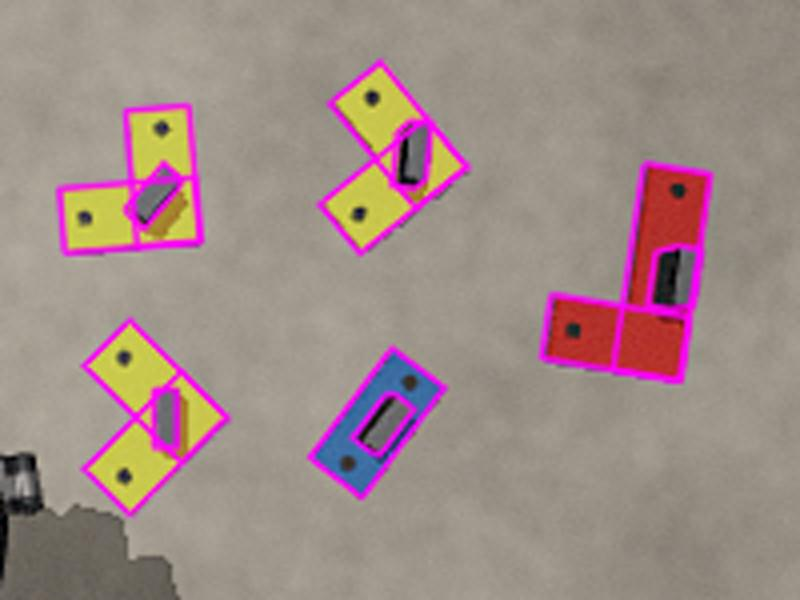

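View pics/ovs.png

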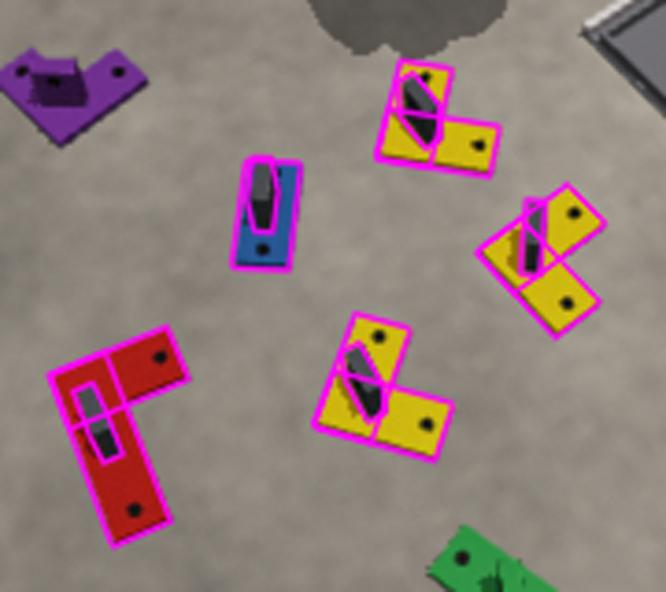

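```bash
python3 plan.py .5436 -.1012 .075 -40.5 .5436 -.1012 .001 -40.5
```

```text
t 15.47 pos [0.39   0.0156 0.1082] yaw 9.75 open 0.0426 q [-0.15 -0.47  2.24 -0.    1.38 -1.89] F [ 0.4  0.3 -0.3]
[0.022, 0.0053, -0.0235] [0.1, 8.4, -0.1]
[0.0252, 0.0053, -0.0201] [0.0, 8.4, -0.1]
[0.0278, 0.0054, -0.0162] [0.0, 8.4, -0.1]
[0.0299, 0.0054, -0.0119] [0.1, 8.3, -0.1]
[0.0313, 0.0055, -0.0075] [0.0, 8.4, -0.1]
[0.032, 0.0055, -0.0029] [0.1, 8.3, -0.0]
  -> at [ 0.5436 -0.1012  0.075 ] yaw -40.5
[0.0, 0.037, 0.0] [-0.0, 0.0, -0.0]
[0.0001, 0.037, 0.0] [-0.0, 0.0, -0.0]
  -> at [ 0.5436 -0.1012  0.001 ] yaw -40.5
```

Request:
servo_tool(delta_pos=[[0.022,0.005,-0.023],[0.025,0.005,-0.02],[0.028,0.005,-0.016],[0.03,0.005,-0.012],[0.031,0.005,-0.007]], dr=[[0,8.4,0],[0,8.4,0],[0,8.4,0],[0,8.4,0],[0,8.4,0]], grip=[0.5,0.5,0.5,0.5,0.5])

```text
t: 16.1
tool_pos: [0.5168, -0.0798, 0.0768]
tool_rot: [-1.527, 0.467, -0.443]
contact_force: [0.5, -0.1, 0.3]
opening: 0.0428
```

Request:
servo_tool(delta_pos=[[0.022,0.008,-0.001],[0,0,0]], dr=[[0,6,0],[0,0,0]], grip=[0.5,0.5])

```text
t: 16.35
tool_pos: [0.5346, -0.0927, 0.066]
tool_rot: [-1.509, 0.554, -0.524]
contact_force: [-0.8, -1.1, 0.5]
opening: 0.0424
```

```bash
python3 plan.py .5436 -.1012 .05 -40.5 .5436 -.1012 .001 -40.5;  python3 - <<'E'
from h import *
snap('top','t14.png');snap('scene','s14.png')
crop('s14.png',(300,200,380,300),'b.png',6);crop('t14.png',(270,180,350,250),'a.png',7)
E
```

```text
t 16.35 pos [ 0.5346 -0.0927  0.066 ] yaw -39.42 open 0.0424 q [-0.31  0.01  1.92 -0.01  1.23 -1.19] F [-0.8 -1.1  0.5]
[0.0126, 0.0158, -0.0006] [0.7, 1.1, -0.9]
  -> at [ 0.5436 -0.1012  0.05  ] yaw -40.5
[0.0, 0.049, -0.0001] [-0.0, -0.0, -0.0]
  -> at [ 0.5436 -0.1012  0.001 ] yaw -40.5
```

View pics/b.png

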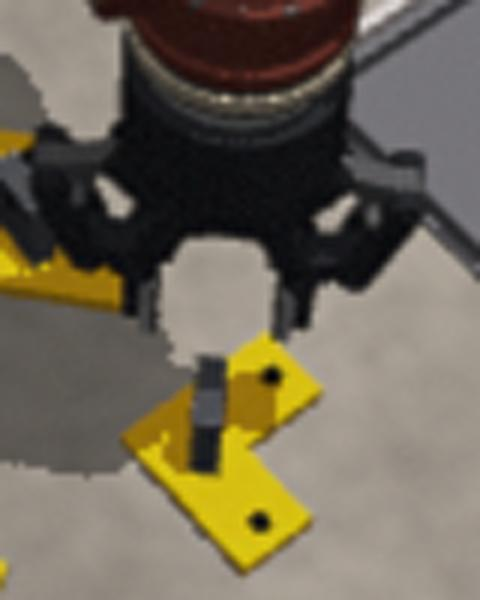

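Request:
servo_tool(delta_pos=[[0.012,0.01,0],[0.001,0.02,0],[0,0.012,0],[0,0,0]], dr=[[0.5,1,-0.7],[0,0,0],[0,0,0],[0,0,0]], grip=[0.5,0.5,0.5,0.5])

```text
t: 16.95
tool_pos: [0.5435, -0.0994, 0.0231]
tool_rot: [-1.501, 0.55, -0.549]
contact_force: [-0.0, 0.4, -0.4]
opening: 0.0428
```

```bash
python3 plan.py .5436 -.1012 .001 -40.5;  python3 - <<'E'
from h import *
snap('top','t14.png');snap('scene','s14.png')
crop('s14.png',(300,200,380,300),'b.png',6);crop('t14.png',(270,180,350,250),'a.png',7)
E
```

```text
t 16.95 pos [ 0.5435 -0.0994  0.0231] yaw -40.21 open 0.0428 q [-0.32  0.08  1.92 -0.    1.13 -1.18] F [-0.   0.4 -0.4]
[0.0012, 0.0221, -0.0013] [0.1, 0.3, -0.0]
  -> at [ 0.5436 -0.1012  0.001 ] yaw -40.5
```

View pics/b.png

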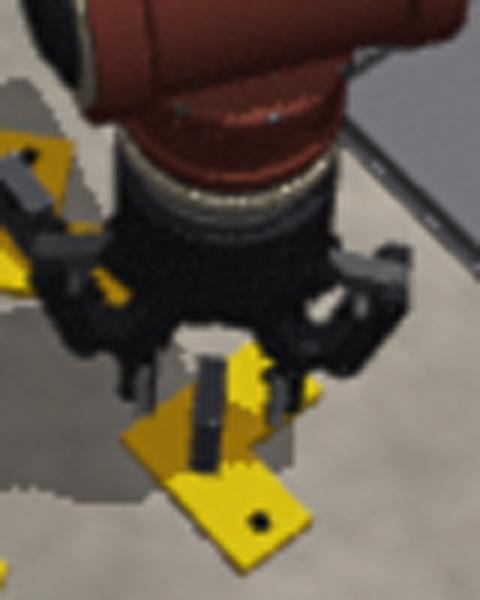

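View pics/a.png

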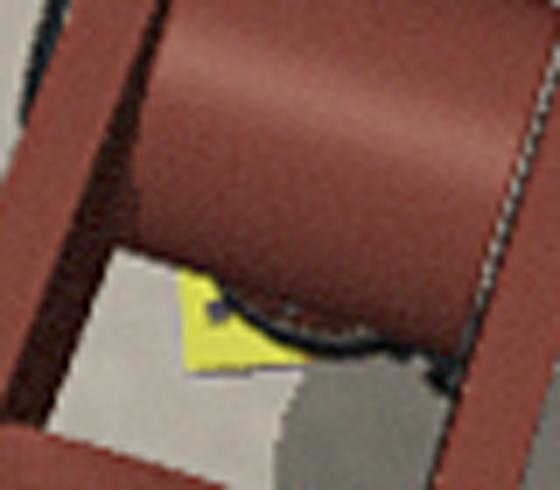

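Request:
servo_tool(delta_pos=[[0,0.012,-0.001],[0,0.009,0],[0,0.001,0]], dr=[[0,0.2,0],[0,0,0],[0,0,0]], grip=[0.5,0.5,0.5])

```text
t: 17.42
tool_pos: [0.5448, -0.1009, 0.0023]
tool_rot: [-1.5, 0.549, -0.555]
contact_force: [0.4, -1.0, -0.1]
opening: 0.0424
```

Request:
servo_tool(delta_pos=[[0,0,0],[0,0,0],[0,0,0]], dr=[[0,0,0],[0,0,0],[0,0,0]], grip=[0.0,0.0,0.0], grip_force=80)

```text
t: 17.8
tool_pos: [0.5449, -0.101, 0.0024]
tool_rot: [-1.5, 0.549, -0.555]
contact_force: [0.0, 0.0, -1.8]
opening: 0.0111
```

```bash
python3 plan.py .5436 -.1012 .075 -40.5;  python3 - <<'E'
from h import *
snap('scene','s15.png')
crop('s15.png',(300,200,380,300),'b.png',6)
E
```

```text
t 17.8 pos [ 0.5449 -0.101   0.0024] yaw -40.42 open 0.0111 q [-0.32  0.12  1.93 -0.    1.09 -1.18] F [ 0.   0.  -1.8]
[-0.0003, -0.0363, -0.0005] [-0.0, 0.0, 0.1]
[-0.0003, -0.0363, -0.0005] [-0.0, 0.1, 0.1]
  -> at [ 0.5436 -0.1012  0.075 ] yaw -40.5
```

View pics/b.png

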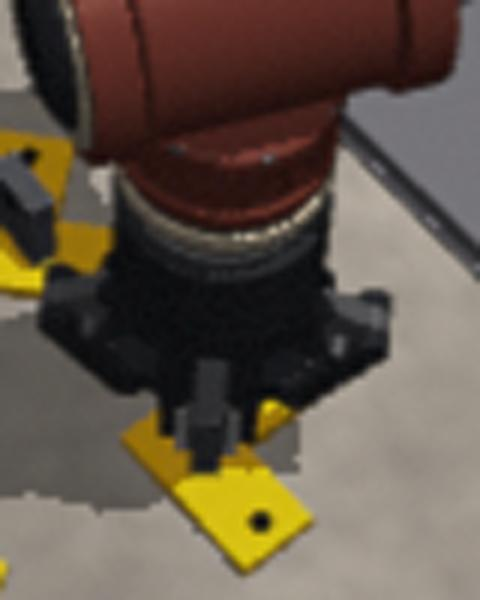

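Request:
servo_tool(delta_pos=[[0,-0.02,0],[0,-0.03,0],[0,-0.03,0],[0,0,0]], dr=[[0,0,0],[0,0,0],[0,0,0],[0,0,0]], grip=[0.0,0.0,0.0,0.0])

```text
t: 18.35
tool_pos: [0.5445, -0.1007, 0.0873]
tool_rot: [-1.5, 0.548, -0.555]
contact_force: [0.1, -1.0, -1.7]
opening: 0.0108
```

```bash
cat > where.py <<'E'
# target: tool pose for a plate pose in tray frame
import sys
from h import *
TR=(.4926,.141,0,np.radians(3.6))
def w(x,y): return place(np.array([[x,y,0]]),TR)[0][:2]
for n,(x,y) in dict(L1=(-.0335,-.0745),L2=(.0335,-.0475),J=(-.005,0),L3=(.0335,.047),bar=(-.02,.081)).items(): print(n,w(x,y).round(4))
E
python3 where.py;  python3 - <<'E'
from h import *
snap('scene','s16.png'); print(ctrl.get_obs()['tool_pos'],ctrl.get_obs()['opening'],ctrl.get_obs()['contact_force'])
crop('s16.png',(300,170,400,290),'b.png',5)
E
```

```text
L1 [0.4638 0.0645]
L2 [0.529  0.0957]
J [0.4876 0.1407]
L3 [0.5231 0.19  ]
bar [0.4676 0.2206]
[ 0.54317909 -0.10024901  0.08531284] 0.011186852544246404 [ 0.82154699 -0.31699924 -2.38420156]
```

View pics/b.png

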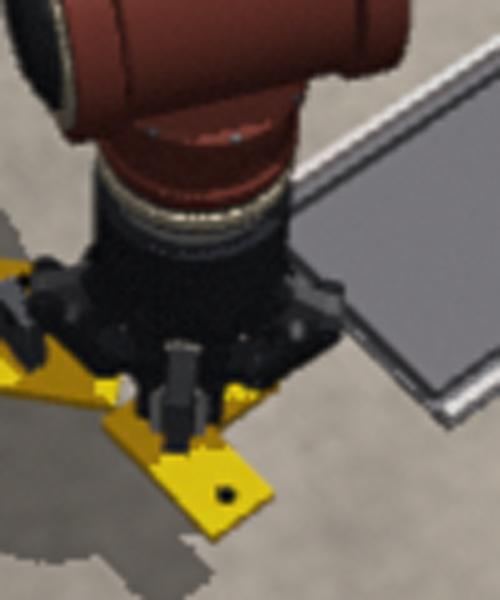

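```bash
python3 plan.py .4638 .0645 .075 -41.4 .4638 .0645 .005 -41.4
```

```text
t 18.4 pos [ 0.5432 -0.1002  0.0853] yaw -40.41 open 0.0112 q [-0.32 -0.    1.9  -0.    1.25 -1.18] F [ 0.8 -0.3 -2.4]
[-0.0558, 0.0033, 0.0247] [0.0, 0.3, 0.0]
[-0.0559, 0.0034, 0.0244] [0.0, 0.3, 0.0]
[-0.0559, 0.0033, 0.024] [0.0, 0.4, 0.1]
  -> at [0.4638 0.0645 0.075 ] yaw -41.4
[-0.0, 0.035, 0.0] [0.0, -0.0, -0.0]
[-0.0, 0.035, 0.0001] [0.0, -0.0, -0.0]
  -> at [0.4638 0.0645 0.005 ] yaw -41.4
```

Request:
servo_tool(delta_pos=[[-0.045,0.003,0.02],[-0.045,0.003,0.02],[-0.045,0.003,0.02],[-0.03,0,0.012],[0,0,0]], dr=[[0,0.3,0],[0,0.3,0],[0,0.4,0],[0,0,0],[0,0,0]], grip=[0,0,0,0,0])

```text
t: 19.02
tool_pos: [0.4581, 0.0664, 0.0688]
tool_rot: [-1.499, 0.576, -0.56]
contact_force: [0.1, -0.5, -2.6]
opening: 0.011
```

```bash
python3 plan.py .4638 .0645 .04 -41.4 .4638 .0645 .005 -41.4
```

```text
t 19.02 pos [0.4581 0.0664 0.0688] yaw -41.57 open 0.011 q [-0.02 -0.2   2.11 -0.    1.24 -0.86] F [ 0.1 -0.5 -2.6]
[0.0057, 0.0287, 0.0025] [0.4, -0.2, -0.4]
  -> at [0.4637 0.0645 0.04  ] yaw -41.4
[0.0001, 0.035, 0.0] [0.0, 0.0, -0.0]
  -> at [0.4638 0.0644 0.005 ] yaw -41.4
```

Request:
servo_tool(delta_pos=[[0.005,0.01,0.002],[0,0.015,0],[0,0,0]], dr=[[0.3,0,-0.3],[0,0,0],[0,0,0]], grip=[0,0,0])

```text
t: 19.4
tool_pos: [0.4624, 0.0629, 0.0398]
tool_rot: [-1.497, 0.574, -0.565]
contact_force: [-0.6, -0.5, -1.8]
opening: 0.0106
```

```bash
python3 plan.py .4638 .0645 .005 -41.4;  python3 - <<'E'
from h import *
snap('scene','s17.png'); snap('top','t17.png')
crop('s17.png',(330,160,440,270),'b.png',6); crop('t17.png',(160,190,280,290),'a.png',6)
E
```

```text
t 19.4 pos [0.4624 0.0629 0.0398] yaw -41.67 open 0.0106 q [-0.02 -0.15  2.12 -0.    1.18 -0.87] F [-0.6 -0.5 -1.8]
[0.0001, 0.0348, 0.0023] [0.3, -0.3, -0.2]
  -> at [0.4638 0.0645 0.005 ] yaw -41.4
```

View pics/b.png

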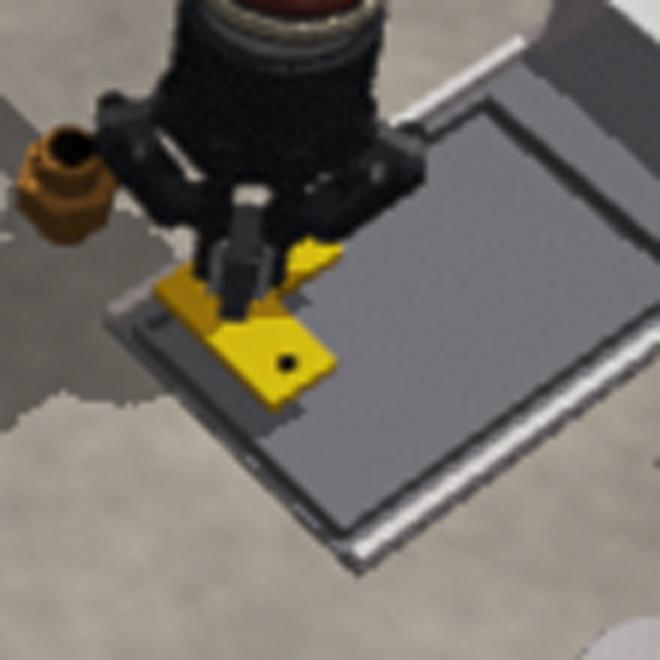

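View pics/a.png

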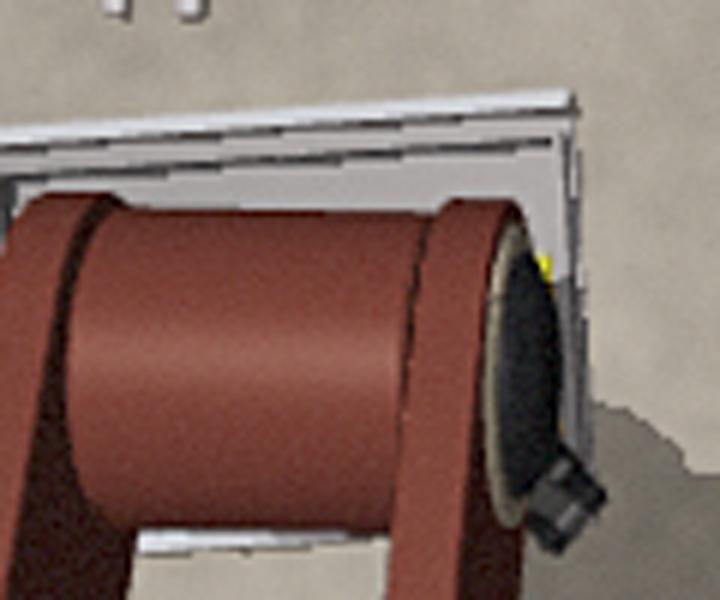

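```bash
cat > held.py <<'E'
import sys
from h import *
# held.py kind col zgrip(tool z at grip when plate underside on 0) yawoff img
kind,col,zg,yo,img=sys.argv[1],sys.argv[2],float(sys.argv[3]),float(sys.argv[4]),sys.argv[5]
o=ctrl.get_obs(); p=np.array(o['tool_pos']); R=Ro.from_rotvec(o['tool_rot']).as_matrix(); psi=np.arctan2(R[1,0],R[0,0])
pose=[p[0],p[1],p[2]-zg,psi+np.radians(yo)]
im=cv2.imread('pics/'+img)[:,:,::-1].copy(); m=cmask(im,col).astype(np.float32); u=proj('scene',pose[:3])[0].astype(int)
roi={'scene':(u[0]-45,u[1]-45,u[0]+45,u[1]+45)}
n,l,st,ce=cv2.connectedComponentsWithStats(m.astype(np.uint8)); k=np.zeros_like(m)
for i in range(1,n):
    if st[i,4]>12 and np.hypot(*(ce[i]-u))<24: k[l==i]=1
f,e=fit(kind,{'scene':k},roi,pose)
d=R.T@(f[:3]-pose[:3])
print('tool-based',np.round(pose,4),'fit',np.round(f,4),'err',round(e,3),'diff world mm',np.round((f-pose)[:2]*1000,1),'dyaw',round(np.degrees(f[3]-pose[3]),1),'tool axes mm',np.round(d*1000,1))
ov=im[:,:,::-1].copy(); pl,lug=solids(kind)
for q,cl in((pose,(255,0,255)),(f,(255,255,0))):
    for X in pl+[lug]:
        h=cv2.convexHull(proj('scene',place(X,q)).astype(np.float32)); cv2.polylines(ov,[np.round(h*16).astype(np.int32)],True,cl,1,cv2.LINE_AA,4)
x0,y0,x1,y1=roi['scene']; cv2.imwrite('pics/held.png',cv2.resize(ov[y0:y1,x0:x1],None,fx=6,fy=6,interpolation=cv2.INTER_CUBIC))
E
python3 held.py ell yellow .0024 45 s17.png
```

```text
tool-based [0.4638 0.063  0.0391 0.0583] fit [0.4628 0.0629 0.0391 0.0866] err 0.542 diff world mm [-1.  -0.2] dyaw 1.6 tool axes mm [-0.6  0.  -0.8]
```

View pics/held.png

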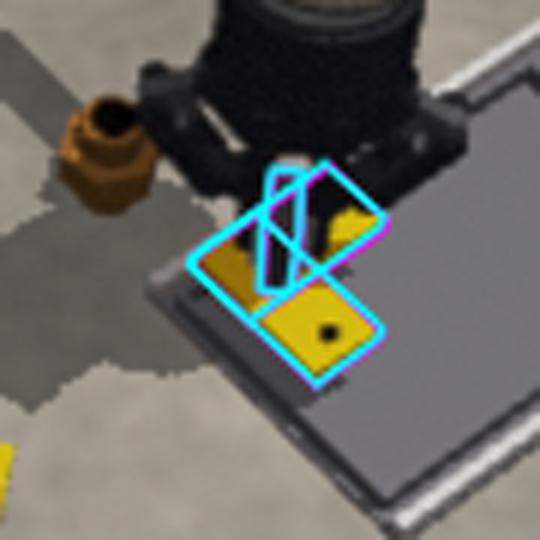

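```bash
cat > where.py <<'E'
import sys
from h import *
TR=(.4936,.1418,0,np.radians(3.5))
def w(x,y): return place(np.array([[x,y,0]]),TR)[0][:2]
def inv(p): 
    c,s=np.cos(TR[3]),np.sin(TR[3]); d=np.array(p[:2])-TR[:2]; return np.array([c*d[0]+s*d[1],-s*d[0]+c*d[1]])
T=dict(L1=(-.0335,-.0738),L2=(.0335,-.0468),J=(-.005,0),L3=(.0335,.047),bar=(-.02,.081))
if __name__=='__main__':
    for n,(x,y) in T.items(): print(n,w(x,y).round(4))
E
python3 where.py; python3 plan.py .4647 .0661 .018 -41.5
```

```text
L1 [0.4647 0.0661]
L2 [0.5299 0.0971]
J [0.4886 0.1415]
L3 [0.5242 0.1908]
bar [0.4687 0.2214]
t 19.5 pos [0.4638 0.063  0.0415] yaw -41.66 open 0.0114 q [-0.02 -0.15  2.11 -0.    1.18 -0.87] F [ 1.3  0.8 -1.5]
[-0.0013, 0.0235, 0.003] [0.1, -0.2, -0.1]
  -> at [0.4647 0.0661 0.018 ] yaw -41.5
```

Request:
servo_tool(delta_pos=[[-0.001,0.008,0.003],[0,0.012,0],[0,0.002,0]], dr=[[0,-0.2,0],[0,0,0],[0,0,0]], grip=[0,0,0])

```text
t: 19.88
tool_pos: [0.4661, 0.0657, 0.0189]
tool_rot: [-1.496, 0.567, -0.566]
contact_force: [-0.1, 0.6, -2.4]
opening: 0.011
```

```bash
python3 plan.py .4647 .0661 .006 -41.5;python3 - <<'E'
from h import *
snap('scene','s18.png')
E
python3 held.py ell yellow .0024 45 s18.png
```

```text
t 19.88 pos [0.4661 0.0657 0.0189] yaw -41.49 open 0.011 q [-0.02 -0.1   2.12 -0.    1.13 -0.86] F [-0.1  0.6 -2.4]
[-0.0013, 0.0129, -0.0006] [0.1, 0.0, -0.0]
  -> at [0.4647 0.0661 0.006 ] yaw -41.5
tool-based [0.4663 0.0657 0.0167 0.0611] fit [0.4656 0.0674 0.0167 0.0868] err 0.538 diff world mm [-0.8  1.7] dyaw 1.5 tool axes mm [-1.7 -0.   0.7]
```

View pics/held.png

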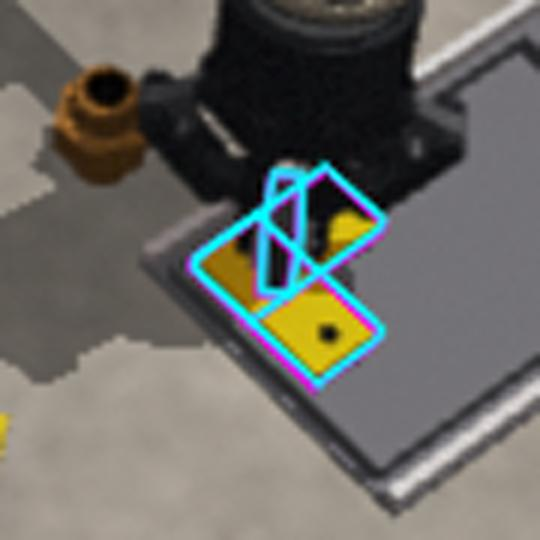

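Request:
servo_tool(delta_pos=[[-0.001,0.007,0],[0,0.004,0],[0,0.001,0]], dr=[[0,0,0],[0,0,0],[0,0,0]], grip=[0,0,0])

```text
t: 20.3
tool_pos: [0.4659, 0.0665, 0.0067]
tool_rot: [-1.496, 0.566, -0.567]
contact_force: [-0.1, -0.1, -2.9]
opening: 0.0107
```

Release and lift.

Request:
servo_tool(delta_pos=[[0,0.0005,0],[0,0,0],[0,0,0],[0,-0.03,0],[0,-0.05,0]], dr=[[0,0,0],[0,0,0],[0,0,0],[0,0,0],[0,0,0]], grip=[0.4,0.4,0.4,0.4,0.4])

```text
t: 20.92
tool_pos: [0.4638, 0.0665, 0.0853]
tool_rot: [-1.498, 0.571, -0.562]
contact_force: [1.3, -0.7, 0.4]
opening: 0.0343
```

Request:
servo_tool(delta_pos=[[0,-0.02,-0.05],[0.02,0,-0.06],[0.02,0,-0.06]], dr=[[0,-9,0],[0,-9,0],[0,-9,0]], grip=[0.5,0.5,0.5])

```text
t: 21.3
tool_pos: [0.4169, -0.0809, 0.1131]
tool_rot: [-1.562, 0.206, -0.22]
contact_force: [0.5, 0.8, -0.7]
opening: 0.0428
```

```bash
cat >> find2.py <<'E'
    import where
    for n,f in (('top',(140,190,290,300)),): crop('top_last.png',f,'trayt.png',5)
    crop('scene_last.png',(340,110,530,270),'trays.png',4)
E
python3 find2.py; python3 - <<'E'
from h import *
print(ctrl.get_obs()['tool_pos'])
E
```

```text
ell [376. 210.] 719 POSE [ 0.565  -0.2406] yaw 38.4 err 0.162 | z 0.0023 top [ 0.5648 -0.2419] 38.2 scene [ 0.5647 -0.2393] 37.9
ell [239. 253.] 732 POSE [0.4641 0.0672] yaw 3.1 err 0.246 | z 0.0067 top [0.465  0.0653] 3.6 scene [0.4617 0.0712] 3.6
bar [374. 275.] 424 POSE [ 0.4206 -0.2229] yaw 142.1 err 0.283 | z 0.0003 top [ 0.4204 -0.2243] 142.5 scene [ 0.4194 -0.2206] 143.3
jay [440. 242.] 1012 POSE [ 0.498  -0.3804] yaw 350.4 err 0.127 | z 0.0022 top [ 0.4979 -0.3829] 350.3 scene [ 0.4978 -0.3796] 350.6
t 21.4
[ 0.41692689 -0.08370053  0.11315168]
```

View pics/top_last.png

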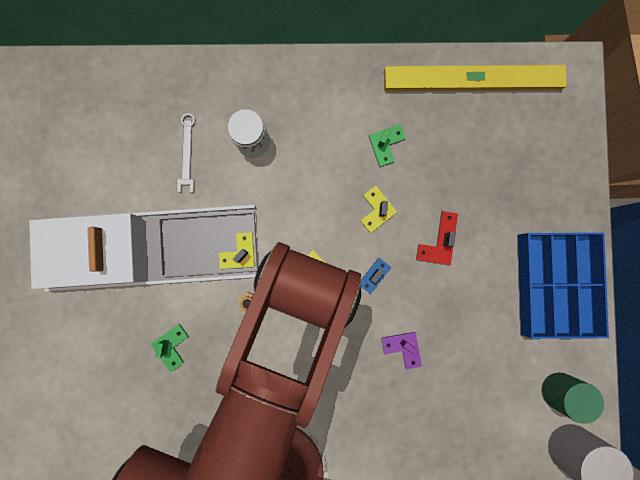

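View pics/trays.png

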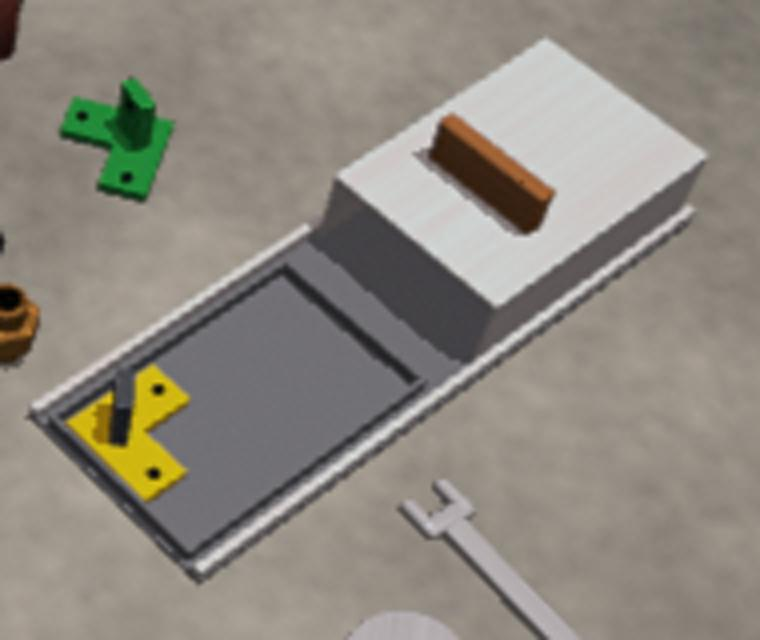

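```bash
python3 plan.py .4246 -.1066 .06 -.3 .4246 -.1066 .002 -.3
```

```text
t 21.4 pos [ 0.4169 -0.0837  0.1132] yaw -16.18 open 0.0429 q [-0.37 -0.38  2.17 -0.    1.34 -1.66] F [-0.7  1.  -0.8]
[0.0067, 0.0266, -0.0099] [0.1, -7.9, 0.2]
[0.0053, 0.0267, -0.0107] [0.1, -8.0, 0.2]
  -> at [ 0.4246 -0.1066  0.06  ] yaw -0.3
[-0.0001, 0.058, -0.0] [-0.0, 0.0, 0.0]
  -> at [ 0.4246 -0.1066  0.002 ] yaw -0.3
```

Request:
servo_tool(delta_pos=[[0.007,0.022,-0.01],[0.005,0.022,-0.01],[0,0,0]], dr=[[0,-7.9,0.2],[0,-7.9,0.2],[0,0,0]], grip=[0.5,0.5,0.5])

```text
t: 21.78
tool_pos: [0.4259, -0.1064, 0.0698]
tool_rot: [-1.574, 0.001, -0.006]
contact_force: [-0.8, 0.4, -0.4]
opening: 0.0427
```

```bash
python3 plan.py .4246 -.1066 .03 -.3 .4246 -.1066 .002 -.3
```

```text
t 21.77 pos [ 0.4259 -0.1064  0.0698] yaw -0.28 open 0.0427 q [-0.41 -0.28  2.17 -0.    1.24 -1.98] F [-0.8  0.4 -0.4]
[-0.0014, 0.0398, -0.0001] [0.2, 0.0, 0.2]
  -> at [ 0.4246 -0.1066  0.03  ] yaw -0.3
[-0.0, 0.028, -0.0] [-0.0, 0.0, -0.0]
  -> at [ 0.4246 -0.1066  0.002 ] yaw -0.3
```

Request:
servo_tool(delta_pos=[[-0.001,0.02,0],[0,0.02,0],[0,0.018,0],[0,0.006,0],[0,0,0]], dr=[[0,0,0],[0,0,0],[0,0,0],[0,0,0],[0,0,0]], grip=[0.5,0.5,0.5,0.5,0.5])

```text
t: 22.4
tool_pos: [0.4291, -0.1037, 0.0095]
tool_rot: [-1.575, 0.003, -0.019]
contact_force: [0.2, 0.3, -0.2]
opening: 0.0427
```

```bash
python3 plan.py .4246 -.1066 .002 -.3; python3 - <<'E'
from h import *
snap('scene','s19.png');crop('s19.png',(265,170,365,280),'b.png',6)
E
```

```text
t 22.4 pos [ 0.4291 -0.1037  0.0095] yaw -0.83 open 0.0427 q [-0.41 -0.17  2.2   0.    1.1  -1.96] F [ 0.2  0.3 -0.2]
[-0.0045, 0.0074, -0.0029] [0.2, -0.5, 0.6]
  -> at [ 0.4246 -0.1066  0.002 ] yaw -0.3
```

View pics/b.png

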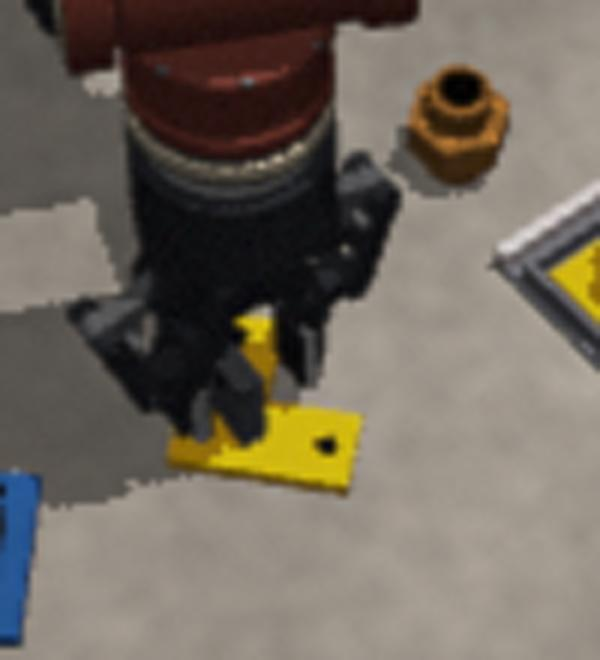

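Request:
servo_tool(delta_pos=[[-0.004,0.004,-0.003],[0,0.003,0]], dr=[[0,-0.5,0.4],[0,0,0]], grip=[0.5,0.5])

```text
t: 22.7
tool_pos: [0.4265, -0.1074, 0.0042]
tool_rot: [-1.576, -0.001, -0.009]
contact_force: [-0.2, 0.6, -0.0]
opening: 0.0429
```

Request:
servo_tool(delta_pos=[[0,0,0],[0,0,0],[0,0,0],[0,0,0]], dr=[[0,0,0],[0,0,0],[0,0,0],[0,0,0]], grip=[0,0,0,0])

```text
t: 23.2
tool_pos: [0.4268, -0.1076, 0.0047]
tool_rot: [-1.576, -0.001, -0.011]
contact_force: [0.8, -0.5, -0.1]
opening: 0.0105
```

Request:
servo_tool(delta_pos=[[0,-0.02,0],[0,-0.03,0],[0,-0.03,0],[0,0,0]], dr=[[0,0,0],[0,0,0],[0,0,0],[0,0,0]], grip=[0,0,0,0])

```text
t: 23.7
tool_pos: [0.423, -0.1061, 0.0827]
tool_rot: [-1.574, 0.005, -0.005]
contact_force: [0.7, -0.0, -2.5]
opening: 0.0109
```

```bash
python3 plan.py .5242 .1908 .085 48.5; python3 - <<'E'
from h import *
snap('scene','s20.png');crop('s20.png',(265,150,365,260),'b.png',6)
E
```

```text
t 23.7 pos [ 0.423  -0.1061  0.0827] yaw -0.37 open 0.0109 q [-0.41 -0.3   2.17 -0.    1.28 -1.98] F [ 0.7 -0.  -2.5]
[0.0199, -0.0006, 0.0595] [0.0, -9.8, -0.0]
[0.0297, -0.0006, 0.0553] [0.0, -9.8, -0.0]
[0.0387, -0.0007, 0.0494] [0.0, -9.8, -0.0]
[0.0465, -0.0006, 0.0421] [0.1, -9.7, -0.1]
[0.0529, -0.0005, 0.0336] [0.0, -9.8, -0.0]
  -> at [0.5242 0.1908 0.085 ] yaw 48.5
```

View pics/b.png

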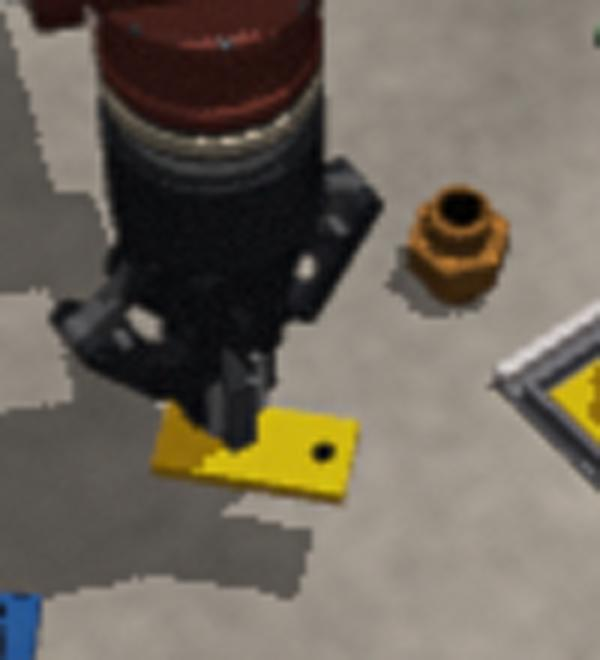

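Request:
servo_tool(delta_pos=[[0.02,-0.004,0.058],[0.03,-0.002,0.054],[0.039,0,0.049],[0.046,0,0.042],[0.053,0,0.033]], dr=[[0,-9.8,0],[0,-9.8,0],[0,-9.8,0],[0,-9.8,0],[0,-9.8,0]], grip=[0,0,0,0,0])

```text
t: 24.38
tool_pos: [0.517, 0.189, 0.0739]
tool_rot: [-1.459, -0.661, 0.69]
contact_force: [0.9, -0.6, -3.7]
opening: 0.0106
```

```bash
python3 plan.py .5242 .1908 .05 48.5 .5242 .1908 .025 48.5
```

```text
t 24.38 pos [0.517  0.189  0.0739] yaw 49.59 open 0.0106 q [ 0.22  0.02  1.89 -0.    1.24 -2.22] F [ 0.9 -0.6 -3.7]
[0.0064, 0.0237, -0.0046] [-0.6, 1.1, -0.8]
  -> at [0.5242 0.1908 0.05  ] yaw 48.5
[0.0, 0.025, 0.0] [-0.0, -0.0, -0.0]
  -> at [0.5242 0.1908 0.025 ] yaw 48.5
```

Request:
servo_tool(delta_pos=[[0.006,0.01,-0.004],[0,0.015,0],[0,0.015,0],[0,0,0]], dr=[[-0.5,1,-0.6],[0,0,0],[0,0,0],[0,0,0]], grip=[0,0,0,0])

```text
t: 24.88
tool_pos: [0.5183, 0.1914, 0.0234]
tool_rot: [-1.464, -0.65, 0.678]
contact_force: [-0.4, -0.2, -3.1]
opening: 0.011
```

```bash
python3 plan.py .5242 .1908 .012 48.5; python3 - <<'E'
from h import *
snap('scene','s21.png')
E
python3 held.py ell yellow .0047 45 s21.png
```

```text
t 24.88 pos [0.5183 0.1914 0.0234] yaw 48.76 open 0.011 q [ 0.22  0.09  1.91 -0.    1.15 -2.2 ] F [-0.4 -0.2 -3.1]
[0.0036, 0.0113, -0.005] [-0.5, 0.3, -0.8]
  -> at [0.5242 0.1908 0.012 ] yaw 48.5
tool-based [0.5189 0.1916 0.0196 1.6364] fit [0.5178 0.1927 0.0196 1.6758] err 0.346 diff world mm [-1.1  1.1] dyaw 2.3 tool axes mm [0.1 0.  1.6]
```

View pics/held.png

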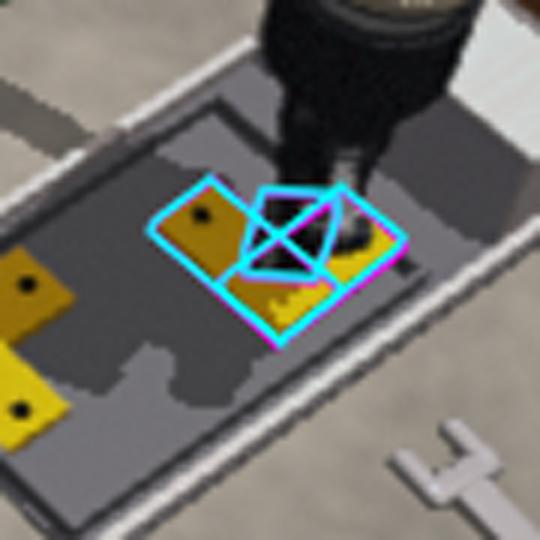

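Request:
servo_tool(delta_pos=[[0.004,0.004,-0.005],[0,0.006,0],[0,0.001,0]], dr=[[-0.5,0.4,-0.8],[0,0,0],[0,0,0]], grip=[0,0,0])

```text
t: 25.3
tool_pos: [0.5273, 0.1902, 0.0144]
tool_rot: [-1.47, -0.661, 0.653]
contact_force: [-0.5, 0.4, -1.9]
opening: 0.0108
```

```bash
python3 plan.py .5243 .1898 .009 48.5; python3 - <<'E'
from h import *
snap('scene','s21.png')
E
python3 held.py ell yellow .0047 45 s21.png
```

```text
t 25.3 pos [0.5273 0.1902 0.0144] yaw 48.19 open 0.0108 q [ 0.21  0.11  1.91  0.    1.11 -2.2 ] F [-0.5  0.4 -1.9]
[-0.0023, 0.0053, 0.0019] [0.2, -0.3, 0.2]
  -> at [0.5243 0.1898 0.009 ] yaw 48.5
tool-based [0.5274 0.1903 0.0098 1.6266] fit [0.5262 0.1921 0.0098 1.6749] err 0.339 diff world mm [-1.3  1.8] dyaw 2.8 tool axes mm [ 0.5 -0.   2.2]
```

View pics/held.png

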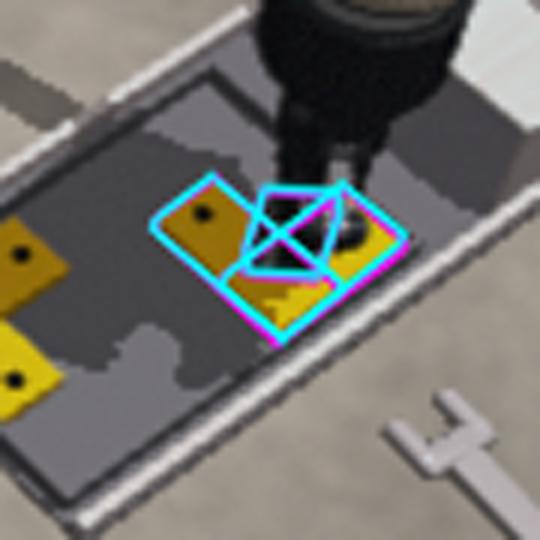

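Request:
servo_tool(delta_pos=[[-0.0025,0.002,0.002],[0,0.003,0],[0,0.001,0]], dr=[[0,-0.3,0],[0,0,0],[0,0,0]], grip=[0,0,0])

```text
t: 25.72
tool_pos: [0.5245, 0.19, 0.0088]
tool_rot: [-1.469, -0.667, 0.656]
contact_force: [0.4, 0.3, -4.0]
opening: 0.0108
```

Request:
servo_tool(delta_pos=[[0,0,0],[0,0,0],[0,0,0],[0,-0.03,0],[0,-0.05,0]], dr=[[0,0,0],[0,0,0],[0,0,0],[0,0,0],[0,0,0]], grip=[0.4,0.4,0.4,0.4,0.4])

```text
t: 26.35
tool_pos: [0.522, 0.1895, 0.0876]
tool_rot: [-1.468, -0.662, 0.661]
contact_force: [0.4, -0.1, -0.4]
opening: 0.0342
```

```bash
python3 plan.py .564 -.2406 .09 -186.5 | head -3; python3 plan.py .4206 -.223 .09 -37.5
```

```text
t 26.35 pos [0.522  0.1895 0.0876] yaw 48.54 open 0.0342 q [ 0.21  0.    1.89  0.    1.25 -2.2 ] F [ 0.4 -0.1 -0.4]
[-0.0491, -0.0004, -0.0527] [-0.0, 9.2, 0.0]
[-0.04, -0.0004, -0.0599] [-0.0, 9.2, 0.0]
t 26.35 pos [0.522  0.1895 0.0876] yaw 48.54 open 0.0342 q [ 0.21  0.    1.89  0.    1.25 -2.2 ] F [ 0.4 -0.1 -0.4]
[-0.0418, -0.0003, -0.0219] [-0.0, 9.6, 0.0]
[-0.0376, -0.0003, -0.0286] [-0.0, 9.6, 0.0]
[-0.0323, -0.0003, -0.0344] [-0.0, 9.5, 0.0]
[-0.0261, -0.0003, -0.0393] [-0.0, 9.6, 0.0]
[-0.0192, -0.0003, -0.0431] [-0.0, 9.5, 0.0]
[-0.0119, -0.0003, -0.0457] [-0.0, 9.6, 0.0]
[-0.0041, -0.0002, -0.047] [-0.0, 9.5, 0.0]
[0.0038, -0.0003, -0.047] [-0.0, 9.6, 0.0]
[0.0115, -0.0002, -0.0458] [-0.0, 9.5, 0.0]
  -> at [ 0.4206 -0.223   0.09  ] yaw -37.5
```

```bash
python3 plan.py .4979 -.3808 .09 -9.7
```

```text
t 26.35 pos [0.522  0.1895 0.0876] yaw 48.54 open 0.0342 q [ 0.21  0.    1.89  0.    1.25 -2.2 ] F [ 0.4 -0.1 -0.4]
[-0.0554, -0.0003, -0.0449] [-0.0, 7.3, 0.0]
[-0.0493, -0.0003, -0.0516] [-0.0, 7.3, 0.0]
[-0.0423, -0.0003, -0.0575] [-0.0, 7.3, 0.0]
[-0.0289, -0.0003, -0.052] [-0.0, 6.1, 0.0]
[-0.0232, -0.0003, -0.0547] [-0.0, 6.0, 0.0]
[-0.0173, -0.0003, -0.0569] [-0.0, 6.1, 0.0]
[-0.0112, -0.0002, -0.0584] [-0.0, 6.0, 0.0]
[-0.005, -0.0003, -0.0592] [-0.0, 6.1, 0.0]
[0.0013, -0.0002, -0.0595] [-0.0, 6.0, 0.0]
  -> at [ 0.4979 -0.3808  0.09  ] yaw -9.7
```

Request:
servo_tool(delta_pos=[[-0.055,-0.01,-0.045],[-0.049,-0.005,-0.051],[-0.042,0,-0.057],[-0.029,0,-0.052],[-0.023,0,-0.055]], dr=[[0,7.3,0],[0,7.3,0],[0,7.3,0],[0,6,0],[0,6,0]], grip=[0.5,0.5,0.5,0.5,0.5])

```text
t: 26.98
tool_pos: [0.5138, -0.1211, 0.1101]
tool_rot: [-1.565, -0.209, 0.177]
contact_force: [0.8, -0.0, -0.8]
opening: 0.0425
```

```bash
python3 plan.py .4979 -.3808 .085 -9.7
```

```text
t 26.98 pos [ 0.5138 -0.1211  0.1101] yaw 14.09 open 0.0425 q [-0.38 -0.1   1.95  0.01  1.28 -2.2 ] F [ 0.8 -0.  -0.8]
[-0.0158, 0.005, -0.0496] [0.0, 4.8, 0.2]
[-0.0116, 0.005, -0.0507] [0.0, 4.7, 0.2]
[-0.0074, 0.005, -0.0515] [0.0, 4.8, 0.3]
[-0.003, 0.0051, -0.052] [0.0, 4.7, 0.2]
[0.0012, 0.0051, -0.052] [0.0, 4.8, 0.3]
  -> at [ 0.4979 -0.3808  0.085 ] yaw -9.7
```

Request:
servo_tool(delta_pos=[[-0.016,0.005,-0.05],[-0.012,0.005,-0.05],[-0.007,0.005,-0.05],[-0.003,0.005,-0.05],[0.001,0.005,-0.035]], dr=[[0,4.8,0.2],[0,4.8,0.2],[0,4.8,0.2],[0,4.8,0.2],[0,4,0.2]], grip=[0.5,0.5,0.5,0.5,0.5])

```text
t: 27.6
tool_pos: [0.4969, -0.3714, 0.0884]
tool_rot: [-1.57, 0.131, -0.146]
contact_force: [0.1, 0.7, 0.3]
opening: 0.0427
```

```bash
python3 plan.py .4979 -.3808 .05 -9.7; python3 find2.py; python3 - <<'E'
from h import *
print(ctrl.get_obs()['tool_pos'])
E
```

```text
t 27.6 pos [ 0.4969 -0.3714  0.0884] yaw -10.12 open 0.0427 q [-0.76  0.14  1.74  0.    1.25 -2.16] F [0.1 0.7 0.3]
[0.0023, 0.0384, -0.009] [0.2, -0.4, 0.6]
  -> at [ 0.4979 -0.3808  0.05  ] yaw -9.7
ell [376. 210.] 720 POSE [ 0.565  -0.2406] yaw 38.5 err 0.157 | z 0.0022 top [ 0.5647 -0.242 ] 38.0 scene [ 0.5646 -0.239 ] 38.5
ell [185. 234.] 748 POSE [0.5226 0.1892] yaw 93.5 err 0.252 | z 0.0082 top [0.5235 0.1882] 93.4 scene [0.5202 0.1939] 93.4
ell [239. 253.] 723 POSE [0.4641 0.0672] yaw 3.1 err 0.238 | z 0.0069 top [0.465  0.0658] 3.5 scene [0.4618 0.0706] 2.8
bar [374. 275.] 428 POSE [ 0.4206 -0.2231] yaw 141.1 err 0.28 | z 0.0032 top [ 0.421  -0.2243] 141.0 scene [ 0.4191 -0.2208] 142.9
t 27.7
[ 0.49650109 -0.37232522  0.08796377]
```

View pics/trays.png

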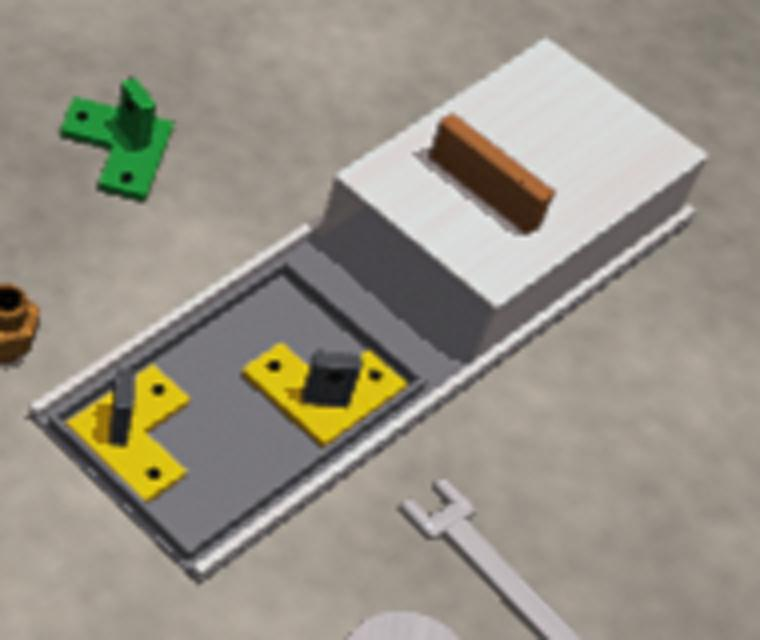

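View pics/trayt.png

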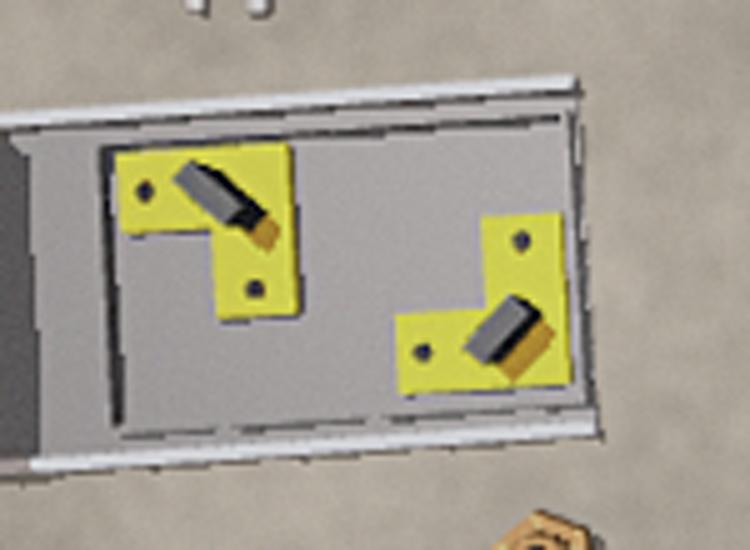

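```bash
cat > intray.py <<'E'
import find2
from find2 import *
TRS={'top':(.4909,.1394,np.radians(3.65)),'scene':(.4947,.1426,np.radians(3.5))}
def inv(p,T):
    c,s=np.cos(T[2]),np.sin(T[2]); d=np.array(p[:2])-T[:2]; return np.array([c*d[0]+s*d[1],-s*d[0]+c*d[1]])
for kind,col in (('ell','yellow'),('bar','blue'),('jay','red')):
    for ce,st in comps(col):
        if not (150<ce[0]<262 and 200<ce[1]<290): continue
        p,e,q,top,sc=locate(kind,col,ce,z=.004)
        a=inv(top,TRS['top'])*1000; b=inv(sc,TRS['scene'])*1000
        print(kind,'top',a.round(1),'scene',b.round(1),'mean',((a+b)/2).round(1),'yaw rel',round(np.degrees(p[3])-3.5,1),round(np.degrees(top[3])-3.5,1),round(np.degrees(sc[3])-3.5,1),'z',round(q[2],4))
E
python3 intray.py
```

```text
ell top [35.  45.6] scene [29.9 47.3] mean [32.5 46.4] yaw rel 90.6 90.0 90.1 z 0.0086
ell top [-30.9 -72.5] scene [-35.8 -71.4] mean [-33.4 -71.9] yaw rel 359.4 359.5 358.7 z 0.0061
```

```bash
python3 plan.py .4979 -.3807 .05 -9.6
```

```text
t 27.8 pos [ 0.497  -0.3692  0.088 ] yaw -9.93 open 0.0429 q [-0.76  0.14  1.74  0.    1.25 -2.16] F [-0.6  0.8  0.4]
[0.0026, 0.038, -0.0111] [0.1, -0.3, 0.5]
  -> at [ 0.4979 -0.3807  0.05  ] yaw -9.6
```

Request:
servo_tool(delta_pos=[[0.0025,0.02,-0.011],[0,0.02,0],[0,0.01,0],[0,0,0]], dr=[[0,-0.2,0.4],[0,0,0],[0,0,0],[0,0,0]], grip=[0.5,0.5,0.5,0.5])

```text
t: 28.3
tool_pos: [0.4991, -0.3764, 0.0369]
tool_rot: [-1.568, 0.127, -0.131]
contact_force: [-0.2, 1.4, -0.4]
opening: 0.0425
```

```bash
python3 plan.py .4979 -.3807 .003 -9.6; python3 - <<'E'
from h import *
snap('scene','s22.png');crop('s22.png',(170,240,270,360),'b.png',5)
E
```

```text
t 28.3 pos [ 0.4991 -0.3764  0.0369] yaw -9.41 open 0.0425 q [-0.77  0.22  1.74  0.    1.17 -2.17] F [-0.2  1.4 -0.4]
[-0.0006, 0.0339, -0.0044] [0.0, 0.2, 0.1]
  -> at [ 0.4979 -0.3807  0.003 ] yaw -9.6
```

View pics/b.png

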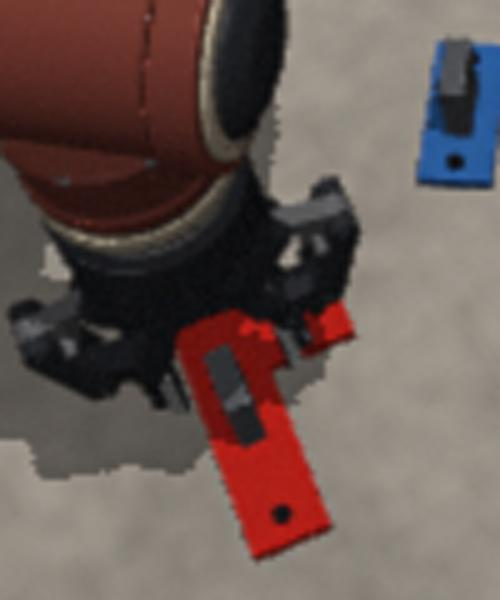

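Request:
servo_tool(delta_pos=[[0,0.008,-0.004],[0,0.013,0],[0,0.01,0],[0,0.002,0]], dr=[[0,0,0],[0,0,0],[0,0,0],[0,0,0]], grip=[0.5,0.5,0.5,0.5])

```text
t: 28.85
tool_pos: [0.4995, -0.3814, 0.0038]
tool_rot: [-1.57, 0.125, -0.133]
contact_force: [0.3, -0.7, -0.5]
opening: 0.0427
```

Request:
servo_tool(delta_pos=[[0,0,0],[0,0,0],[0,0,0],[0,0,0]], dr=[[0,0,0],[0,0,0],[0,0,0],[0,0,0]], grip=[0,0,0,0])

```text
t: 29.35
tool_pos: [0.4995, -0.3814, 0.0037]
tool_rot: [-1.57, 0.125, -0.133]
contact_force: [0.5, 0.2, -1.5]
opening: 0.0104
```

Request:
servo_tool(delta_pos=[[0,-0.02,0],[0,-0.03,0],[0,-0.03,0],[0,0,0]], dr=[[0,0,0],[0,0,0],[0,0,0],[0,0,0]], grip=[0,0,0,0])

```text
t: 29.85
tool_pos: [0.4984, -0.3804, 0.0874]
tool_rot: [-1.569, 0.126, -0.132]
contact_force: [-0.2, -0.5, -2.4]
opening: 0.0107
```

```bash
python3 - <<'E'
from where import *
print(w(-.005,.0007).round(4))
snap('scene','s22.png');crop('s22.png',(170,220,270,340),'b.png',5)
E
python3 plan.py .4886 .142 .09 3.5
```

```text
[0.4886 0.1422]
t 29.9 pos [ 0.4974 -0.3794  0.0853] yaw -9.4 open 0.0106 q [-0.77  0.17  1.72  0.    1.26 -2.18] F [ 0.4 -0.2 -3.5]
[-0.0104, -0.0005, 0.057] [-0.0, -1.4, 0.0]
[-0.009, -0.0005, 0.0572] [-0.0, -1.4, 0.0]
[-0.0076, -0.0005, 0.0574] [-0.0, -1.4, 0.0]
[-0.0062, -0.0005, 0.0576] [-0.0, -1.4, 0.0]
[-0.0048, -0.0005, 0.0578] [-0.0, -1.5, 0.0]
[-0.0033, -0.0005, 0.0579] [-0.0, -1.4, 0.0]
[-0.0019, -0.0005, 0.0579] [-0.0, -1.5, 0.0]
[-0.0004, -0.0005, 0.058] [-0.0, -1.4, 0.0]
[0.001, -0.0005, 0.0579] [-0.0, -1.5, 0.0]
  -> at [0.4886 0.142  0.09  ] yaw 3.5
```

View pics/b.png

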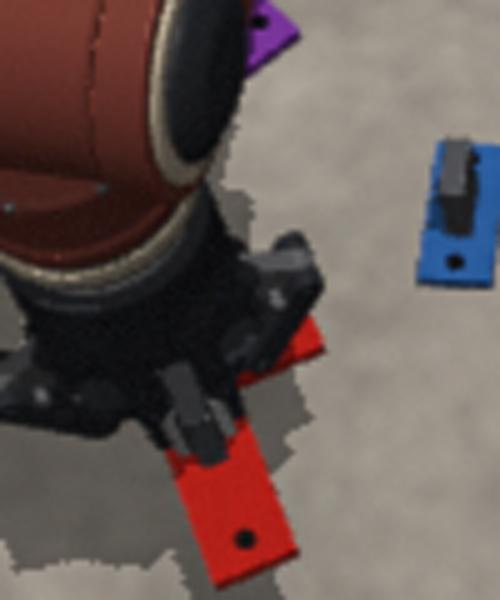

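Request:
servo_tool(delta_pos=[[-0.01,-0.005,0.05],[-0.01,-0.003,0.055],[-0.008,0,0.057],[-0.006,0,0.057],[-0.005,0,0.057]], dr=[[0,-1.4,0],[0,-1.4,0],[0,-1.4,0],[0,-1.4,0],[0,-1.4,0]], grip=[0,0,0,0,0], grip_force=100)

```text
t: 30.52
tool_pos: [0.485, -0.094, 0.0864]
tool_rot: [-1.564, 0.043, -0.029]
contact_force: [0.9, -0.1, -3.2]
opening: 0.0104
```

```bash
python3 plan.py .4886 .142 .09 3.5
```

```text
t 30.52 pos [ 0.485  -0.094   0.0864] yaw -2.63 open 0.0104 q [-0.34 -0.14  2.02  0.    1.27 -1.87] F [ 0.9 -0.1 -3.2]
[-0.0018, -0.0005, 0.059] [-0.1, -1.5, -0.1]
[-0.0003, -0.0006, 0.059] [-0.1, -1.5, -0.1]
[0.0013, -0.0008, 0.059] [-0.1, -1.6, -0.1]
[0.0029, -0.0008, 0.0589] [-0.1, -1.5, -0.2]
  -> at [0.4886 0.142  0.09  ] yaw 3.5
```

Request:
servo_tool(delta_pos=[[-0.001,-0.001,0.055],[0,-0.001,0.055],[0.001,-0.001,0.055],[0.003,-0.001,0.052],[0,0,0]], dr=[[0,-1.5,0],[0,-1.5,0],[0,-1.6,0],[0,-1.5,-0.2],[0,0,0]], grip=[0,0,0,0,0])

```text
t: 31.15
tool_pos: [0.4813, 0.1334, 0.0837]
tool_rot: [-1.562, -0.041, 0.068]
contact_force: [0.2, -1.1, -4.8]
opening: 0.0109
```

```bash
python3 plan.py .4886 .142 .05 3.5
```

```text
t 31.15 pos [0.4813 0.1334 0.0837] yaw 3.97 open 0.0109 q [ 0.12 -0.12  2.01  0.01  1.27 -1.53] F [ 0.2 -1.1 -4.8]
[0.0085, 0.0337, 0.0078] [-0.5, 0.5, -1.0]
  -> at [0.4886 0.142  0.05  ] yaw 3.5
```

Request:
servo_tool(delta_pos=[[0.008,0.005,0.008],[0.001,0.025,0.001],[0,0.02,0],[0,0.005,0],[0,0,0]], dr=[[-0.4,0.4,-0.9],[0,0,0],[0,0,0],[0,0,0],[0,0,0]], grip=[0,0,0,0,0])

```text
t: 31.78
tool_pos: [0.4888, 0.1403, 0.0231]
tool_rot: [-1.571, -0.04, 0.046]
contact_force: [0.8, -0.1, -3.4]
opening: 0.0107
```

```bash
python3 plan.py .4886 .142 .018 3.5; python3 - <<'E'
from h import *
snap('scene','s23.png')
E
python3 held.py jay red .0037 0 s23.png
```

```text
t 31.77 pos [0.4888 0.1403 0.0231] yaw 3.16 open 0.0107 q [ 0.13 -0.02  2.03 -0.    1.13 -1.49] F [ 0.8 -0.1 -3.4]
[-0.0001, 0.0051, 0.0018] [0.0, -0.3, -0.2]
  -> at [0.4886 0.142  0.018 ] yaw 3.5
tool-based [0.4889 0.1403 0.0197 0.0554] fit [0.4863 0.1411 0.0197 0.0332] err 0.587 diff world mm [-2.6  0.8] dyaw -1.3 tool axes mm [-2.6  0.   1. ]
```

View pics/held.png

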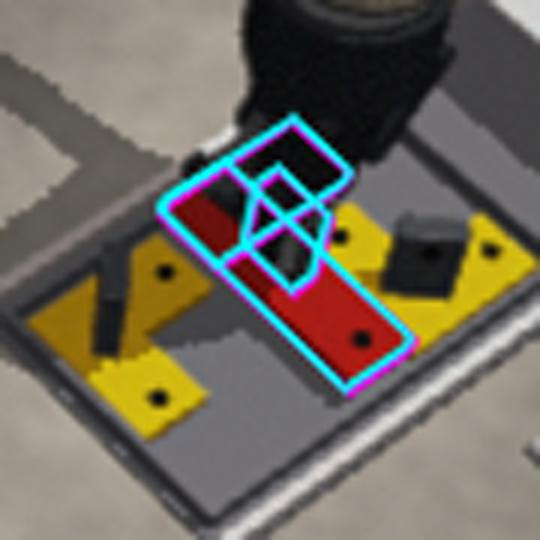

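Request:
servo_tool(delta_pos=[[0.0015,0.003,0.002],[0,0.004,0],[0,0.003,0],[0,0,0]], dr=[[0,-0.3,-0.2],[0,0,0],[0,0,0],[0,0,0]], grip=[0,0,0,0])

```text
t: 32.33
tool_pos: [0.4923, 0.1425, 0.0149]
tool_rot: [-1.571, -0.051, 0.044]
contact_force: [0.3, 0.6, -3.0]
opening: 0.0107
```

```bash
python3 plan.py .490 .1422 .008 3.5; python3 - <<'E'
from h import *
snap('scene','s23.png');snap('top','t23.png');crop('t23.png',(140,190,290,300),'a.png',5)
E
python3 held.py jay red .0037 0 s23.png
```

```text
t 32.33 pos [0.4923 0.1425 0.0149] yaw 3.45 open 0.0107 q [ 0.14  0.    2.03 -0.    1.11 -1.49] F [ 0.3  0.6 -3. ]
[-0.0023, 0.0069, -0.0002] [0.0, -0.0, 0.2]
  -> at [0.49   0.1422 0.008 ] yaw 3.5
tool-based [0.4925 0.1425 0.0115 0.0603] fit [0.4897 0.1432 0.0115 0.0488] err 0.581 diff world mm [-2.8  0.6] dyaw -0.7 tool axes mm [-2.8 -0.   0.8]
```

View pics/held.png

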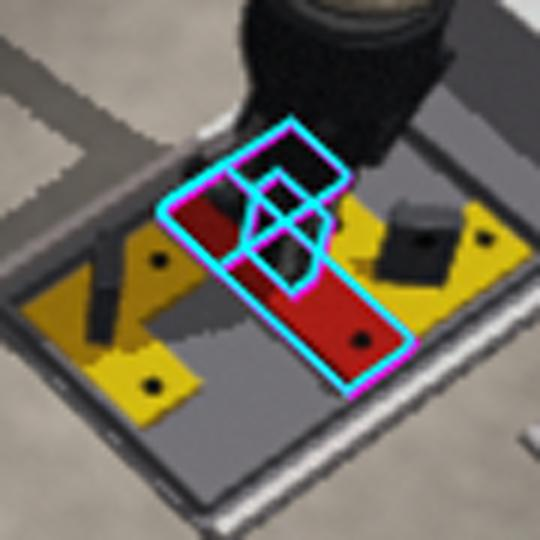

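Request:
servo_tool(delta_pos=[[-0.0022,0.001,0],[0,0.003,0],[0,0.002,0]], dr=[[0,0,0],[0,0,0],[0,0,0]], grip=[0,0,0])

```text
t: 32.8
tool_pos: [0.4904, 0.1424, 0.0092]
tool_rot: [-1.57, -0.052, 0.043]
contact_force: [-0.1, -0.2, -3.8]
opening: 0.0101
```

Request:
servo_tool(delta_pos=[[0,0.0015,0],[0,0.0005,0]], dr=[[0,0,0],[0,0,0]], grip=[0,0])

```text
t: 33.05
tool_pos: [0.4903, 0.1425, 0.0077]
tool_rot: [-1.571, -0.051, 0.044]
contact_force: [-4.3, -0.3, 4.5]
opening: 0.0102
```

Request:
servo_tool(delta_pos=[[0,0,0],[0,0,0],[0,0,0],[0,-0.03,0],[0,-0.05,0]], dr=[[0,0,0],[0,0,0],[0,0,0],[0,0,0],[0,0,0]], grip=[0.35,0.35,0.35,0.35,0.35])

```text
t: 33.67
tool_pos: [0.4882, 0.1422, 0.0862]
tool_rot: [-1.571, -0.047, 0.048]
contact_force: [0.7, -0.4, 0.4]
opening: 0.0296
```

```bash
python3 plan.py .4206 -.223 .085 -37.8
```

```text
t 33.67 pos [0.4882 0.1422 0.0862] yaw 3.44 open 0.0296 q [ 0.14 -0.11  2.   -0.    1.25 -1.49] F [ 0.7 -0.4  0.4]
[-0.0128, 0.0002, -0.0515] [0.0, 5.9, -0.0]
[-0.0074, 0.0002, -0.0525] [0.0, 5.9, -0.0]
[-0.002, 0.0002, -0.053] [0.0, 5.9, -0.0]
[0.0035, 0.0002, -0.0529] [0.0, 5.9, -0.0]
[0.0089, 0.0002, -0.0523] [0.0, 5.9, -0.0]
[0.0143, 0.0002, -0.0511] [0.0, 5.9, -0.0]
[0.0194, 0.0003, -0.0494] [0.1, 5.8, -0.0]
  -> at [ 0.4206 -0.223   0.085 ] yaw -37.8
```

Contact confirmed on the floor. Move to the bar.

Request:
servo_tool(delta_pos=[[-0.013,-0.01,-0.051],[-0.007,-0.005,-0.052],[-0.002,0,-0.052],[0.003,0,-0.052],[0.009,0,-0.052]], dr=[[0,5.9,0],[0,5.9,0],[0,5.9,0],[0,5.9,0],[0,5.9,0]], grip=[0.5,0.5,0.5,0.5,0.5])

```text
t: 34.3
tool_pos: [0.4441, -0.1196, 0.1098]
tool_rot: [-1.538, 0.349, -0.377]
contact_force: [1.1, 0.3, 0.4]
opening: 0.0431
```

```bash
python3 plan.py .4206 -.223 .06 -37.8; python3 find2.py; python3 intray.py
```

```text
t 34.3 pos [ 0.4441 -0.1196  0.1098] yaw -26.52 open 0.0431 q [-0.43 -0.28  2.1   0.01  1.3  -1.54] F [1.1 0.3 0.4]
[0.0122, 0.0248, -0.0516] [-0.2, 5.6, 0.5]
[0.0173, 0.0249, -0.0502] [-0.2, 5.7, 0.4]
  -> at [ 0.4206 -0.223   0.06  ] yaw -37.8
ell [376. 210.] 721 POSE [ 0.5647 -0.2406] yaw 38.0 err 0.162 | z 0.0027 top [ 0.5647 -0.2419] 38.0 scene [ 0.5646 -0.2389] 37.8
ell [185. 234.] 744 POSE [0.523  0.1899] yaw 94.6 err 0.308 | z 0.0083 top [0.5236 0.1886] 93.9 scene [0.52   0.1949] 93.3
ell [239. 253.] 724 POSE [0.464  0.0672] yaw 3.2 err 0.252 | z 0.0076 top [0.465  0.0654] 3.7 scene [0.4616 0.0717] 2.5
jay [204. 248.] 1031 POSE [0.488  0.1446] yaw 2.7 err 0.186 | z 0.0073 top [0.4893 0.1421] 3.5 scene [0.4857 0.1462] 2.9
t 34.4
ell top [35.3 45.9] scene [30.1 47.9] mean [32.7 46.9] yaw rel 90.1 90.3 89.9 z 0.0086
ell top [-30.8 -72.9] scene [-35.7 -71. ] mean [-33.2 -72. ] yaw rel 359.6 359.9 359.0 z 0.0068
jay top [-1.6  1.6] scene [-7.2  1.8] mean [-4.4  1.7] yaw rel -0.4 0.5 -1.1 z 0.0067
```

View pics/trays.png

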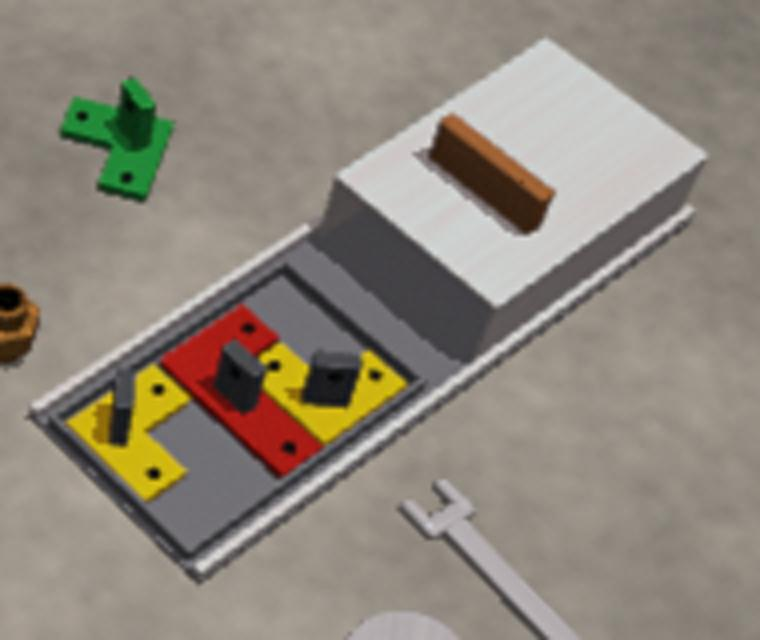

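View pics/trayt.png

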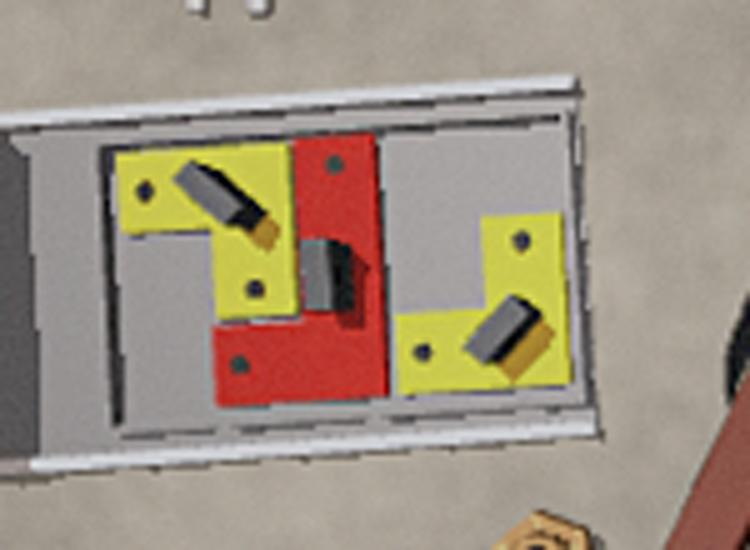

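Request:
servo_tool(delta_pos=[[0.012,0.02,-0.05],[0.017,0.02,-0.048],[0,0,0]], dr=[[-0.2,5.6,0.4],[-0.2,5.6,0.4],[0,0,0]], grip=[0.5,0.5,0.5])

```text
t: 34.88
tool_pos: [0.4246, -0.2168, 0.0691]
tool_rot: [-1.508, 0.508, -0.514]
contact_force: [-0.6, -0.2, -0.0]
opening: 0.0426
```

```bash
python3 plan.py .4206 -.223 .04 -37.8;  python3 - <<'E'
from h import *
snap('scene','s24.png');crop('s24.png',(220,190,310,290),'b.png',6)
E
```

```text
t 34.88 pos [ 0.4246 -0.2168  0.0691] yaw -37.4 open 0.0426 q [-0.63 -0.17  2.08  0.    1.23 -1.55] F [-0.6 -0.2 -0. ]
[0.0006, 0.029, -0.0074] [-0.2, 0.4, 0.2]
  -> at [ 0.4207 -0.223   0.04  ] yaw -37.8
```

View pics/b.png

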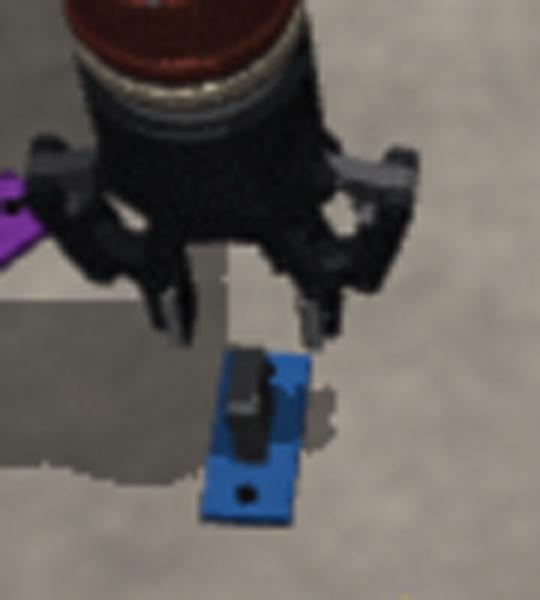

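Request:
servo_tool(delta_pos=[[0,0.01,-0.007],[0,0.02,0],[0,0.02,0],[0,0.01,0],[0,0,0]], dr=[[0,0.4,0],[0,0,0],[0,0,0],[0,0,0],[0,0,0]], grip=[0.5,0.5,0.5,0.5,0.5])

```text
t: 35.55
tool_pos: [0.4239, -0.2163, 0.0085]
tool_rot: [-1.509, 0.5, -0.512]
contact_force: [-1.0, 0.2, 0.6]
opening: 0.0427
```

```bash
python3 plan.py .4206 -.223 .003 -37.8
```

```text
t 35.55 pos [ 0.4239 -0.2163  0.0085] yaw -37.02 open 0.0427 q [-0.63 -0.08  2.12  0.01  1.1  -1.56] F [-1.   0.2  0.6]
[0.0014, 0.0055, -0.0073] [-0.3, 0.8, 0.4]
  -> at [ 0.4206 -0.223   0.003 ] yaw -37.8
```

Request:
servo_tool(delta_pos=[[0.001,0.002,-0.007],[0,0.003,-0.001],[0,0,0]], dr=[[-0.2,0.8,0.2],[0,0,0],[0,0,0]], grip=[0.5,0.5,0.5])

```text
t: 35.92
tool_pos: [0.421, -0.2243, 0.005]
tool_rot: [-1.51, 0.512, -0.522]
contact_force: [-0.9, 0.5, 0.4]
opening: 0.0423
```

Request:
servo_tool(delta_pos=[[0,0,0],[0,0,0],[0,0,0],[0,0,0]], dr=[[0,0,0],[0,0,0],[0,0,0],[0,0,0]], grip=[0,0,0,0])

```text
t: 36.42
tool_pos: [0.4213, -0.2248, 0.0057]
tool_rot: [-1.51, 0.511, -0.523]
contact_force: [-0.2, 0.1, 0.5]
opening: 0.0102
```

Request:
servo_tool(delta_pos=[[0,-0.02,0],[0,-0.03,0],[0,-0.03,0],[0,0,0]], dr=[[0,0,0],[0,0,0],[0,0,0],[0,0,0]], grip=[0,0,0,0])

```text
t: 36.92
tool_pos: [0.4189, -0.223, 0.085]
tool_rot: [-1.508, 0.515, -0.518]
contact_force: [1.1, -0.2, -2.5]
opening: 0.0103
```

```bash
python3 - <<'E'
from where import *
print(w(-.0195,.0805).round(4))
snap('scene','s25.png');crop('s25.png',(220,190,310,290),'b.png',6)
E
python3 plan.py .4692 .2210 .09 3.5
```

```text
[0.4692 0.221 ]
t 36.98 pos [ 0.4177 -0.2221  0.0831] yaw -37.83 open 0.0105 q [-0.65 -0.2   2.08  0.    1.26 -1.56] F [ 0.7  0.5 -2.6]
[-0.033, -0.0009, 0.0545] [-0.0, -5.9, -0.0]
[-0.0272, -0.0009, 0.0576] [-0.0, -5.9, -0.0]
[-0.0176, -0.0007, 0.0501] [-0.0, -4.9, -0.0]
[-0.0133, -0.0007, 0.0514] [-0.0, -4.9, -0.0]
[-0.0089, -0.0008, 0.0524] [-0.0, -4.9, -0.0]
[-0.0044, -0.0007, 0.0529] [-0.0, -4.9, -0.0]
[0.0002, -0.0008, 0.0531] [-0.0, -5.0, -0.0]
[0.0048, -0.0007, 0.053] [-0.1, -4.9, -0.1]
  -> at [0.4692 0.221  0.09  ] yaw 3.5
```

View pics/b.png

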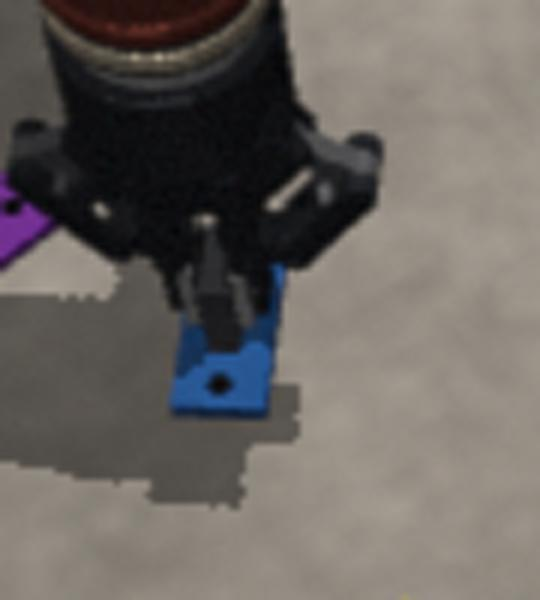

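Request:
servo_tool(delta_pos=[[-0.033,-0.006,0.05],[-0.027,-0.003,0.055],[-0.018,-0.001,0.05],[-0.013,-0.001,0.051],[-0.009,-0.001,0.052]], dr=[[0,-5.9,0],[0,-5.9,0],[0,-5,0],[0,-5,0],[0,-5,0]], grip=[0,0,0,0,0])

```text
t: 37.6
tool_pos: [0.4402, 0.062, 0.0862]
tool_rot: [-1.562, 0.157, -0.136]
contact_force: [0.9, 0.0, -2.9]
opening: 0.0102
```

```bash
python3 plan.py .4707 .2210 .09 3.5
```

```text
t 37.6 pos [0.4402 0.062  0.0862] yaw -10.71 open 0.0102 q [-0.03 -0.27  2.14  0.    1.29 -1.42] F [ 0.9  0.  -2.9]
[0.0001, -0.0011, 0.054] [-0.1, -4.7, -0.3]
[0.0046, -0.0012, 0.0538] [-0.1, -4.8, -0.2]
[0.009, -0.0013, 0.0532] [-0.0, -4.7, -0.3]
  -> at [0.4707 0.221  0.09  ] yaw 3.5
```

Request:
servo_tool(delta_pos=[[0,-0.002,0.048],[0.004,-0.001,0.05],[0.009,-0.001,0.05],[0,0,0]], dr=[[0,-4.7,-0.2],[0,-4.7,-0.2],[0,-4.7,-0.2],[0,0,0]], grip=[0,0,0,0])

```text
t: 38.1
tool_pos: [0.4623, 0.2153, 0.081]
tool_rot: [-1.568, -0.045, 0.07]
contact_force: [0.6, -0.8, -2.7]
opening: 0.0106
```

```bash
python3 plan.py .4707 .2210 .06 3.5
```

```text
t 38.1 pos [0.4623 0.2153 0.081 ] yaw 4.2 open 0.0106 q [ 0.29 -0.09  1.99  0.01  1.26 -1.36] F [ 0.6 -0.8 -2.7]
[0.0092, 0.0208, 0.005] [-0.2, 0.7, -0.9]
  -> at [0.4707 0.221  0.06  ] yaw 3.5
```

Request:
servo_tool(delta_pos=[[0.009,0.002,0.005],[0,0.02,0],[0,0.02,0],[0,0.012,0],[0,0,0]], dr=[[-0.2,0.6,-0.8],[0,0,0],[0,0,0],[0,0,0],[0,0,0]], grip=[0,0,0,0,0])

```text
t: 38.72
tool_pos: [0.4688, 0.2173, 0.0193]
tool_rot: [-1.575, -0.038, 0.049]
contact_force: [-0.6, 0.2, -0.9]
opening: 0.0106
```

```bash
python3 plan.py .4707 .2210 .016 3.5; python3 - <<'E'
from h import *
snap('scene','s26.png')
E
python3 held.py bar blue .0057 0 s26.png
```

```text
t 38.73 pos [0.4688 0.2173 0.0193] yaw 3.18 open 0.0106 q [ 0.29  0.01  2.01 -0.    1.13 -1.33] F [-0.6  0.2 -0.9]
[0.0022, 0.0033, 0.0036] [0.2, -0.3, -0.4]
  -> at [0.4707 0.221  0.016 ] yaw 3.5
tool-based [0.4693 0.2175 0.0143 0.0556] fit [0.4664 0.2186 0.0143 0.0448] err 0.271 diff world mm [-2.8  1.1] dyaw -0.6 tool axes mm [-2.8  0.   1.3]
```

View pics/held.png

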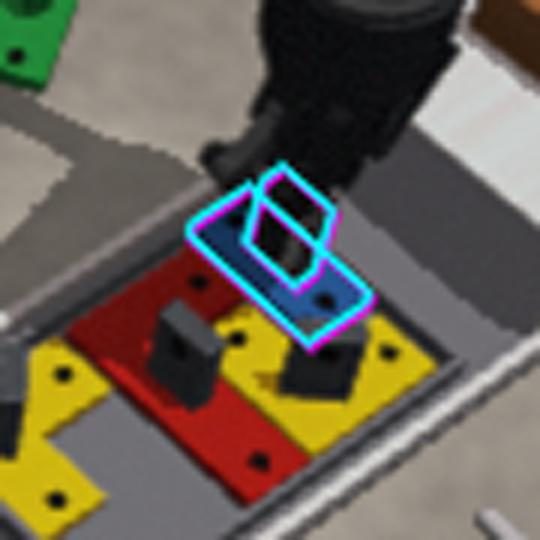

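Request:
servo_tool(delta_pos=[[0.0015,-0.001,0.0036],[0.0005,0.001,0.001],[0,0.001,0]], dr=[[0.2,-0.3,-0.3],[0,0,0],[0,0,0]], grip=[0,0,0])

```text
t: 39.15
tool_pos: [0.4731, 0.2229, 0.0213]
tool_rot: [-1.569, -0.051, 0.044]
contact_force: [-0.8, -0.3, -2.4]
opening: 0.0106
```

```bash
python3 plan.py .4707 .2210 .010 3.5
```

```text
t 39.15 pos [0.4731 0.2229 0.0213] yaw 3.47 open 0.0106 q [ 0.3   0.02  2.    0.    1.12 -1.33] F [-0.8 -0.3 -2.4]
[-0.0026, 0.0113, -0.0017] [-0.1, -0.0, 0.2]
  -> at [0.4707 0.221  0.01  ] yaw 3.5
```

Request:
servo_tool(delta_pos=[[-0.002,0.003,-0.0015],[0,0.005,0],[0,0.002,0],[0,0,0]], dr=[[0,0,0],[0,0,0],[0,0,0],[0,0,0]], grip=[0,0,0,0])

```text
t: 39.65
tool_pos: [0.4711, 0.2212, 0.0107]
tool_rot: [-1.569, -0.051, 0.044]
contact_force: [-0.1, -0.0, -2.0]
opening: 0.0107
```

```bash
python3 plan.py .4707 .2210 .010 3.5; python3 - <<'E'
from h import *
snap('scene','s26.png')
E
python3 held.py bar blue .0057 0 s26.png
```

```text
t 39.65 pos [0.4711 0.2212 0.0107] yaw 3.48 open 0.0107 q [ 0.3   0.03  2.01  0.    1.1  -1.34] F [-0.1 -0.  -2. ]
[-0.0004, 0.0007, -0.0002] [-0.1, -0.0, 0.2]
  -> at [0.4707 0.221  0.01  ] yaw 3.5
tool-based [0.4711 0.2212 0.0051 0.0608] fit [0.4671 0.2236 0.0051 0.0184] err 0.419 diff world mm [-4.   2.3] dyaw -2.4 tool axes mm [-3.8 -0.   2.6]
```

View pics/held.png

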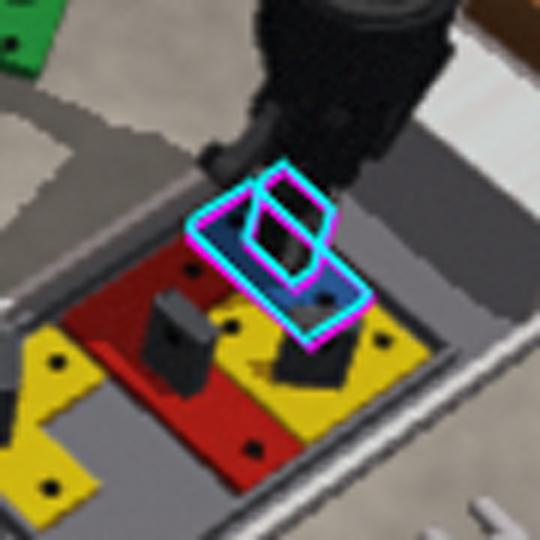

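Request:
servo_tool(delta_pos=[[0,0.001,0],[0,0.0005,0]], dr=[[0,0,0],[0,0,0]], grip=[0,0])

```text
t: 39.95
tool_pos: [0.4713, 0.2213, 0.0098]
tool_rot: [-1.569, -0.051, 0.044]
contact_force: [-2.3, 0.7, 3.4]
opening: 0.0106
```

Request:
servo_tool(delta_pos=[[0,0,0],[0,0,0],[0,0,0],[0,-0.03,0],[0,-0.05,0]], dr=[[0,0,0],[0,0,0],[0,0,0],[0,0,0],[0,0,0]], grip=[0.35,0.35,0.35,0.35,0.35])

```text
t: 40.58
tool_pos: [0.4682, 0.2203, 0.0875]
tool_rot: [-1.571, -0.045, 0.05]
contact_force: [0.4, 1.6, 0.4]
opening: 0.0302
```

```bash
python3 - <<'E'
import plan
from plan import *
# explicit total turn for last L: to yaw -186.6 with waypoints
plan.plan([(.45,.15,.115,-40),(.50,0.0,.11,-100),(.55,-.2,.09,-150),(.5649,-.2406,.085,-186.6)])
E
```

```text
Traceback (most recent call last):
AttributeError: 'function' object has no attribute 'plan'
```

```bash
python3 plan.py .45 .13 .11 -40 .50 -.05 .11 -100 .55 -.2 .1 -150 .5649 -.2406 .085 -186.7
```

```text
t 40.58 pos [0.4682 0.2203 0.0875] yaw 3.47 open 0.0302 q [ 0.3  -0.09  1.97  0.    1.26 -1.34] F [0.4 1.6 0.4]
[-0.0047, -0.0045, -0.0178] [0.0, 8.7, -0.0]
[-0.002, -0.0045, -0.0183] [0.0, 8.7, -0.0]
[0.0008, -0.0045, -0.0184] [0.0, 8.7, -0.0]
[0.0035, -0.0044, -0.0181] [0.1, 8.7, -0.1]
[0.0063, -0.0045, -0.0173] [0.0, 8.7, -0.0]
  -> at [0.45 0.13 0.11] yaw -40.0
[0.0257, -0.0, -0.0176] [0.0, 10.0, -0.0]
[0.0283, -0.0, -0.0129] [0.0, 10.0, -0.0]
[0.0302, -0.0, -0.0078] [0.0, 10.0, 0.0]
[0.031, -0.0, -0.0024] [0.0, 10.0, 0.0]
[0.031, -0.0, 0.003] [0.0, 10.0, 0.0]
[0.03, -0.0, 0.0083] [0.1, 10.0, 0.0]
  -> at [ 0.5  -0.05  0.11] yaw -100.0
[0.0278, 0.002, 0.0151] [-0.0, 10.0, -0.0]
[0.0248, 0.002, 0.0197] [-0.0, 10.0, -0.0]
[0.021, 0.002, 0.0237] [-0.0, 10.0, -0.0]
[0.0165, 0.002, 0.0269] [-0.0, 10.0, -0.0]
[0.0116, 0.0021, 0.0294] [-0.0, 10.0, -0.0]
  -> at [ 0.55 -0.2   0.1 ] yaw -150.0
[0.0019, 0.0037, 0.0107] [-0.0, 9.2, -0.0]
[0.0001, 0.0038, 0.0108] [-0.0, 9.2, -0.0]
[-0.0016, 0.0037, 0.0107] [-0.0, 9.1, -0.0]
[-0.0033, 0.0038, 0.0103] [-0.0, 9.2, -0.0]
  -> at [ 0.5649 -0.2406  0.085 ] yaw -186.7
```

Request:
servo_tool(delta_pos=[[-0.005,-0.008,-0.018],[-0.002,-0.006,-0.018],[0.001,-0.004,-0.018],[0.0035,-0.004,-0.018],[0.006,-0.004,-0.018]], dr=[[0,8.7,0],[0,8.7,0],[0,8.7,0],[0,8.7,0],[0,8.7,0]], grip=[0.35,0.4,0.5,0.5,0.5])

```text
t: 41.2
tool_pos: [0.4522, 0.1297, 0.1207]
tool_rot: [-1.491, 0.557, -0.57]
contact_force: [0.3, 0.8, 0.4]
opening: 0.0426
```

Request:
servo_tool(delta_pos=[[0.026,0,-0.018],[0.028,0,-0.013],[0.03,0,-0.008],[0.031,0,-0.002],[0.031,0,0.003]], dr=[[0,10,0],[0,10,0],[0,10,0],[0,10,0],[0,10,0]], grip=[0.5,0.5,0.5,0.5,0.5])

```text
t: 41.82
tool_pos: [0.4896, -0.0258, 0.1222]
tool_rot: [-1.174, 1.238, -1.25]
contact_force: [-0.6, 0.9, 1.6]
opening: 0.0428
```

```bash
python3 plan.py .50 -.06 .11 -100 .55 -.2 .1 -150 .5649 -.2406 .085 -186.7
```

```text
t 41.83 pos [ 0.4896 -0.0258  0.1222] yaw -92.87 open 0.0428 q [-0.21 -0.21  2.02  0.    1.32 -0.16] F [-0.6  0.9  1.6]
[0.0337, 0.0122, 0.0119] [-0.7, 7.1, -0.2]
  -> at [ 0.5  -0.06  0.11] yaw -100.0
[0.0215, 0.0017, 0.0123] [-0.0, 8.3, -0.0]
[0.0196, 0.0017, 0.0152] [-0.0, 8.3, -0.0]
[0.0171, 0.0017, 0.0179] [-0.0, 8.4, -0.0]
[0.0144, 0.0017, 0.0202] [-0.0, 8.3, -0.0]
[0.0113, 0.0016, 0.0221] [-0.0, 8.4, -0.0]
[0.0079, 0.0017, 0.0234] [-0.0, 8.3, -0.0]
  -> at [ 0.55 -0.2   0.1 ] yaw -150.0
[0.0019, 0.0037, 0.0107] [-0.0, 9.2, -0.0]
[0.0001, 0.0038, 0.0108] [-0.0, 9.2, -0.0]
[-0.0016, 0.0037, 0.0107] [-0.0, 9.2, -0.0]
[-0.0033, 0.0038, 0.0103] [-0.0, 9.1, -0.0]
  -> at [ 0.5649 -0.2406  0.085 ] yaw -186.7
```

Request:
servo_tool(delta_pos=[[0.034,0.008,0.012],[0.021,0.002,0.012],[0.02,0.002,0.015],[0.017,0.002,0.018],[0.014,0.002,0.02]], dr=[[-0.5,7.1,0],[0,8.3,0],[0,8.3,0],[0,8.3,0],[0,8.3,0]], grip=[0.5,0.5,0.5,0.5,0.5])

```text
t: 42.45
tool_pos: [0.5336, -0.1588, 0.1065]
tool_rot: [-0.726, 1.754, -1.754]
contact_force: [-0.1, 0.2, -0.4]
opening: 0.0428
```

```bash
python3 plan.py .56 -.22 .1 -150 .5649 -.2406 .085 -186.7; python3 find2.py; python3 intray.py
```

```text
t 42.45 pos [ 0.5336 -0.1588  0.1065] yaw -134.65 open 0.0428 q [-0.43 -0.02  1.88  0.01  1.28  0.35] F [-0.1  0.2 -0.4]
[0.0125, 0.0033, 0.0309] [-0.1, 7.7, -0.2]
[0.0083, 0.0032, 0.0323] [-0.0, 7.6, -0.2]
  -> at [ 0.5599 -0.22    0.1   ] yaw -150.0
[0.0015, 0.0038, 0.0051] [-0.0, 9.2, 0.0]
[0.0007, 0.0038, 0.0052] [-0.0, 9.2, 0.0]
[-0.0002, 0.0037, 0.0053] [-0.0, 9.2, 0.0]
[-0.001, 0.0038, 0.0052] [-0.0, 9.1, 0.0]
  -> at [ 0.5649 -0.2406  0.085 ] yaw -186.7
ell [185. 234.] 745 POSE [0.5227 0.1892] yaw 93.5 err 0.305 | z 0.009 top [0.5234 0.1884] 93.2 scene [0.5202 0.1951] 93.1
ell [239. 253.] 726 POSE [0.4641 0.0672] yaw 3.1 err 0.243 | z 0.0064 top [0.4651 0.0656] 3.0 scene [0.4618 0.0714] 1.9
bar [173. 255.] 428 POSE [0.4691 0.2246] yaw 1.2 err 0.432 | z 0.0081 top [0.4696 0.2211] 3.3 scene [0.4673 0.2273] 1.5
jay [204. 248.] 1037 POSE [0.488 0.144] yaw 3.1 err 0.181 | z 0.0078 top [0.4891 0.142 ] 3.4 scene [0.4854 0.1464] 2.2
t 42.55
ell top [35.7 46.3] scene [30.4 47.6] mean [33.1 46.9] yaw rel 90.1 90.7 89.4 z 0.0085
ell top [-30.9 -72.5] scene [-36.  -71.6] mean [-33.5 -72.1] yaw rel 359.7 359.1 359.1 z 0.0077
bar top [-16.2  81.6] scene [-20.5  83.2] mean [-18.4  82.4] yaw rel 0.9 0.0 -0.9 z 0.0103
jay top [-1.8  1.9] scene [-6.9  1.5] mean [-4.3  1.7] yaw rel -0.4 -0.3 -0.6 z 0.0081
```

View pics/trays.png

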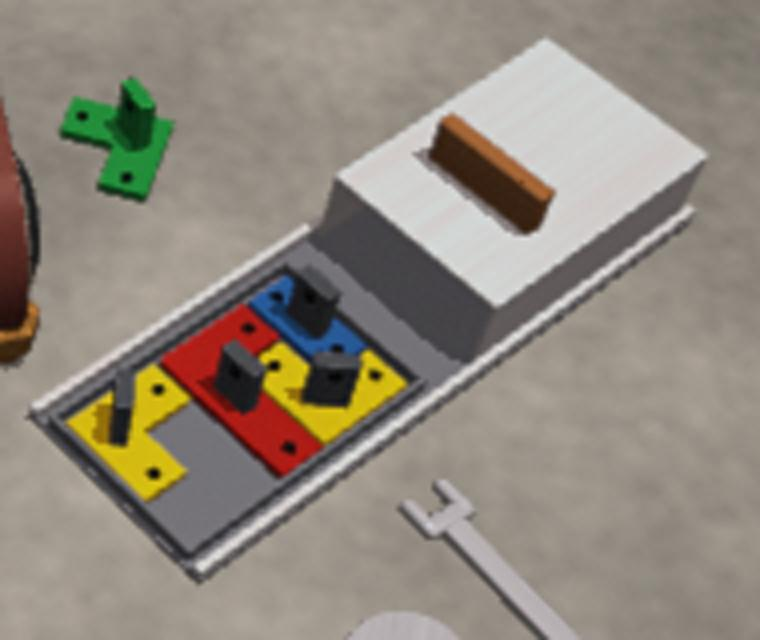

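View pics/trayt.png

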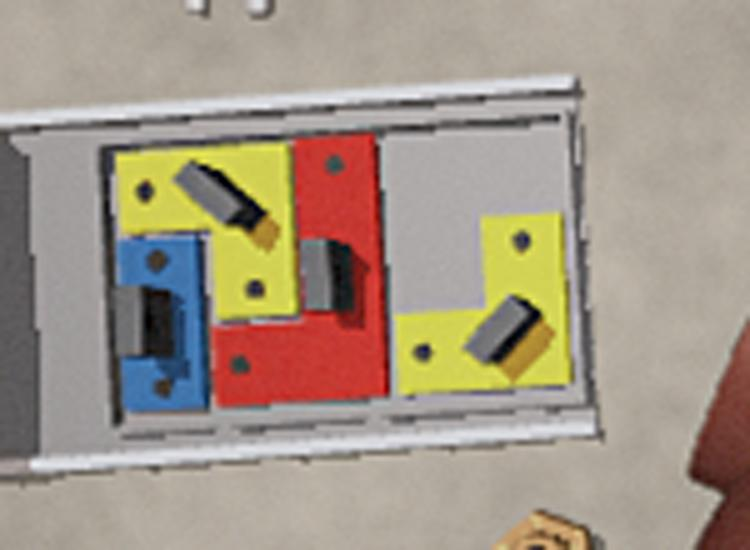

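Request:
servo_tool(delta_pos=[[0.012,0.003,0.027],[0.008,0.003,0.028],[0.001,0.004,0.006],[0.001,0.004,0.006],[0,0.004,0.006]], dr=[[0,9,0],[0,9,0],[0,9,0],[0,9,0],[0,9,0]], grip=[0.5,0.5,0.5,0.5,0.5])

```text
t: 43.28
tool_pos: [0.5586, -0.2262, 0.0887]
tool_rot: [0.006, 2.223, -2.212]
contact_force: [-0.2, 0.1, -0.2]
opening: 0.0425
```

```bash
python3 plan.py .5649 -.2406 .06 -186.7
```

```text
t 43.27 pos [ 0.5586 -0.2262  0.0887] yaw -179.93 open 0.0425 q [-0.51  0.11  1.78  0.01  1.25  1.06] F [-0.2  0.1 -0.2]
[-0.0061, 0.0286, 0.0145] [0.3, 6.8, -0.4]
  -> at [ 0.5649 -0.2406  0.06  ] yaw -186.7
```

Request:
servo_tool(delta_pos=[[-0.006,0.015,0.014],[0,0.012,0],[0,0,0]], dr=[[0.3,6.8,-0.4],[0,0,0],[0,0,0]], grip=[0.5,0.5,0.5])

```text
t: 43.65
tool_pos: [0.5643, -0.2371, 0.0608]
tool_rot: [-0.12, -2.164, 2.161]
contact_force: [-0.2, 0.1, 1.0]
opening: 0.0428
```

```bash
python3 plan.py .5649 -.2406 .03 -186.7;  python3 - <<'E'
from h import *
snap('scene','s27.png');crop('s27.png',(255,230,345,340),'b.png',6)
E
```

```text
t 43.65 pos [ 0.5643 -0.2371  0.0608] yaw 173.55 open 0.0428 q [-0.52  0.17  1.76  0.    1.21  1.16] F [-0.2  0.1  1. ]
[-0.001, 0.0308, 0.0034] [0.1, 0.2, 0.1]
  -> at [ 0.5649 -0.2406  0.03  ] yaw 173.3
```

View pics/b.png

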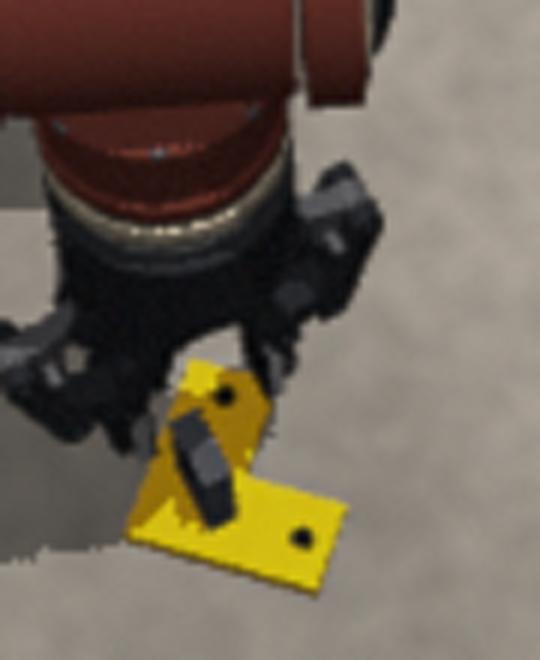

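Request:
servo_tool(delta_pos=[[-0.001,0.018,0.0035],[0,0.018,0],[0,0.014,0],[0,0.004,0],[0,0,0]], dr=[[0,0.2,0],[0,0,0],[0,0,0],[0,0,0],[0,0,0]], grip=[0.5,0.5,0.5,0.5,0.5])

```text
t: 44.32
tool_pos: [0.565, -0.2402, 0.0037]
tool_rot: [-0.122, -2.164, 2.161]
contact_force: [-0.5, 0.1, -0.3]
opening: 0.0425
```

```bash
python3 plan.py .5649 -.2406 .003 173.3
```

```text
t 44.33 pos [ 0.565  -0.2402  0.0037] yaw 173.47 open 0.0425 q [-0.52  0.25  1.78  0.    1.12  1.16] F [-0.5  0.1 -0.3]
[0.0001, 0.0007, 0.0004] [0.1, 0.2, 0.1]
  -> at [ 0.5649 -0.2406  0.003 ] yaw 173.3
```

Request:
servo_tool(delta_pos=[[0,0,0],[0,0,0],[0,0,0],[0,0,0]], dr=[[0,0,0],[0,0,0],[0,0,0],[0,0,0]], grip=[0,0,0,0])

```text
t: 44.82
tool_pos: [0.5656, -0.2406, 0.0049]
tool_rot: [-0.124, -2.163, 2.163]
contact_force: [0.8, -1.0, -2.4]
opening: 0.0106
```

Request:
servo_tool(delta_pos=[[0,-0.02,0],[0,-0.03,0],[0,-0.035,0],[0,0,0]], dr=[[0,0,0],[0,0,0],[0,0,0],[0,0,0]], grip=[0,0,0,0])

```text
t: 45.32
tool_pos: [0.5659, -0.2408, 0.0954]
tool_rot: [-0.125, -2.163, 2.164]
contact_force: [0.1, -0.1, -0.6]
opening: 0.0102
```

```bash
python3 - <<'E'
from where import *
print(w(.033,-.045).round(4))
snap('scene','s28.png');crop('s28.png',(255,210,345,320),'b.png',6)
E
python3 plan.py .56 -.15 .09 210 .5405 .02 .09 270  .5293 .0989 .09 318.5
```

```text
[0.5293 0.0989]
t 45.38 pos [ 0.5645 -0.24    0.0929] yaw 173.49 open 0.0107 q [-0.52  0.13  1.74  0.    1.27  1.16] F [ 0.3 -0.8 -2. ]
[0.0037, 0.0008, -0.0222] [0.0, -9.1, 0.0]
[0.0001, 0.0007, -0.0225] [0.0, -9.1, 0.0]
[-0.0035, 0.0008, -0.0223] [0.1, -9.2, 0.0]
[-0.007, 0.0007, -0.0214] [0.0, -9.1, 0.1]
  -> at [ 0.56 -0.15  0.09] yaw 210.0
[-0.0097, 0.0, -0.0224] [0.0, -8.6, -0.0]
[-0.013, 0.0, -0.0207] [-0.0, -8.6, -0.0]
[-0.0159, 0.0, -0.0186] [-0.0, -8.6, -0.0]
[-0.0185, 0.0, -0.016] [-0.0, -8.6, -0.0]
[-0.0207, 0.0, -0.013] [-0.0, -8.5, -0.0]
[-0.0224, 0.0001, -0.0098] [-0.0, -8.6, -0.0]
[-0.0236, 0.0, -0.0063] [-0.0, -8.5, -0.0]
  -> at [0.5405 0.02   0.09  ] yaw -90.0
[-0.0158, 0.0, -0.0022] [-0.0, -9.7, -0.0]
[-0.0159, 0.0, 0.0004] [-0.0, -9.7, -0.0]
[-0.0156, 0.0, 0.0031] [-0.0, -9.7, -0.0]
[-0.0149, 0.0, 0.0057] [-0.0, -9.7, -0.0]
[-0.0137, 0.0001, 0.0082] [-0.0, -9.7, -0.0]
  -> at [0.5293 0.0989 0.09  ] yaw -41.5
```

View pics/b.png

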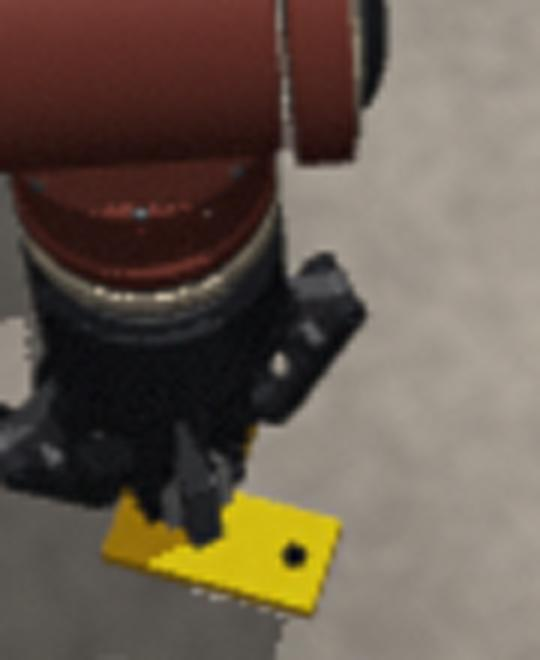

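Request:
servo_tool(delta_pos=[[0.004,-0.003,-0.022],[0,-0.002,-0.022],[-0.0035,0,-0.022],[-0.007,0,-0.021],[-0.01,0,-0.022]], dr=[[0,-9.1,0],[0,-9.1,0],[0,-9.1,0],[0,-9.1,0],[0,-9,0]], grip=[0,0,0,0,0])

```text
t: 46.0
tool_pos: [0.5507, -0.1233, 0.0889]
tool_rot: [-0.676, 1.83, -1.807]
contact_force: [1.0, 0.6, -3.2]
opening: 0.0107
```

Request:
servo_tool(delta_pos=[[-0.013,0,-0.021],[-0.016,0,-0.019],[-0.018,0,-0.016],[-0.021,0,-0.013],[-0.022,0,-0.01]], dr=[[0,-9,0],[0,-9,0],[0,-9,0],[0,-9,0],[0,-9,0]], grip=[0,0,0,0,0])

```text
t: 46.62
tool_pos: [0.5215, 0.0029, 0.0798]
tool_rot: [-1.197, 1.281, -1.229]
contact_force: [-0.1, 0.2, -1.7]
opening: 0.0104
```

```bash
python3 plan.py .5405 .03 .09 -85  .5293 .0989 .08 -41.5
```

```text
t 46.62 pos [0.5215 0.0029 0.0798] yaw -93.33 open 0.0104 q [-0.14 -0.05  1.95  0.01  1.27 -0.09] F [-0.1  0.2 -1.7]
[-0.0283, -0.0105, 0.0171] [1.8, -8.3, -0.7]
  -> at [0.5405 0.03   0.09  ] yaw -85.0
[-0.0139, 0.002, -0.001] [0.0, -8.7, 0.0]
[-0.0139, 0.002, 0.0011] [0.0, -8.7, 0.0]
[-0.0136, 0.002, 0.0032] [0.0, -8.7, 0.0]
[-0.013, 0.002, 0.0052] [0.0, -8.7, 0.0]
[-0.0121, 0.002, 0.007] [0.0, -8.7, 0.0]
  -> at [0.5293 0.0989 0.08  ] yaw -41.5
```

Request:
servo_tool(delta_pos=[[-0.024,-0.008,0.014],[-0.014,0,-0.001],[-0.014,0,0.001],[-0.014,0,0.003],[-0.012,0,0.005]], dr=[[1.6,-8.3,-0.6],[0,-8.7,0],[0,-8.7,0],[0,-8.7,0],[0,-8.7,0]], grip=[0,0,0,0,0])

```text
t: 47.25
tool_pos: [0.5195, 0.0843, 0.0773]
tool_rot: [-1.473, 0.68, -0.649]
contact_force: [-0.3, -0.3, -2.6]
opening: 0.0106
```

```bash
python3 plan.py .5293 .0989 .06 -41.5
```

```text
t 47.25 pos [0.5195 0.0843 0.0773] yaw -48.68 open 0.0106 q [ 0.02 -0.04  1.95  0.    1.25 -0.7 ] F [-0.3 -0.3 -2.6]
[-0.0043, 0.0171, 0.0172] [0.7, -7.2, -0.9]
  -> at [0.5293 0.0989 0.06  ] yaw -41.5
```

Request:
servo_tool(delta_pos=[[-0.004,0.004,0.017],[0,0.016,0],[0,0.01,0],[0,0,0]], dr=[[0.6,-7.2,-0.8],[0,0,0],[0,0,0],[0,0,0]], grip=[0,0,0,0])

```text
t: 47.75
tool_pos: [0.5241, 0.0985, 0.039]
tool_rot: [-1.502, 0.576, -0.556]
contact_force: [-0.5, 0.2, -1.6]
opening: 0.0103
```

```bash
python3 plan.py .5293 .0989 .022 -41.5; python3 - <<'E'
from h import *
snap('scene','s29.png')
E
python3 held.py ell yellow .0049 225 s29.png
```

```text
t 47.75 pos [0.5241 0.0985 0.039 ] yaw -41.41 open 0.0103 q [ 0.05  0.03  1.95 -0.    1.17 -0.8 ] F [-0.5  0.2 -1.6]
[0.0038, 0.0169, 0.0039] [0.6, 0.1, -0.6]
  -> at [0.5292 0.0989 0.022 ] yaw -41.5
tool-based [0.5243 0.0985 0.0346 3.2043] fit [0.5224 0.0945 0.0346 3.2772] err 0.653 diff world mm [-1.9 -4. ] dyaw 4.2 tool axes mm [ 1.2  0.  -4.2]
```

View pics/held.png

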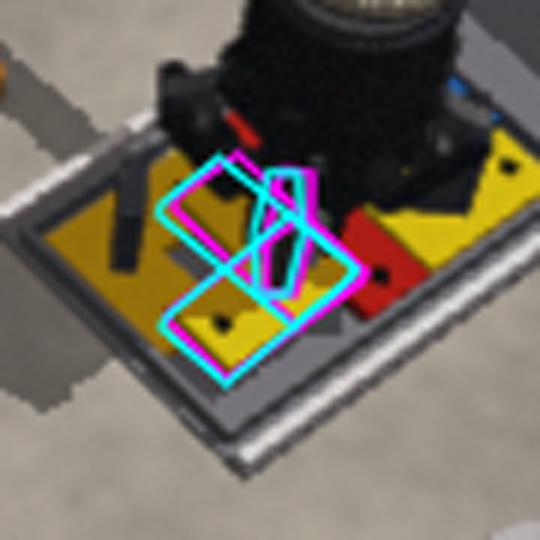

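Request:
servo_tool(delta_pos=[[0.0035,0,0.0035],[0,0.01,0.0005],[0,0.006,0],[0,0,0]], dr=[[0.5,0,-0.5],[0,0,0],[0,0,0],[0,0,0]], grip=[0,0,0,0])

```text
t: 48.3
tool_pos: [0.5309, 0.0985, 0.0234]
tool_rot: [-1.495, 0.565, -0.568]
contact_force: [0.5, 1.2, -1.1]
opening: 0.0105
```

```bash
python3 plan.py .5293 .0989 .010 -41.5; python3 - <<'E'
from h import *
snap('scene','s30.png');snap('top','t30.png');crop('t30.png',(190,190,290,290),'a.png',6)
E
python3 held.py ell yellow .0049 225 s30.png
```

```text
t 48.3 pos [0.5309 0.0985 0.0234] yaw -41.52 open 0.0105 q [ 0.05  0.05  1.96 -0.    1.13 -0.8 ] F [ 0.5  1.2 -1.1]
[-0.0015, 0.0134, -0.0008] [-0.0, -0.0, 0.1]
  -> at [0.5293 0.0989 0.01  ] yaw -41.5
tool-based [0.5313 0.0986 0.019  3.2024] fit [0.529  0.0998 0.019  3.1897] err 0.694 diff world mm [-2.3  1.2] dyaw -0.7 tool axes mm [-2.5 -0.  -0.6]
```

View pics/held.png

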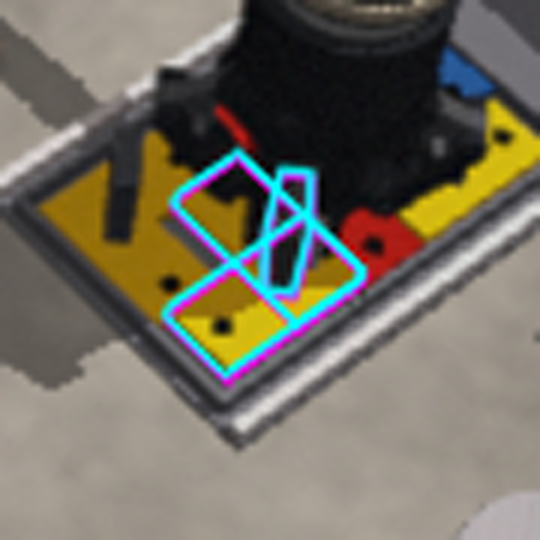

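View pics/a.png

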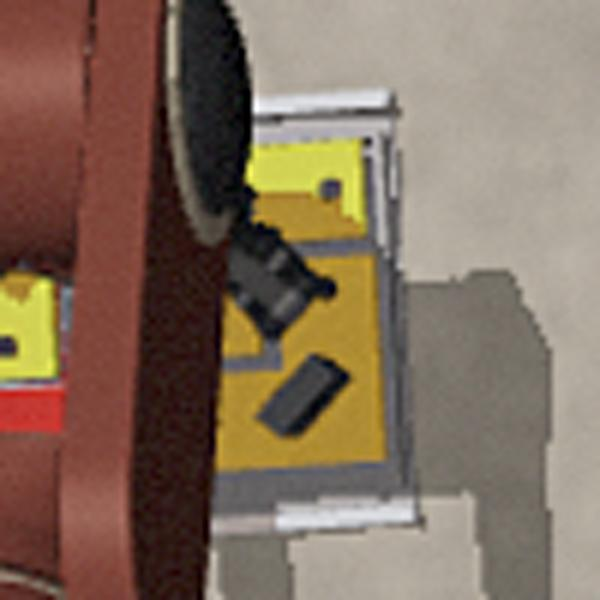

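Request:
servo_tool(delta_pos=[[-0.0015,0.003,-0.0008],[0,0.005,0],[0,0.003,0],[0,0,0]], dr=[[0,0,0],[0,0,0],[0,0,0],[0,0,0]], grip=[0,0,0,0])

```text
t: 48.9
tool_pos: [0.5299, 0.0991, 0.0126]
tool_rot: [-1.495, 0.564, -0.569]
contact_force: [0.4, 0.6, -2.6]
opening: 0.0107
```

Request:
servo_tool(delta_pos=[[-0.0005,0.002,0],[0,0.0015,0],[0,0.0005,0]], dr=[[0,0,0],[0,0,0],[0,0,0]], grip=[0,0,0])

```text
t: 49.28
tool_pos: [0.5298, 0.0994, 0.0088]
tool_rot: [-1.495, 0.563, -0.57]
contact_force: [-0.7, -0.9, 0.6]
opening: 0.0105
```

Request:
servo_tool(delta_pos=[[0,0,0],[0,0,0],[0,0,0],[0,-0.03,0],[0,-0.05,0]], dr=[[0,0,0],[0,0,0],[0,0,0],[0,0,0],[0,0,0]], grip=[0.35,0.35,0.35,0.35,0.35])

```text
t: 49.9
tool_pos: [0.5267, 0.0993, 0.0868]
tool_rot: [-1.498, 0.57, -0.564]
contact_force: [0.9, 0.1, -0.9]
opening: 0.0302
```

Request:
servo_tool(delta_pos=[[0,-0.05,0],[0,-0.05,-0.05],[-0.03,-0.02,-0.05],[-0.03,0,-0.05],[0,0,-0.05]], dr=[[0,0,0],[0,0,0],[0,0,0],[0,0,0],[0,0,0]], grip=[0.35,0.35,0.35,0.35,0.35])

```text
t: 50.52
tool_pos: [0.3544, -0.0073, 0.2114]
tool_rot: [-1.496, 0.554, -0.571]
contact_force: [0.7, -0.9, 1.0]
opening: 0.03
```

```bash
python3 find2.py; python3 intray.py; python3 plan.py .3 .3 .2 0 | head -1
```

```text
ell [235. 241.] 1582 POSE [0.503  0.0735] yaw 2.1 err 0.62 | z 0.0172 top [0.5047 0.0696] 3.4 scene [0.4971 0.0754] 5.8
ell [185. 234.] 744 POSE [0.523  0.1897] yaw 93.7 err 0.299 | z 0.0085 top [0.5235 0.1886] 93.8 scene [0.52   0.1949] 93.4
bar [171. 255.] 429 POSE [0.4683 0.2282] yaw 4.2 err 0.35 | z 0.0082 top [0.4684 0.2259] 4.0 scene [0.4661 0.2306] 4.7
jay [204. 248.] 1029 POSE [0.488 0.144] yaw 3.3 err 0.23 | z 0.0074 top [0.489  0.1421] 3.6 scene [0.4854 0.148 ] 3.7
t 50.625
ell top [  9.3 -71.4] scene [ -0.2 -69.6] mean [  4.6 -70.5] yaw rel 0.0 -0.7 3.4 z 0.0166
ell top [35.1 45.3] scene [30.7 48.2] mean [32.9 46.8] yaw rel 90.4 89.6 89.9 z 0.0085
bar top [-16.5  86.8] scene [-21.5  86.8] mean [-19.   86.8] yaw rel -0.0 -0.3 0.2 z 0.0083
jay top [-1.7  1.6] scene [-6.9  3.1] mean [-4.3  2.4] yaw rel -0.1 0.5 0.1 z 0.0072
t 50.73 pos [ 0.3558 -0.0078  0.2113] yaw -41.47 open 0.0299 q [-0.23 -0.68  2.2  -0.    1.61 -1.08] F [ 0.5  0.2 -0.1]
```

View pics/trays.png

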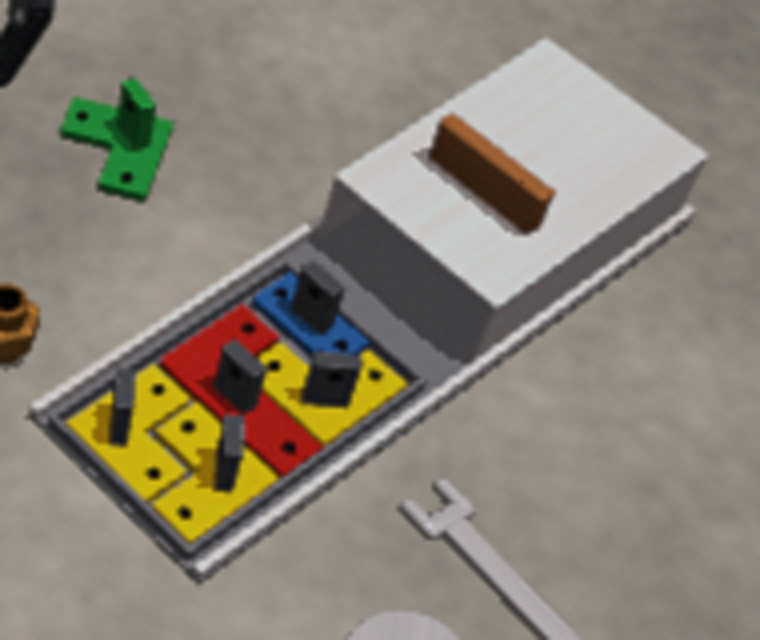

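View pics/trayt.png

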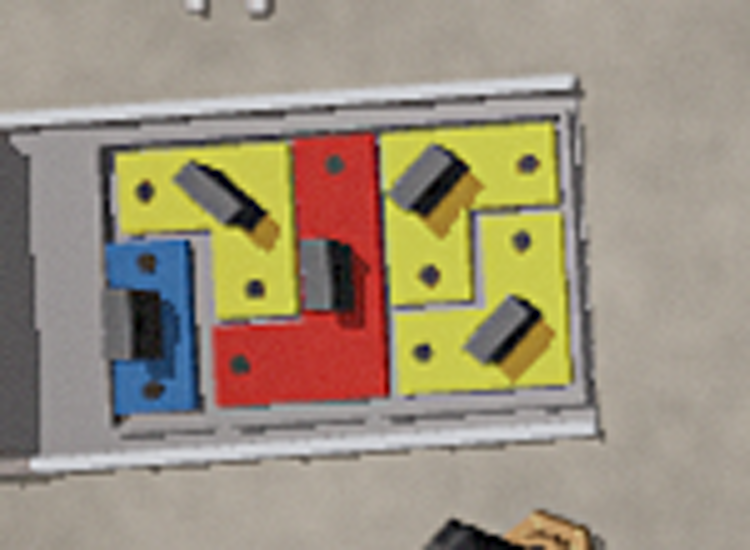

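```bash
python3 - <<'E'
from h import *
crop('scene_last.png',(390,165,450,215),'a.png',12)
crop('top_last.png',(150,210,210,280),'b.png',9)
import cv2
E
cat > chk.py <<'E'
from find2 import *
p0=[.4687,.2245,.004,np.radians(3.5)]
M={};rois={}
for c in P:
    u=proj(c,p0[:3])[0].astype(int); rois[c]=(u[0]-30,u[1]-30,u[0]+30,u[1]+30)
    M[c]=cmask(ims[c],'blue').astype(np.float32)
for c in P: print(c,fit('bar',{c:M[c]},{c:rois[c]},p0)[0].round(4),[round(fit('bar',{c:M[c]},{c:rois[c]},[.4687,.2245,z,p0[3]])[1],3) for z in(0,.004,.008,.012,.016)])
print([round(fit('bar',M,rois,[.4687,.2245,z,p0[3]])[1],3) for z in(0,.004,.008,.012,.016)])
E
python3 chk.py
```

```text
scene [0.4673 0.2278 0.004  0.0441] [np.float64(0.304), np.float64(0.309), np.float64(0.321), np.float64(0.326), np.float64(0.333)]
top [0.4684 0.2251 0.004  0.0566] [np.float64(0.168), np.float64(0.177), np.float64(0.176), np.float64(0.197), np.float64(0.2)]
[np.float64(0.356), np.float64(0.302), np.float64(0.273), np.float64(0.291), np.float64(0.345)]
```

View pics/a.png

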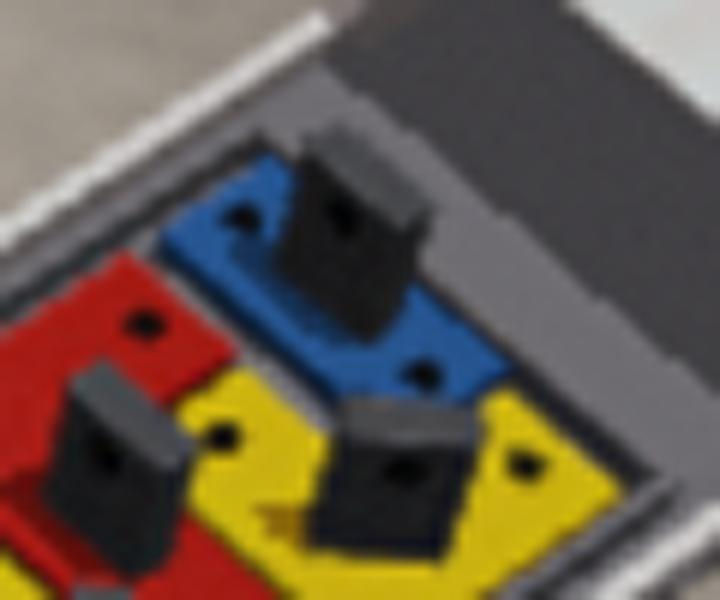

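View pics/b.png

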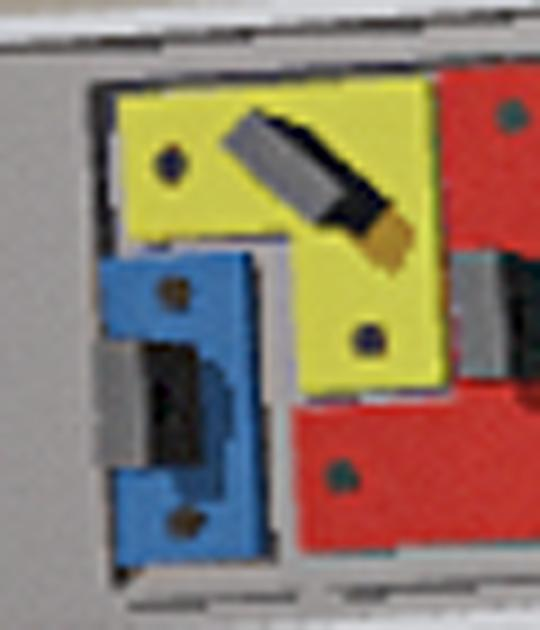

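```bash
python3 plan.py .4835 .3531 .13 3.5 .4835 .3531 .058 3.5
```

```text
t 50.83 pos [ 0.3562 -0.007   0.2109] yaw -41.33 open 0.0301 q [-0.23 -0.68  2.2  -0.    1.61 -1.08] F [ 0.5  0.5 -0.1]
[-0.0238, 0.0135, 0.059] [-0.0, -7.5, 0.1]
[-0.0132, 0.0113, 0.0514] [-0.0, -6.2, 0.1]
[-0.0076, 0.0113, 0.0525] [-0.0, -6.2, 0.1]
[-0.0019, 0.0114, 0.053] [-0.0, -6.2, 0.1]
[0.0039, 0.0113, 0.0529] [-0.0, -6.2, 0.0]
[0.0096, 0.0114, 0.0521] [-0.0, -6.3, 0.1]
[0.0153, 0.0113, 0.0508] [-0.1, -6.2, 0.0]
  -> at [0.4835 0.3531 0.13  ] yaw 3.5
[-0.0, 0.036, 0.0] [0.0, -0.0, 0.0]
[-0.0, 0.036, 0.0] [0.0, -0.0, 0.0]
  -> at [0.4835 0.3531 0.058 ] yaw 3.5
```

Request:
servo_tool(delta_pos=[[-0.02,0.005,0.05],[-0.013,0.005,0.051],[-0.008,0.01,0.052],[-0.002,0.01,0.053],[0.004,0.011,0.053]], dr=[[0,-7.5,0],[0,-6.2,0],[0,-6.2,0],[0,-6.2,0],[0,-6.2,0]], grip=[0.5,0.6,0.6,0.6,0.6])

```text
t: 51.45
tool_pos: [0.448, 0.2535, 0.1684]
tool_rot: [-1.571, 0.102, -0.117]
contact_force: [1.8, -0.6, -0.1]
opening: 0.0518
```

```bash
python3 plan.py .4835 .3531 .13 3.5
```

```text
t 51.45 pos [0.448  0.2535 0.1684] yaw -7.99 open 0.0518 q [ 0.37 -0.18  1.92 -0.01  1.4  -1.06] F [ 1.8 -0.6 -0.1]
[0.0105, 0.0192, 0.0518] [0.1, -5.7, 0.3]
[0.0156, 0.0192, 0.0505] [0.1, -5.8, 0.2]
  -> at [0.4835 0.3531 0.13  ] yaw 3.5
```

Request:
servo_tool(delta_pos=[[0.01,0.015,0.049],[0.015,0.015,0.045],[0,0,0]], dr=[[0,-5.7,0.2],[0,-5.7,0.2],[0,0,0]], grip=[0.6,0.6,0.6])

```text
t: 51.82
tool_pos: [0.4805, 0.3554, 0.1312]
tool_rot: [-1.577, -0.056, 0.066]
contact_force: [-0.4, -0.2, -0.6]
opening: 0.0515
```

```bash
python3 plan.py .4835 .3531 .09 3.5; python3 - <<'E'
from h import *
snap('scene','s31.png');crop('s31.png',(400,80,530,200),'b.png',5)
E
```

```text
t 51.83 pos [0.4805 0.3554 0.1312] yaw 4.44 open 0.0515 q [ 0.51  0.06  1.75 -0.    1.34 -1.13] F [-0.4 -0.2 -0.6]
[0.0031, 0.0412, -0.0023] [0.4, 0.9, -0.4]
  -> at [0.4835 0.3531 0.09  ] yaw 3.5
```

View pics/b.png

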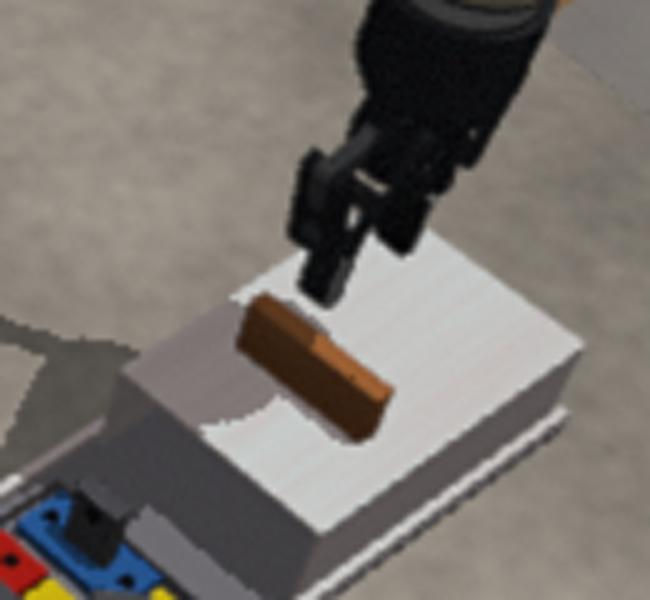

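Request:
servo_tool(delta_pos=[[0.003,0.01,-0.002],[0,0.02,0],[0,0.02,0],[0,0.012,0],[0,0,0]], dr=[[0.3,0.9,-0.3],[0,0,0],[0,0,0],[0,0,0],[0,0,0]], grip=[0.6,0.6,0.6,0.6,0.6])

```text
t: 52.5
tool_pos: [0.4829, 0.3499, 0.0657]
tool_rot: [-1.572, -0.044, 0.044]
contact_force: [-0.7, -0.4, 0.3]
opening: 0.0512
```

```bash
python3 plan.py .4835 .3531 .06 3.5; python3 - <<'E'
from h import *
snap('scene','s32.png');crop('s32.png',(400,80,530,200),'b.png',5)
E
```

```text
t 52.5 pos [0.4829 0.3499 0.0657] yaw 3.21 open 0.0512 q [ 0.5   0.12  1.8  -0.    1.22 -1.12] F [-0.7 -0.4  0.3]
[0.0008, 0.0057, 0.0032] [0.1, -0.3, -0.0]
  -> at [0.4835 0.3531 0.06  ] yaw 3.5
```

View pics/b.png

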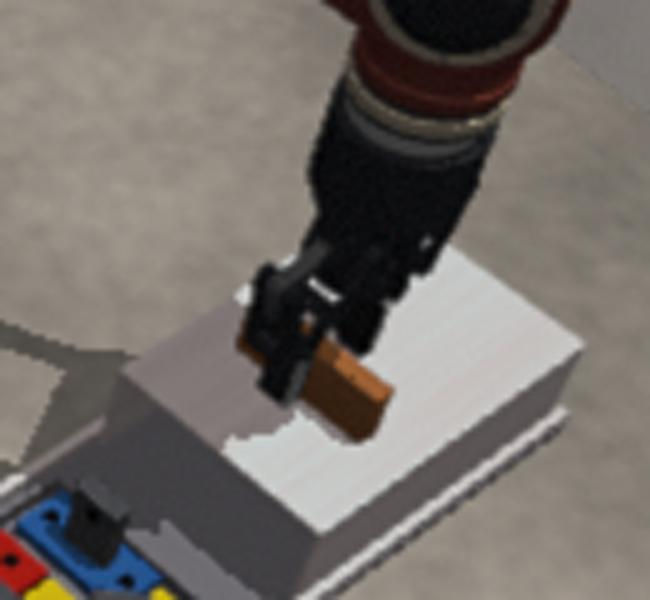

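Request:
servo_tool(delta_pos=[[0,0.003,0.003],[0,0,0],[0,0,0],[0,0,0],[0,0,0]], dr=[[0,-0.3,0],[0,0,0],[0,0,0],[0,0,0],[0,0,0]], grip=[0.6,0,0,0,0], grip_force=50)

```text
t: 53.18
tool_pos: [0.4846, 0.3531, 0.0656]
tool_rot: [-1.572, -0.051, 0.046]
contact_force: [0.5, -0.7, -0.9]
opening: 0.013
```

```bash
python3 - <<'E'
from h import *
print(np.array([.4835,.3531])+.25*np.array([np.sin(np.radians(3.55)),-np.cos(np.radians(3.55))]))
E
python3 plan.py .499 .1036 .063 3.5
```

```text
[0.49897989 0.10357971]
t 53.17 pos [0.4846 0.3531 0.0656] yaw 3.53 open 0.013 q [ 0.51  0.13  1.79 -0.    1.22 -1.12] F [ 0.5 -0.7 -0.9]
[-0.0002, 0.0006, -0.05] [0.0, 0.0, 0.0]
[-0.0002, 0.0006, -0.05] [0.0, 0.0, 0.1]
[-0.0002, 0.0006, -0.05] [0.0, 0.0, 0.0]
[-0.0002, 0.0007, -0.05] [0.1, 0.0, 0.1]
[-0.0002, 0.0005, -0.0499] [0.0, 0.0, 0.0]
  -> at [0.499  0.1036 0.063 ] yaw 3.5
```

Request:
servo_tool(delta_pos=[[0,0,-0.025],[0,0,-0.035],[0,0,-0.035],[0,0,-0.035]], dr=[[0,0,0],[0,0,0],[0,0,0],[0,0,0]], grip=[0,0,0,0])

```text
t: 53.68
tool_pos: [0.4924, 0.2267, 0.0656]
tool_rot: [-1.561, -0.055, 0.046]
contact_force: [1.0, 2.4, -0.1]
opening: 0.0127
```

```bash
python3 plan.py .499 .1036 .066 3.5; python3 - <<'E'
from h import *
snap('scene','s33.png');crop('s33.png',(340,110,530,260),'b.png',4)
E
```

```text
t 53.67 pos [0.4924 0.2267 0.0656] yaw 3.7 open 0.0127 q [ 0.29 -0.01  1.94  0.01  1.2  -1.35] F [ 1.   2.4 -0.1]
[-0.0005, -0.0005, -0.0411] [-0.2, 0.1, 0.1]
[-0.0004, -0.0003, -0.0411] [-0.2, 0.1, 0.1]
[-0.0003, -0.0003, -0.0411] [-0.1, 0.0, 0.2]
  -> at [0.499  0.1036 0.066 ] yaw 3.5
```

View pics/b.png

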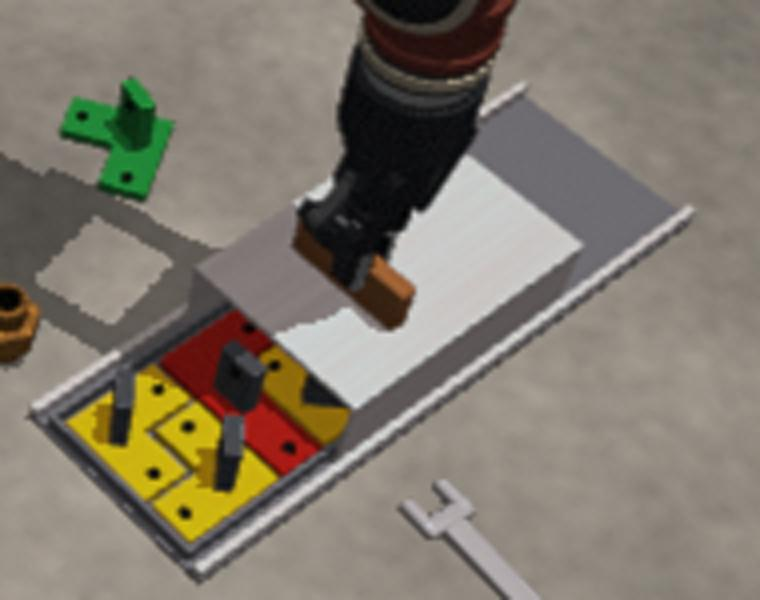

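Sliding freely over the lugs (2 N). Continue to shut.

Request:
servo_tool(delta_pos=[[0,0,-0.035],[0,0,-0.035],[0,0,-0.035],[0,0,-0.012],[0,0,0]], dr=[[0,0,0],[0,0,0],[0,0,0],[0,0,0],[0,0,0]], grip=[0,0,0,0,0])

```text
t: 54.35
tool_pos: [0.4999, 0.1061, 0.0656]
tool_rot: [-1.559, -0.053, 0.043]
contact_force: [-0.5, -0.5, -0.2]
opening: 0.0129
```

```bash
python3 plan.py .499 .1036 .066 3.5
```

```text
t 54.35 pos [0.4999 0.1061 0.0656] yaw 3.53 open 0.0129 q [ 0.06 -0.08  2.01  0.01  1.21 -1.58] F [-0.5 -0.5 -0.2]
[-0.0011, -0.0004, -0.0024] [-0.6, 0.0, 0.4]
  -> at [0.499  0.1036 0.066 ] yaw 3.5
```

Request:
servo_tool(delta_pos=[[0,0,-0.003],[0,0,-0.003],[0,0,-0.003]], dr=[[0,0,0],[0,0,0],[0,0,0]], grip=[0,0,0])

```text
t: 54.72
tool_pos: [0.5, 0.104, 0.0656]
tool_rot: [-1.547, -0.055, 0.045]
contact_force: [-1.5, 10.6, 0.0]
opening: 0.0125
```

Request:
servo_tool(delta_pos=[[0,0,0],[0,0,0],[0,0,0],[0,-0.03,0],[0,-0.05,0]], dr=[[0,0,0],[0,0,0],[0,0,0],[0,0,0],[0,0,0]], grip=[0.5,0.5,0.5,0.5,0.5])

```text
t: 55.35
tool_pos: [0.4969, 0.1036, 0.1424]
tool_rot: [-1.547, -0.05, 0.053]
contact_force: [0.4, 0.1, 1.1]
opening: 0.0426
```

Request:
servo_tool(delta_pos=[[0,-0.05,0],[0,-0.05,0.04],[-0.05,0,0.05],[-0.05,0,0.06],[-0.05,0,0.06]], dr=[[0,0,0],[0,0,0],[0,0,0],[0,0,0],[0,0,0]], grip=[0.5,0.5,0.5,0.5,0.5])

```text
t: 55.98
tool_pos: [0.3628, 0.2744, 0.2531]
tool_rot: [-1.544, -0.054, 0.034]
contact_force: [1.1, 1.7, -0.2]
opening: 0.0427
```

Request:
servo_tool(delta_pos=[[-0.03,0,0.06],[0,0,0.06],[0,0,0.03],[0,0,0]], dr=[[0,0,0],[0,0,0],[0,0,0],[0,0,0]], grip=[0.5,0.5,0.5,0.5])

```text
t: 56.48
tool_pos: [0.3231, 0.4238, 0.2584]
tool_rot: [-1.541, -0.062, 0.035]
contact_force: [0.4, -0.9, 0.7]
opening: 0.0427
```

```bash
python3 - <<'E'
from h import *
print({k:np.round(v,3) for k,v in ctrl.get_obs().items()})
snap('scene','s34.png');snap('top','t34.png')
crop('s34.png',(330,110,530,270),'b.png',4);crop('t34.png',(20,190,290,320),'a.png',2.9)
E
```

```text
{'t': np.float64(56.475), 'q': array([ 0.774, -0.216,  1.797,  0.01 ,  1.528, -0.859]), 'dq': array([-0.003, -0.01 ,  0.01 , -0.014,  0.006,  0.003]), 'effort': array([  0.829, -27.956, -38.275,   0.161,  -0.21 ,   0.075]), 'tool_pos': array([0.323, 0.424, 0.258]), 'tool_rot': array([-1.541, -0.062,  0.035]), 'contact_force': array([ 0.447, -0.889,  0.729]), 'wrist_torque': array([-0.041, -0.026, -0.024]), 'opening': np.float64(0.043)}
```

View pics/s34.png

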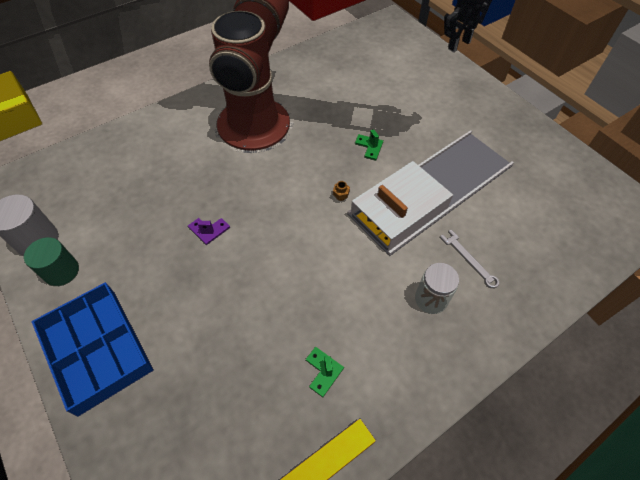

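View pics/a.png

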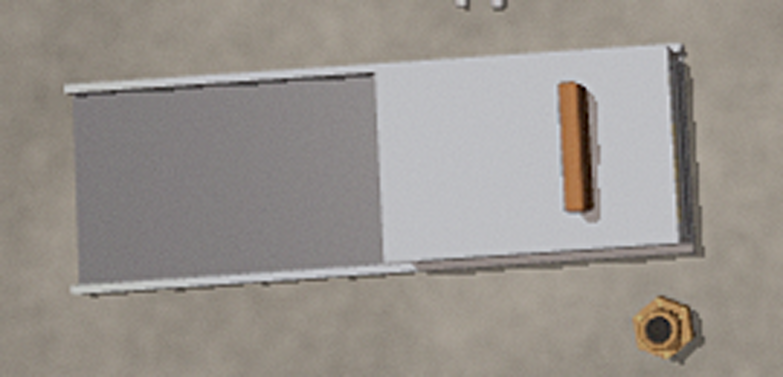

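View pics/b.png

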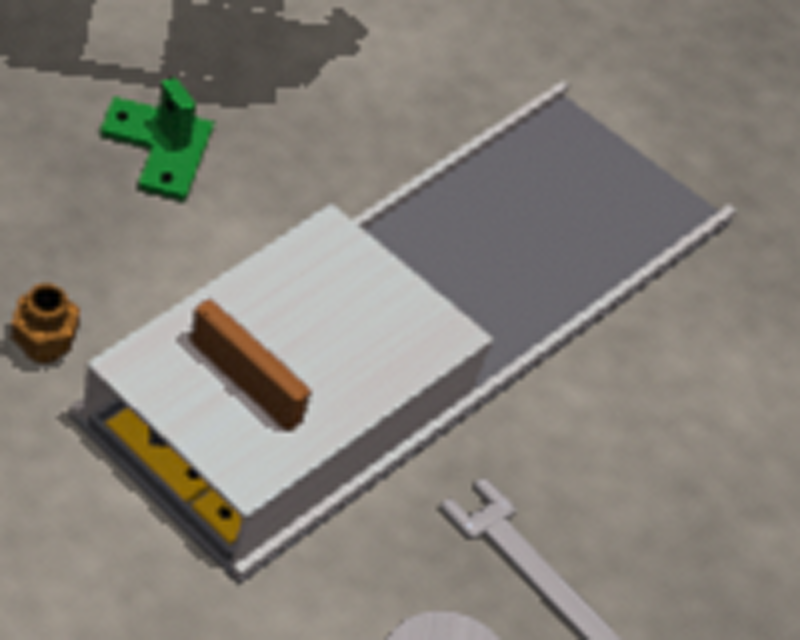

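```bash
python3 - <<'E'
from h import *
import where
t=lambda u,v:(u/9+150-.44,v/9+210-.44); s=lambda u,v:(u/12+390-.46,v/12+165-.46)
for n,a,b in (('bar',t(123,405),s(367,180)),('L3',t(283,168),s(413,420)),):
    X,e=tri({'top':a,'scene':b}); print(n,X.round(4),round(e,2),(where.inv(X)*1000).round(1))
E
```

```text
bar [0.4684 0.2247 0.0511] 0.71 [-20.1  84.3]
L3 [0.5235 0.1873 0.0539] 0.81 [32.6 43.6]
```

```bash
python3 - <<'E'
from station import ctrl
print(ctrl.finish_job(), ctrl.get_obs()['t'])
E
```

```text
the job is handed in; nothing more can be done
the job is handed in; nothing more can be done
```

I handed the job in at about 56 s of the 210 s allowed. No verdict is reported, so what follows rests on my own last checks.

**What I did:** I slid the cover to its open stop and set the bronze nipple upright on the counter beside the tray. I then packed all five plates (three yellow Ls, red J, blue bar) flat on the tray's floor and slid the cover back to its shut stop. The green and purple look-alikes, the jar and the wrench were left alone.

**Last checks:**
- **Cover:** about 11 N at each stop, and about 250 mm of travel between them. It passed over the lugs with about 2 N, so no plate stands high.
- **Plates:** the pictures before closing show all five side by side in the tray. In the tray's frame, L3's lug was at about (33, 47) mm, the J at (-4, 2), the bar at (-20, 84) and L1 at (-33, -72).
- **Last L:** I checked it only by its release height and by eye, because the fit merged it with its neighbour.
- **Nipple:** it stands about 0.13 m from the tray's centre line.

**What disagreed or went wrong:**
- **Tool height:** the fingertips sit about 28 mm higher than the stated tool geometry. I found this when the first grasp of the cover's handle missed, and measured it by touching the counter.
- **Cameras:** the two differ by about 4 to 5 mm across the tray, so I used the mean.
- **Bar:** it shifted about 4 mm to the tray's +y wall after I placed it. Its lug top still measured 51 mm high over the plate's centre, so I judged it flat.

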